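# Turn the painting table round for the next group

## Task

Get the painting table ready for the next group: without touching the painted plaques, lift the tip-up board by its bar just until they start to slide, hold it still there until all of them have slid into the cardboard tray, let the board back down flat, then lay the bare plaques flat on it, inside its edges. Stand every fallen paint bottle up by swinging its capped top up and over against the side of the wooden crate, so that it ends upright with its back against that side; the caps are only pushed on, so do not lift a bottle off the table. Do not knock the brush jar, the tub or the tape roll about.

Things in the scene. Friction and masses are not known exactly. Their poses are not given: they have to be found in the camera images.
- wall_foot (a point): Foot, at table height, of the middle of the wooden supply crate's near long side, which is the wall: a flat upright plywood face 440 mm long, 140 mm high. The crate is fixed and 160 mm deep. x points level into the crate, square to the face; y level along it; z up. The face is the plane x = 0, y from -220 to 220 mm.
- board (a joint): Angle (rad) of the tip-up board about its far edge: 0 flat on its frame, growing as the near edge with the bar is lifted; stop at 1.0. Plaques start to slide at an angle between about 0.3 and 0.5, not the same every day. The hinge is damped (2 N m s/rad) but does not stay up: let go, the 0.7 kg board sinks slowly back to flat.
- board_hinge (a point): Middle of the board's hinge line, at the far edge of the board, fixed on the frame 115 mm above the table. The board turns about this point's y axis.
- board_mid (a point): Centre of the board's top face: smooth grey laminate, 215 (x) by 244 (y) mm, 11 mm thick, top 126 mm above the table when flat; 107.5 mm from the hinge. Strips 12 mm wide, 14 mm high along both sides (220 mm clear between them); near and far edges open. Axes tilt with it: x towards hinge and tray, y along the hinge, z square to the face.
- board_bar (a point): Centre of the steel lifting bar beyond the board's near edge: round, 12 mm thick, 110 mm long along the board's y, on two end struts. It lies 255 mm from the hinge along the board's -x and 5.5 mm above the hinge line (120.5 mm above the table when flat). 34 mm free between bar and board edge.
- bottle1_centre (a point): Half-way up the red paint bottle (may be absent): 160 mm tall; body 80 mm square, 104 mm long; round white cap 36 mm across from 122 to 160 mm above the base. z runs from base to cap; x, y square to the flat sides. 0.3 to 0.55 kg. Starts lying on a flat side, base towards the crate, cap towards the robot, this point 40 mm above the table (80 mm standing).
- bottle2_centre (a point): Half-way up the blue paint bottle (may be absent): 160 mm tall; body 80 mm square, 104 mm long; round white cap 36 mm across from 122 to 160 mm above the base. z runs from base to cap; x, y square to the flat sides. 0.3 to 0.55 kg. Starts lying on a flat side, base towards the crate, cap towards the robot, this point 40 mm above the table (80 mm standing).
- bottle3_centre (a point): Half-way up the yellow paint bottle (may be absent): 160 mm tall; body 80 mm square, 104 mm long; round white cap 36 mm across from 122 to 160 mm above the base. z runs from base to cap; x, y square to the flat sides. 0.3 to 0.55 kg. Starts lying on a flat side, base towards the crate, cap towards the robot, this point 40 mm above the table (80 mm standing).
- painted1_centre (a point): Centre of a dried painted wooden plaque, blue face with a yellow spot and bar: 100 (x) by 60 (y) by 15 (z) mm, 60 g. Starts lying on the board. Its finish must not be touched by the fingers.
- painted2_centre (a point): Centre of a dried painted wooden plaque, red face with a green spot and bar: 100 (x) by 60 (y) by 15 (z) mm, 60 g. Starts lying on the board. Its finish must not be touched by the fingers.
- blank1_centre (a point): Centre of a bare wooden plaque, if present: 100 (x) by 60 (y) by 15 (z) mm, 60 g, plain wood on all sides. Starts lying flat on the table.
- blank2_centre (a point): Centre of a bare wooden plaque, if present: 100 (x) by 60 (y) by 15 (z) mm, 60 g, plain wood on all sides. Starts lying flat on the table.
- blank3_centre (a point): Centre of a bare wooden plaque, if present: 100 (x) by 60 (y) by 15 (z) mm, 60 g, plain wood on all sides. Starts lying flat on the table.
- brush_jar: Bystander: glass jar 72 mm across and 100 mm high with brushes standing in it to 210 mm; origin under its centre.
- tub: Bystander: clear tub with a yellow lid, 84 mm across, 90 mm high; origin under its centre.
- tape: Bystander: blue roll of tape lying flat, 100 mm across, 24 mm high; origin under its centre.
- tray_front (a point): Middle of the upper edge of the inner floor of the fixed cardboard tray, just below the board's hinged edge. The tray slopes down away from it at 0.5 rad: x points down along its floor, y along the hinge, z square to the floor. Inside it runs 195 mm along x to its end wall and 140 mm to either side; walls 40 mm high, 5 mm thick, none at the upper edge.

How it is judged:
By the outcome, as a careful person would: the job done as asked, in the order asked, and still so for the second after the job is handed in, with the robot touching nothing.
Of bottle1, bottle2, bottle3 only 2 to 3 are there at a start; the rules pass over those that are not, and their reading is None.
Of blank1, blank2, blank3 only 2 to 3 are there at a start; the rules pass over those that are not, and their reading is None.
At some moment in a run one of bottle1, bottle2, bottle3, blank1, blank2, blank3 may be knocked a few centimetres aside while the robot is not near it.
Once in a run the grip may slacken for a moment while it holds something.
It also fails if it takes over 210 s, if anything falls off the work surface, if the arm or the gripper's body presses on something with over 40 N, if the wrist force passes 120 N, or if a joint passes its speed limit or range.

## Robot

A 7-joint arm with a two-finger parallel gripper is mounted at the origin on the work surface. World frame = base frame: x ahead of the robot, y to its left, z up, the work surface at z = 0. Lengths are in mm, angles in rad, forces in N, time in s.
With the tool pointing down it reaches from about 400 to 900 mm from the base axis. Payload 5.5 kg.
Tool frame: the origin (TCP) lies at the centre of the arm's flange, where the gripper is bolted on; the fingertips stand 178 mm ahead of it and the grasp point (between the pads) lies 159 mm ahead of it (r.grip_point_offset is the y of the grasp point in the tool frame, in mm); y points along the fingers, x is the direction in which the jaws open and shut, and the axes are right-handed (so a half turn about y gives the same grasp; the last joint's range is limited). The gripper opens to 92 mm and grips with 3 to 60 N. Pads are 19 mm wide; open, the fingers measure 130 mm over their backs; the gripper's body (75 mm by 190 mm) begins 47 mm behind the grasp point.
Start: joints at [-1.048, 0.501, -0.427, 1.55, 0.221, 1.138, -0.21], TCP at [166.944, 628.193, 404.729] pointing down, gripper open.
Joint ranges: [-2.88, 2.88], [-0.31, 2.03], [-1.54, 1.56], [0.2, 2.42], [-1.41, 4.55], [0.19, 2.02], [-2.57, 2.57]. Speed limits (rad/s): [2.57, 2.57, 3.14, 3.14, 3.14, 3.14, 3.14].

## Interface

Orientations are given as a unit quaternion [w, x, y, z].
In Python, from rig import get_state, optics, ticket, r gives the robot as it stands.
- The arm moves only by the tool step_arm, never from a script. Its argument "steps" is a list of rows, each an object of numbers: "dx", "dy", "dz": the shift along the world's x, y, z in mm; "roll": the turn about the world's z in degrees; "gripper": the finger opening in mm, from 0 to 91.8. In form: [{"dx": .., "dy": .., "dz": .., "roll": .., "gripper": ..}, ...]. A call has 1 to 10 rows; each row shifts and turns the commanded pose from where the row before left it; what a row does not reach is not made up. A row lasts 1/12 s, in which the tool goes at most 41.7 mm and 7.16 degrees, less where a joint would pass 70% of its speed; a pose out of reach is approached as far as the arm can. A call is refused whole if a number of a shift passes 41.7 or a number of a turn 7.16, either way. A call with a gripper value outside its range is refused whole. The fingers move at their own pace and stop on an object; "squeeze" is the grip in N (left out, the last holds). Time passes only in rows, so rows that do not move let the fingers close. It gives the time, the measured TCP pose, the force and the opening at its end, in the units of the state.
- get_state(): the state, without advancing time (a new reading comes with each control period).
- optics.snapshot(name): name is "scene" or "top" or "wrist"; returns (picture, depth): 420x560x3 uint8, red, green, blue; 420x560 float32, mm along the optical axis (not along the pixel's ray), 0 where there is no reading.
- optics.get_calibration(name): a dict with "fx", "fy", "cx", "cy" (pixels), "k1" (the pictures are not rectified: a ray, as slopes to the right and down, at radius r is drawn at 1 + k1 r^2 times it, then the intrinsics apply), "T" (4x4, takes a point from camera to world coordinates). Camera axes: x right, y down, z forward; pixel columns grow to the right and rows downward; lengths in mm; the calibration is good to about 2 mm. A picture is of the moment at which its call begins: read the wrist's pose just before it. get_calibration takes no time and is no camera call; for the wrist camera it gives the pose at the moment of the call.
- ticket.close_job(): hands the job in, once; it reports no verdict.
Trained networks look in the newest picture that a camera, given by its name, has taken for a name from the list of things; names that differ only in an ending like _2 or _b are one class to them, and where a whole thing is asked for, a point or a joint stands for the part that bears it (a point fixed in the world has none). Each returns a list of dicts, best first, with "p" (0 to 1); they miss things now and then, are a little off and sometimes report something else, mostly with a low value. They report only what shows in the picture. A call takes as long as a camera call.
- optics.spot_in(camera, query): "at" ([x, y, z] in mm, in the coordinates of the camera as it stood for that picture, good to about 4 mm: the middle of the surface that is visible of it).
- optics.silhouettes(camera, query): "mask" (420x560 bool, what is visible of it).
The state is a dict: "time": time; "joint_positions": joint angles; "joint_velocities": joint speeds; "joint_efforts": joint torques, N m; "tool_pos": TCP position; "tool_rot": TCP orientation; "contact_force": force on the tool from outside, world axes, zero at the start; "ft_torque": the same for the moment, N m; "width": finger opening in mm.
Only numpy, scipy, OpenCV 4.12 (cv2) and the standard library are available. Lean on these libraries where they do the work, as an engineer would, in place of code of your own. Each camera call takes 0.05 s, during which the arm holds its last target.

## Working session

There is one attempt and no reset: what is moved stays moved. The work goes in short steps, Python scripts to look and compute and a tool call to move; the robot and the scene stay as the last step left them, time stands still between calls to the robot, and variables do not carry over. Pictures are saved under pics/ and viewed, and the job is handed in when it is done.

Besides the shell and the picture viewer there is one more tool, called after "Request:" by a JSON object that holds its "api" and its "payload". step_arm: Moves the arm, as the interface text tells. Its arguments: {"type":"object","properties":{"steps":{"type":"array"},"squeeze":{"type":"number"}},"required":["steps"]}

```bash
ls -la; mkdir -p pics
python3 - <<'E'
from rig import get_state, optics, ticket, r
import cv2
s=get_state(); print(s)
print(r.grip_point_offset,[a for a in dir(r) if a[0]!='_'])
for n in ["scene","top","wrist"]:
    c=optics.get_calibration(n); print(n,{k:(v if k!='T' else v) for k,v in c.items()})
    p,d=optics.snapshot(n); cv2.imwrite(f"pics/a_{n}.png",p[:,:,::-1])
E
```

```text
total 12
drwxr-xr-x  3 agent agent 4096 Dec  7 13:45 .
drwxr-xr-x 23 root  root  4096 Dec  7 13:45 ..
drwxr-xr-x  2 agent agent 4096 Dec  7 13:45 pics
{'time': 0.0, 'joint_positions': array([-1.04777343,  0.50185014, -0.42678454,  1.5514291 ,  0.22078335,
        1.1382825 , -0.21029071]), 'joint_velocities': array([-1.95973121e-06,  1.20769510e-03,  4.22827795e-04,  8.31723774e-04,
        5.56429806e-04, -5.67946346e-04, -1.68633786e-03]), 'joint_efforts': array([ 1.87079536e-04, -5.66589797e+01, -5.81550390e+00, -2.79112941e+01,
       -6.84118504e-02,  3.09923489e-02,  1.85984841e-04]), 'tool_pos': array([166.95731321, 627.83469936, 403.68468318]), 'tool_rot': array([-0.5601602 ,  0.56093867,  0.43047136, -0.43158171]), 'contact_force': array([0.30218483, 0.22868338, 0.36418554]), 'ft_torque': array([-0.00133108, -0.03169398, -0.01216256]), 'width': 91.68288318842848}
159.20000000000002 ['PlanningError', 'grip_point_offset']
scene {'fx': 397.30535950132656, 'fy': 397.30535950132656, 'cx': 277.3821345467329, 'cy': 207.25118807839075, 'k1': -0.018748947824373155, 'T': array([[ 6.31
[... 592 characters left out ...]
,  1.35730687e-03,
         9.93234714e+01],
       [-8.47068823e-04, -9.03927553e-02, -9.95905835e-01,
         1.50260797e+03],
       [ 0.00000000e+00,  0.00000000e+00,  0.00000000e+00,
         1.00000000e+00]])}
wrist {'fx': 302.8651023205851, 'fy': 302.8651023205851, 'cx': 277.4481396574743, 'cy': 215.65409710831105, 'k1': -0.048307946058829945, 'T': array([[ 2.57039717e-01,  9.29253191e-01,  2.65365957e-01,
         9.52250132e+01],
       [ 9.66399194e-01, -2.46652115e-01, -7.23555924e-02,
         6.45849243e+02],
       [-1.78359054e-03,  2.75047708e-01, -9.61428925e-01,
         3.82908067e+02],
       [ 0.00000000e+00,  0.00000000e+00,  0.00000000e+00,
         1.00000000e+00]])}
```

View pics/a_scene.png

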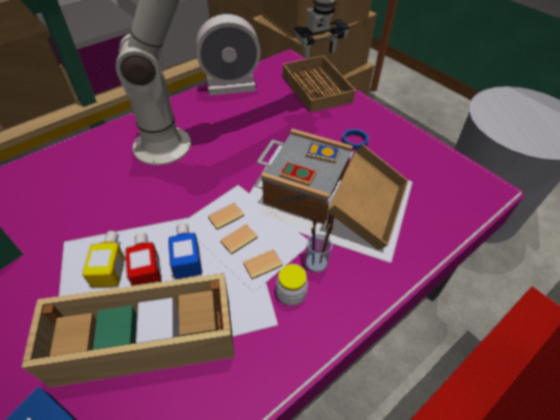

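View pics/a_top.png

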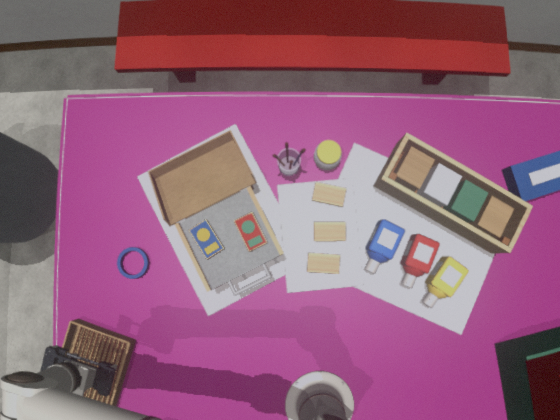

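View pics/a_wrist.png

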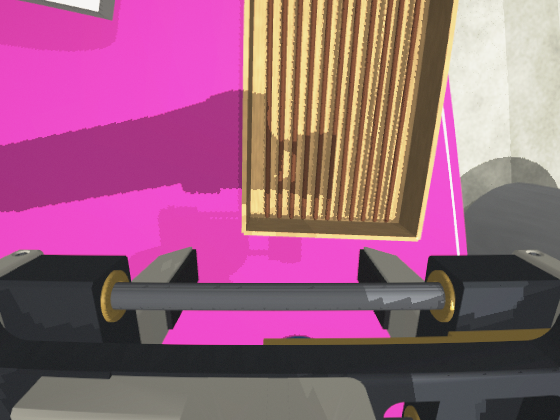

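```bash
cat > h.py <<'E'
from rig import get_state, optics, ticket, r
import numpy as np, cv2
from scipy.spatial.transform import Rotation as R
def cloud(name,d,c=None):
    c=c or optics.get_calibration(name)
    K=np.array([[c['fx'],0,c['cx']],[0,c['fy'],c['cy']],[0,0,1]])
    h,w=d.shape
    u,v=np.meshgrid(np.arange(w),np.arange(h))
    p=cv2.undistortPoints(np.stack([u.ravel(),v.ravel()],1).astype(np.float32)[:,None],K,np.array([c['k1'],0,0,0,0.]))[:,0]
    P=np.c_[p*d.ravel()[:,None],d.ravel()]
    T=c['T']; W=P@T[:3,:3].T+T[:3,3]
    W[d.ravel()<=0]=np.nan
    return W.reshape(h,w,3)
def proj(name,X,c=None):
    c=c or optics.get_calibration(name)
    T=c['T'];p=(np.atleast_2d(X)-T[:3,3])@T[:3,:3]
    s=p[:,:2]/p[:,2:];rr=(s**2).sum(1,keepdims=True);s=s*(1+c['k1']*rr)
    return s*[c['fx'],c['fy']]+[c['cx'],c['cy']]
def snap(name,fn=None):
    c=optics.get_calibration(name)
    p,d=optics.snapshot(name)
    if fn: cv2.imwrite('pics/'+fn+'.png',p[:,:,::-1])
    return p,cloud(name,d,c)
def toolinfo():
    s=get_state();q=s['tool_rot'];M=R.from_quat(np.r_[q[1:],q[0]]).as_matrix()
    g=s['tool_pos']+M[:,1]*r.grip_point_offset
    return s,M,g
E
python3 - <<'E'
from h import *
s,M,g=toolinfo(); print(M.round(3),g.round(1))
p,W=snap('top')
import pickle
pickle.dump((p,W),open('top0.pkl','wb'))
for q in ['bottle1_centre','bottle2_centre','bottle3_centre','painted1_centre','painted2_centre','blank1_centre','brush_jar','tub','tape','board','board_bar']:
    for m in optics.silhouettes('top',q):
        k=m['mask'];
        if k.sum()<5: continue
        pts=W[k];pts=pts[~np.isnan(pts[:,0])]
        vv,uu=np.nonzero(k)
        print(q,round(m['p'],2),k.sum(),(int(uu.mean()),int(vv.mean())),np.median(pts,0).round(1), np.percentile(pts[:,2],[5,95]).round(0))
        zt=np.percentile(pts[:,2],70)
        top=pts[abs(pts[:,2]-zt)<8][:,:2].astype(np.float32)
        rc=cv2.minAreaRect(top);print('    rect',np.round(rc[0],1),np.round(rc[1],1),round(rc[2],1), 'z',round(zt,1))
E
```

```text
[[ 0.257 -0.    -0.966]
 [ 0.966 -0.001  0.257]
 [-0.002 -1.     0.   ]] [166.9 627.7 244.7]
bottle1_centre 0.78 1280 (417, 257) [ 461.6 -289.    77.6] [40. 84.]
    rect [ 466.5 -301.9] [ 81.7 111.9] 66.0 z 80.2
bottle2_centre 0.93 1312 (382, 243) [ 500.5 -182.9   77.7] [44. 84.]
    rect [ 508.8 -194.9] [ 81.5 113.8] 63.5 z 80.2
painted2_centre 0.18 5690 (200, 177) [699.  369.6  55. ] [ 14. 103.]
    rect [693.3 363.3] [125.2 290.2] 27.7 z 77.1
blank1_centre 0.61 654 (329, 193) [655.5 -29.6  14.8] [ 5. 21.]
    rect [656.5 -29.7] [100.1  60.9] 78.1 z 16.6
blank1_centre 0.4 1313 (417, 257) [ 458.8 -288.6   77.4] [37. 84.]
    rect [ 466.9 -302.2] [ 81.3 112.9] 65.1 z 80.1
brush_jar 0.71 616 (288, 159) [751.4  96.8  65.6] [  2. 193.]
    rect [748.6  97.6] [70.6 70.4] 30.4 z 97.7
tub 0.82 664 (327, 155) [765.4 -20.1  87.6] [ 4. 95.]
    rect [774.5 -21.6] [66.8 69.2] 56.5 z 90.4
tub 0.23 1257 (382, 243) [ 500.6 -183.5   78. ] [48. 84.]
    rect [ 508.7 -194.6] [ 81.  113.2] 63.5 z 80.4
tape 0.63 426 (131, 263) [433.4 590.9  23.2] [ 4. 29.]
    rect [434.3 585.2] [92.7 98.2] 27.1 z 25.2
tape 0.26 551 (288, 160) [751.2  99.4  63.1] [  2. 189.]
    rect [749.   99.7] [72.7 65.5] 0.4 z 96.3
board 0.69 5204 (229, 242) [491.5 266.4 126.7] [121. 141.]
    rect [489.1 258.5] [263.5 245.3] 26.0 z 128.7
board_bar 0.73 5012 (229, 242) [488.7 266.6 126.7] [121. 141.]
    rect [489.1 259.2] [262.8 243.8] 27.0 z 128.6
```

Run:
```python
from h import *
import pickle
p,W=pickle.load(open('top0.pkl','rb'))
hsv=cv2.cvtColor(p,cv2.COLOR_RGB2HSV)
z=W[:,:,2]
# bottle tops by z 70..90
def comps(mask,minA,name):
    n,l,st,c=cv2.connectedComponentsWithStats(mask.astype(np.uint8))
    for i in range(1,n):
        if st[i,4]>=minA:
            pts=W[l==i]; rc=cv2.minAreaRect(pts[:,:2].astype(np.float32))
            print(name,c[i].round(0),st[i,4],'med',np.median(pts,0).round(1),'rect',np.round(rc[0],1),np.round(rc[1],1),round(rc[2],1))
ok=~np.isnan(z)
yy=W[:,:,1]; xx=W[:,:,0]
comps(ok&(abs(z-80)<7)&(yy<-120)&(xx<600),150,'bottletop')
comps(ok&(z>25)&(z<70)&(yy<-100)&(xx<560),40,'lowz')
comps(ok&(z>8)&(z<25),200,'blank?')
comps(ok&(z>115)&(z<134)&(yy>0)&(xx<700),200,'board')
comps(ok&(z>136)&(z<146)&(yy>100)&(xx<700),60,'painted')
comps(ok&(z>125)&(z<150)&(yy<-100),200,'crate')
```

```text
bottletop [386. 239.] 892 med [ 512.4 -195.3   79.6] rect [ 508.7 -194.8] [ 81.5 113.4] 63.5
bottletop [422. 253.] 862 med [ 470.6 -302.3   79.7] rect [ 466.6 -301.9] [ 81.8 111.2] 66.5
bottletop [449. 277.] 862 med [ 398.8 -386.5   79.7] rect [ 397.2 -385.7] [ 80.9 113.5] 54.2
lowz [373. 257.] 322 med [ 449.7 -157.8   56.5] rect [ 484.4 -173. ] [ 65.2 149.7] 85.6
lowz [471. 238.] 184 med [ 515.3 -469.4   48. ] rect [ 516.  -470.3] [179.    4.6] 61.2
lowz [409. 268.] 366 med [ 410.4 -268.1   54.6] rect [ 448.4 -282.9] [ 66.3 162.4] 88.0
lowz [433. 287.] 410 med [ 353.1 -341.4   54.4] rect [ 383.2 -362.4] [ 65.6 163.3] 75.1
lowz [515. 366.] 648 med [ 133.3 -594.1   47.4] rect [ 124.3 -622. ] [167.4 331.3] 60.0
blank? [194. 161.] 891 med [758.9 395.5  18.3] rect [756.4 396.7] [ 44.  281.3] 27.7
blank? [329. 194.] 602 med [655.3 -29.3  15.1] rect [658. -30.] [100.1  63.9] 78.1
blank? [330. 231.] 602 med [538.9 -31.6  15.5] rect [540.8 -32.6] [ 59.7 106.3] 0.4
blank? [133. 262.] 281 med [439.6 585.8  21.6] rect [435.5 585.3] [ 96.9 100.2] 22.0
blank? [323. 263.] 614 med [439.9 -10.4  15.
[... 199 characters left out ...]
95.7 269.5] 79.4
blank? [319. 391.] 1155 med [52.8  0.6 13.2] rect [31.1 -0.7] [151.7 211.1] 0.3
board [230. 243.] 4540 med [486.5 264.4 126.2] rect [492.5 259.2] [270.4 228.4] 26.1
painted [265. 220.] 274 med [562.9 164.3 140.7] rect [562.8 164.3] [213.7  10.3] 27.0
painted [250. 231.] 675 med [531.1 206.2 141.4] rect [530.7 205.6] [99.8 59.9] 26.6
painted [206. 239.] 685 med [507.4 332.4 141.7] rect [508.  332.7] [99.8 61. ] 33.1
painted [192. 257.] 297 med [455.8 371.8 140.3] rect [456.3 372. ] [215.   14.1] 26.5
crate [452. 189.] 2763 med [ 671.5 -357.2  138.3] rect [ 647.4 -400.7] [444.  164.8] 60.5
crate [524. 372.] 347 med [ 123.5 -588.5  137.6] rect [ 121.4 -602.8] [129.7 266.8] 64.9
```

Run:
```python
import cv2
p=cv2.imread('pics/a_top.png')
cv2.imwrite('pics/z1.png',cv2.resize(p[130:310,130:310],None,fx=3.3,fy=3.3,interpolation=cv2.INTER_CUBIC))
cv2.imwrite('pics/z2.png',cv2.resize(p[130:320,280:540],None,fx=3,fy=3,interpolation=cv2.INTER_CUBIC))
```

```text
(no output)
```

View pics/z1.png

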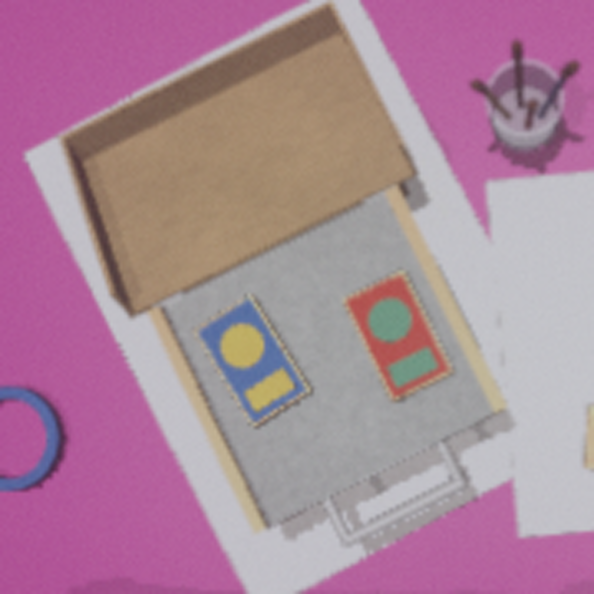

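View pics/z2.png

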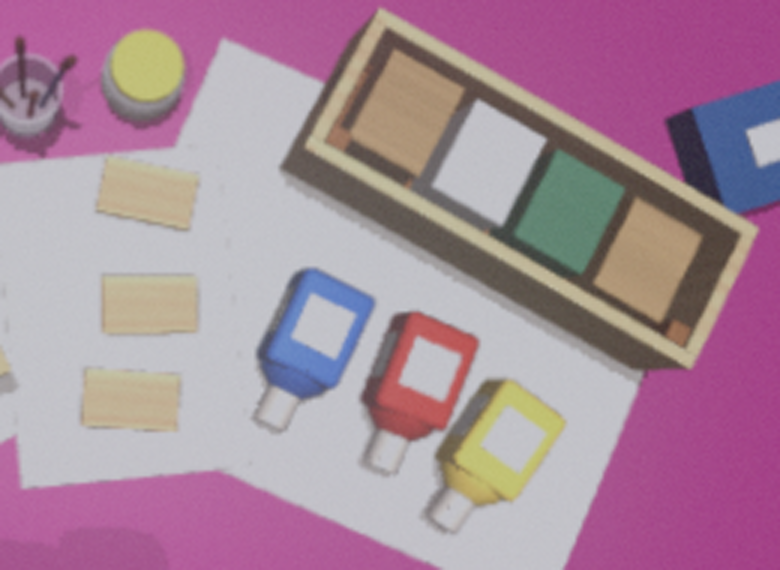

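Request:
{"api": "step_arm", "payload": {"steps": [{"dx":17.1,"dy":-34.7,"roll":-4.8,"gripper":28},{"dx":17.1,"dy":-34.7,"roll":-4.8},{"dx":17.1,"dy":-34.7,"roll":-4.8},{"dx":17.1,"dy":-34.7,"roll":-4.8},{"dx":17.1,"dy":-34.7,"roll":-4.8},{"dx":17.1,"dy":-34.7,"roll":-4.8},{"dx":17.1,"dy":-34.7,"roll":-4.8},{"dx":17.1,"dy":-34.7,"roll":-4.8},{"dx":17.1,"dy":-34.7,"roll":-4.8},{"dx":17.1,"dy":-34.7,"roll":-4.9}]}}

```text
validation failed for argument at $.st...
```

Request:
{"api": "step_arm", "payload": {"steps": [{"dx":17.1,"dy":-34.7},{"dx":17.1,"dy":-34.7},{"dx":0},{"dx":0}]}}

```text
validation failed for argument at $.st...
```

Run:
```python
from h import *
s,M,g=toolinfo(); print(g.round(1),M[:,0].round(3),np.degrees(np.arctan2(M[1,0],M[0,0])),s['width'],s['time'],s['contact_force'])
p,W=snap('wrist','b_wrist')
p,W=snap('top','b_top')
```

```text
[166.9 628.2 245.6] [0.257 0.966 0.   ] 75.11843915871624 91.70206096284737 0.75 [0.94006972 0.18095399 0.05590341]
```

View pics/b_wrist.png

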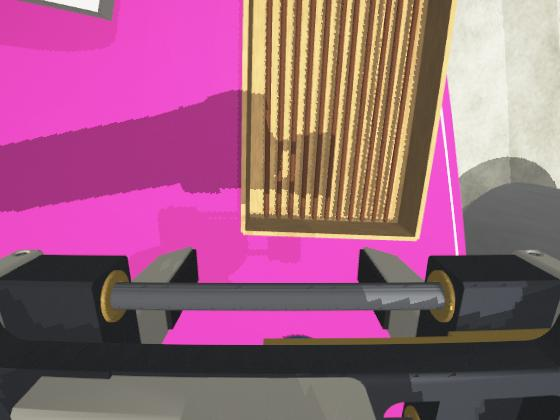

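The arm did not move; the picture is unchanged. The rows probably need all five fields, so I'll fill them in.

Request:
{"api": "step_arm", "payload": {"steps": [{"dx":17.1,"dy":-34.7,"dz":0,"roll":-4.8,"gripper":28},{"dx":17.1,"dy":-34.7,"dz":0,"roll":-4.8,"gripper":28},{"dx":17.1,"dy":-34.7,"dz":0,"roll":-4.8,"gripper":28},{"dx":17.1,"dy":-34.7,"dz":0,"roll":-4.8,"gripper":28},{"dx":17.1,"dy":-34.7,"dz":0,"roll":-4.8,"gripper":28},{"dx":17.1,"dy":-34.7,"dz":0,"roll":-4.8,"gripper":28},{"dx":17.1,"dy":-34.7,"dz":0,"roll":-4.8,"gripper":28},{"dx":17.1,"dy":-34.7,"dz":0,"roll":-4.8,"gripper":28},{"dx":17.1,"dy":-34.7,"dz":0,"roll":-4.8,"gripper":28},{"dx":17.1,"dy":-34.7,"dz":0,"roll":-4.9,"gripper":28}]}}

```text
time: 1.68
tool_pos: [338.3, 279.5, 405.2]
tool_rot: [0.688, -0.688, -0.164, 0.163]
contact_force: [0.1, -0.4, 0.3]
width: 30.5
```

Request:
{"api": "step_arm", "payload": {"steps": [{"dx":17.4,"dy":-34.0,"dz":0,"roll":0,"gripper":28},{"dx":17.1,"dy":-34.0,"dz":0,"roll":0,"gripper":28},{"dx":0,"dy":0,"dz":0,"roll":0,"gripper":28}]}}

```text
time: 1.93
tool_pos: [375.3, 206.6, 405.0]
tool_rot: [-0.687, 0.689, 0.162, -0.161]
contact_force: [-0.1, 1.0, -0.9]
width: 27.7
```

Run:
```python
from h import *
s,M,g=toolinfo(); print(g.round(1),M[:,0].round(3),np.degrees(np.arctan2(M[1,0],M[0,0])),s['width'],s['time'],s['contact_force'])
p,W=snap('wrist','b_wrist')
p,W=snap('top','b_top')
```

```text
[375.6 206.2 245.8] [0.895 0.446 0.   ] 26.461588104675158 27.717912072470025 1.9333 [-0.12421214  1.04052041 -0.8859919 ]
```

View pics/b_wrist.png

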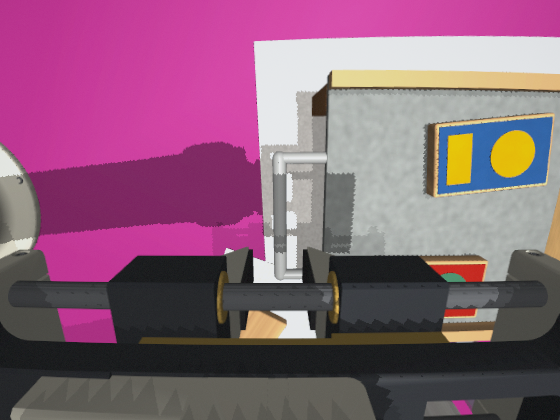

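Run:
```python
from h import *
p,W=snap('wrist')
z=W[:,:,2]
m=np.zeros(z.shape,bool);m[150:285,268:292]=1
m&=abs(z-125)<6
P=W[m];print(len(P),P.mean(0))
a=np.radians(27);ex=np.array([np.cos(a),np.sin(a)]);ey=np.array([-ex[1],ex[0]])
mid=np.array([509.5,268])
q=P[:,:2]-mid;bx=q@ex;by=q@ey
hh=np.histogram(bx,20);print(hh[0],hh[1].round(1))
sel=(by>-45)&(by<45)
c=np.polyfit(by[sel],bx[sel],1);print(c,np.percentile(by,[1,99]),np.median(bx[sel]),np.percentile(P[:,2],[50,95]))
# strips from the wrist
for lo,hi in((118,130),):
    mm=(abs(z-140.5)<4)
# board edge
b=(abs(z-126)<3)&(np.arange(560)[None,:]>310)&(np.arange(560)[None,:]<420)&(np.arange(420)[:,None]>100)&(np.arange(420)[:,None]<230)
q=W[b][:,:2]-mid;bx=q@ex;by=q@ey
e=[];
for y0 in range(0,100,10):
    s=(by>y0)&(by<y0+10)
    if s.sum()>20:e.append((y0+5,np.percentile(bx[s],1).round(1)))
print(e)
```

```text
1728 [377.08498821 207.46843098 124.25821809]
[108 118 125 120 127 127 129 134 132 126  70  96 107 106  19  19  19  19
  19   8] [-152.  -151.1 -150.3 -149.4 -148.5 -147.6 -146.8 -145.9 -145.  -144.1
 -143.3 -142.4 -141.5 -140.6 -139.8 -138.9 -138.  -137.1 -136.2 -135.4
 -134.5]
[ 1.03433472e-04 -1.46011259e+02] [-54.05995486  59.77120278] -146.00098043600363 [124.54970558 126.23057891]
[(5, np.float64(-105.2)), (15, np.float64(-105.4)), (25, np.float64(-105.4)), (35, np.float64(-105.4)), (45, np.float64(-105.4)), (55, np.float64(-117.6)), (65, np.float64(-105.4)), (75, np.float64(-105.4)), (85, np.float64(-105.4)), (95, np.float64(-105.3))]
```

Request:
{"api": "step_arm", "payload": {"steps": [{"dx":-3,"dy":7.8,"dz":0,"roll":0.5,"gripper":28},{"dx":0,"dy":0,"dz":-25,"roll":0,"gripper":28},{"dx":0,"dy":0,"dz":-25,"roll":0,"gripper":28},{"dx":0,"dy":0,"dz":-20,"roll":0,"gripper":28},{"dx":0,"dy":0,"dz":-15,"roll":0,"gripper":28},{"dx":0,"dy":0,"dz":0,"roll":0,"gripper":28},{"dx":0,"dy":0,"dz":0,"roll":0,"gripper":28}]}}

```text
time: 2.67
tool_pos: [368.4, 222.5, 319.3]
tool_rot: [0.687, -0.687, -0.169, 0.17]
contact_force: [0.5, -0.3, -0.4]
width: 27.9
```

Run:
```python
from h import *
s,M,g=toolinfo(); print(g.round(1),np.degrees(np.arctan2(M[1,0],M[0,0])),s['width'],s['time'],s['contact_force'])
p,W=snap('wrist','c_wrist')
p,W=snap('scene','c_scene')
```

```text
[368.1 222.5 160.1] 27.711431188407058 27.946063244846016 2.6667 [ 0.495116   -0.26059926 -0.35085519]
```

View pics/c_wrist.png

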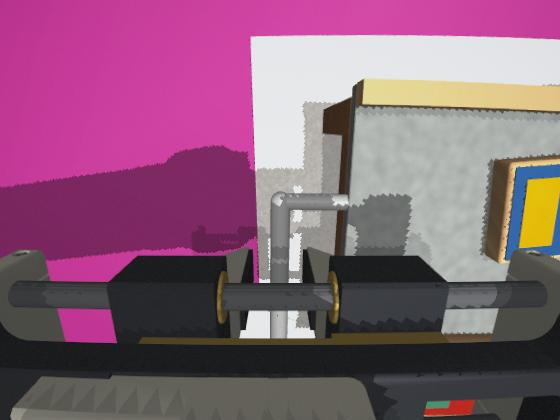

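View pics/c_scene.png

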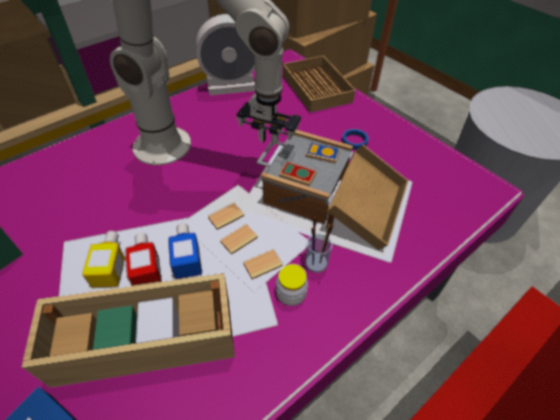

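Request:
{"api": "step_arm", "payload": {"steps": [{"dx":4.3,"dy":-8.2,"dz":0,"roll":-0.5,"gripper":28},{"dx":0,"dy":0,"dz":0,"roll":0,"gripper":28},{"dx":0,"dy":0,"dz":0,"roll":0,"gripper":28},{"dx":0,"dy":0,"dz":0,"roll":0,"gripper":28}]}}

```text
time: 3.1
tool_pos: [374.0, 212.6, 320.3]
tool_rot: [0.688, -0.687, -0.165, 0.164]
contact_force: [0.1, -0.1, 0.4]
width: 27.9
```

Run:
```python
from h import *
s,M,g=toolinfo(); print(g.round(1),np.degrees(np.arctan2(M[1,0],M[0,0])),s['width'],s['time'],s['contact_force'])
p,W=snap('wrist','c_wrist')
z=W[:,:,2]
m=np.zeros(z.shape,bool);m[195:250,262:300]=1
m&=abs(z-125)<6
P=W[m];print(len(P),P.mean(0), ((P.mean(0)-g)[:2])@M[:2,0])
```

```text
[374.2 212.7 161.1] 26.96734779624941 27.91282138478143 3.1 [ 0.10089815 -0.13366925  0.4320945 ]
1072 [365.14367883 229.69572036 124.30924977] -0.35880537816630476
```

Request:
{"api": "step_arm", "payload": {"steps": [{"dx":0,"dy":0,"dz":-15,"roll":0,"gripper":28},{"dx":0,"dy":0,"dz":-14,"roll":0,"gripper":28},{"dx":0,"dy":0,"dz":0,"roll":0,"gripper":28},{"dx":0,"dy":0,"dz":0,"roll":0,"gripper":28}]}}

```text
time: 3.48
tool_pos: [373.4, 212.6, 290.4]
tool_rot: [-0.687, 0.688, 0.165, -0.166]
contact_force: [0.6, -0.3, 1.0]
width: 28.1
```

Request:
{"api": "step_arm", "payload": {"steps": [{"dx":0,"dy":0,"dz":0,"roll":0,"gripper":5},{"dx":0,"dy":0,"dz":0,"roll":0,"gripper":5},{"dx":0,"dy":0,"dz":0,"roll":0,"gripper":5},{"dx":0,"dy":0,"dz":0,"roll":0,"gripper":5},{"dx":0,"dy":0,"dz":0,"roll":0,"gripper":5}], "squeeze": 25}}

```text
time: 3.9
tool_pos: [374.0, 213.0, 291.4]
tool_rot: [0.688, -0.687, -0.166, 0.165]
contact_force: [-1.6, -1.0, 3.9]
width: 10.8
```

Run:
```python
from h import *
s,M,g=toolinfo(); print(g.round(1),np.degrees(np.arctan2(M[1,0],M[0,0])),s['width'],s['time'],s['contact_force'])
for th in (.1,.2,.25,.3,.35,.4,.45,.5):
    x=-255*np.cos(th)+5.5*np.sin(th);zz=255*np.sin(th)+5.5*np.cos(th)
    d=np.array([np.cos(np.radians(27)),np.sin(np.radians(27))])*(x+255)
    print(th,d.round(1),round(zz-5.5,1))
```

```text
[374.2 213.1 132.2] 27.015639346273574 10.828040988621936 3.9 [-1.5545234  -1.04786992  3.88950291]
0.1 [1.6 0.8] 25.4
0.2 [5.5 2.8] 50.6
0.25 [8.3 4.2] 62.9
0.3 [11.6  5.9] 75.1
0.35 [15.5  7.9] 87.1
0.4 [19.8 10.1] 98.9
0.45 [24.8 12.6] 110.4
0.5 [30.2 15.4] 121.6
```

Request:
{"api": "step_arm", "payload": {"steps": [{"dx":0.1,"dy":0,"dz":3,"roll":0,"gripper":5},{"dx":0.2,"dy":0.1,"dz":5,"roll":0,"gripper":5},{"dx":0.3,"dy":0.2,"dz":5.5,"roll":0,"gripper":5},{"dx":0.4,"dy":0.2,"dz":5.5,"roll":0,"gripper":5},{"dx":0.5,"dy":0.3,"dz":5.5,"roll":0,"gripper":5},{"dx":0.6,"dy":0.3,"dz":5.5,"roll":0,"gripper":5},{"dx":0.7,"dy":0.4,"dz":5.5,"roll":0,"gripper":5},{"dx":0.8,"dy":0.4,"dz":5.5,"roll":0,"gripper":5},{"dx":0.9,"dy":0.4,"dz":5.5,"roll":0,"gripper":5},{"dx":1.0,"dy":0.5,"dz":4.1,"roll":0,"gripper":5}]}}

```text
time: 4.73
tool_pos: [379.4, 215.7, 342.1]
tool_rot: [0.688, -0.687, -0.165, 0.165]
contact_force: [2.6, 3.6, -7.2]
width: 11.0
```

Request:
{"api": "step_arm", "payload": {"steps": [{"dx":0.7,"dy":0.3,"dz":3,"roll":0,"gripper":5},{"dx":0.7,"dy":0.35,"dz":3,"roll":0,"gripper":5},{"dx":0.7,"dy":0.4,"dz":3,"roll":0,"gripper":5},{"dx":0.7,"dy":0.35,"dz":3.3,"roll":0,"gripper":5},{"dx":0,"dy":0,"dz":0,"roll":0,"gripper":5}]}}

```text
time: 5.15
tool_pos: [382.1, 217.1, 354.1]
tool_rot: [0.688, -0.687, -0.165, 0.165]
contact_force: [3.3, 2.2, -5.6]
width: 11.2
```

```bash
cat > b.py <<'E'
from h import *
import sys
# board angle & painted plaques from the top cam
def look(tag):
    s,M,g=toolinfo(); print('g',g.round(1),'w',round(s['width'],1),'t',s['time'],'F',s['contact_force'].round(1))
    th=np.arcsin(np.clip((g[2]-132.2)/255,-1,1)); print('theta from z',round(float(th),3))
    p,W=snap('top',tag)
    hsv=cv2.cvtColor(p,cv2.COLOR_RGB2HSV)
    reg=np.zeros(W.shape[:2],bool);reg[120:310,130:290]=1
    for n,(a,b) in dict(blue=(105,125),red=(0,6)).items():
        m=reg&(hsv[...,0]>=a)&(hsv[...,0]<=b)&(hsv[...,1]>130)&(W[...,2]>10)
        nn,l,st,c=cv2.connectedComponentsWithStats(m.astype(np.uint8))
        if nn<2: print(n,'none');continue
        i=1+st[1:,4].argmax();pt=W[l==i]
        q=pt[:,:2].mean(0)-[509.5,268];a=np.radians(27);print(n,st[i,4],'bx,by,z',(q@[np.cos(a),np.sin(a)]).round(1),(q@[-np.sin(a),np.cos(a)]).round(1),pt[:,2].mean().round(1))
look(sys.argv[1])
E
python3 b.py d1
```

```text
g [382.2 217.1 194.9] w 11.2 t 5.15 F [ 3.3  2.2 -5.6]
theta from z 0.249
blue none
red 144 bx,by,z 12.7 -60.7 166.5
```

View pics/d1.png

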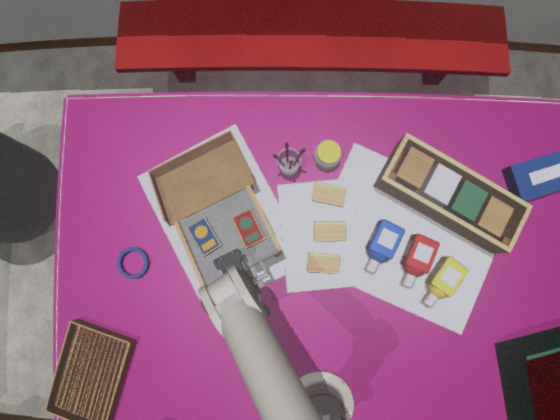

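```bash
sed -i "s/blue=(105,125),red=(0,6)/blue=(95,130),red=(-1,9)/; s/>130)&(W/>100)\&(W/" b.py
sed -i "s/hsv=cv2.cvtColor(p,cv2.COLOR_RGB2HSV)/hsv=cv2.cvtColor(p,cv2.COLOR_RGB2HSV).astype(int);hsv[...,0][hsv[...,0]>173]-=180/" b.py
python3 b.py d2; python3 -c "
import cv2;p=cv2.imread('pics/d1.png');h=cv2.cvtColor(p,cv2.COLOR_BGR2HSV);print(h[245,198],h[222,240])"
```

```text
g [382.1 217.1 194.7] w 10.8 t 5.2 F [ 3.6  1.7 -4.2]
theta from z 0.248
blue 139 bx,by,z 46.1 58.2 158.1
red 329 bx,by,z 2.3 -63.8 168.7
[113  65 149] [ 71  55 129]
```

Request:
{"api": "step_arm", "payload": {"steps": [{"dx":0.5,"dy":0.25,"dz":2,"roll":0,"gripper":5},{"dx":0.5,"dy":0.25,"dz":2,"roll":0,"gripper":5},{"dx":0.5,"dy":0.25,"dz":2,"roll":0,"gripper":5},{"dx":0.5,"dy":0.25,"dz":2,"roll":0,"gripper":5},{"dx":0.5,"dy":0.25,"dz":2,"roll":0,"gripper":5}]}}

```text
time: 5.67
tool_pos: [384.6, 218.3, 363.7]
tool_rot: [0.688, -0.687, -0.165, 0.165]
contact_force: [3.8, 3.3, -6.7]
width: 10.6
```

```bash
python3 b.py d3
```

```text
g [384.6 218.3 204.5] w 10.6 t 5.6667 F [ 3.8  3.3 -6.7]
theta from z 0.288
blue 110 bx,by,z 67.9 293.2 24.2
red 310 bx,by,z 6.1 -63.2 172.1
```

```bash
sed -i "s/reg\[120:310,130:290\]=1/reg[120:310,155:290]=1/" b.py; python3 b.py d4
```

```text
g [384.7 218.4 204.9] w 10.9 t 5.7167 F [ 3.3  3.1 -4.6]
theta from z 0.289
blue 136 bx,by,z 47.8 57.6 160.4
red 308 bx,by,z 5.7 -63.4 172.9
```

Request:
{"api": "step_arm", "payload": {"steps": [{"dx":0.55,"dy":0.3,"dz":2,"roll":0,"gripper":5},{"dx":0.55,"dy":0.3,"dz":2,"roll":0,"gripper":5},{"dx":0.55,"dy":0.3,"dz":2,"roll":0,"gripper":5}]}}

```text
time: 6.02
tool_pos: [386.2, 219.2, 369.6]
tool_rot: [0.688, -0.688, -0.165, 0.165]
contact_force: [4.5, 2.8, -7.2]
width: 11.1
```

```bash
python3 b.py d5
```

```text
g [386.2 219.2 210.4] w 11.1 t 6.0167 F [ 4.5  2.8 -7.2]
theta from z 0.312
blue 72 bx,by,z 32.2 57.3 166.9
red 319 bx,by,z 5.8 -63.4 175.5
```

```bash
sed -i "s/>100)&(W/>(60 if n=='blue' else 100))\&(W/" b.py; python3 b.py d6
```

```text
g [386.4 219.2 210.8] w 11.3 t 6.0667 F [ 3.7  2.5 -5. ]
theta from z 0.313
blue 266 bx,by,z 42.6 58.4 164.0
red 319 bx,by,z 6.5 -63.4 175.4
```

Request:
{"api": "step_arm", "payload": {"steps": [{"dx":0.6,"dy":0.3,"dz":2,"roll":0,"gripper":5},{"dx":0.6,"dy":0.3,"dz":2,"roll":0,"gripper":5}]}}

```text
time: 6.28
tool_pos: [387.4, 219.7, 373.5]
tool_rot: [0.688, -0.688, -0.165, 0.165]
contact_force: [2.9, 2.8, -7.1]
width: 11.0
```

```bash
python3 b.py d7
```

```text
g [387.4 219.8 214.3] w 11.0 t 6.2833 F [ 2.9  2.8 -7.1]
theta from z 0.328
blue 259 bx,by,z 44.3 58.4 164.5
red 304 bx,by,z 6.3 -63.4 177.3
```

Request:
{"api": "step_arm", "payload": {"steps": [{"dx":0.6,"dy":0.3,"dz":2,"roll":0,"gripper":5},{"dx":0.6,"dy":0.3,"dz":2,"roll":0,"gripper":5}]}}

```text
time: 6.5
tool_pos: [388.6, 220.4, 377.5]
tool_rot: [0.688, -0.687, -0.165, 0.165]
contact_force: [4.8, 4.1, -7.1]
width: 11.3
```

```bash
python3 b.py d8
```

```text
g [388.6 220.4 218.3] w 11.3 t 6.5 F [ 4.8  4.1 -7.1]
theta from z 0.344
blue 249 bx,by,z 44.4 58.1 165.9
red 316 bx,by,z 8.0 -63.3 178.6
```

Request:
{"api": "step_arm", "payload": {"steps": [{"dx":0.7,"dy":0.35,"dz":2,"roll":0,"gripper":5},{"dx":0.4,"dy":0.2,"dz":1,"roll":0,"gripper":5},{"dx":0,"dy":0,"dz":0,"roll":0,"gripper":5}]}}

```text
time: 6.8
tool_pos: [389.7, 220.9, 380.6]
tool_rot: [0.688, -0.687, -0.165, 0.165]
contact_force: [3.6, 3.6, -5.3]
width: 11.4
```

```bash
python3 b.py d9
```

```text
g [389.7 221.  221.4] w 11.4 t 6.8 F [ 3.6  3.6 -5.3]
theta from z 0.357
blue 255 bx,by,z 45.2 58.5 166.5
red 310 bx,by,z 8.2 -63.4 179.8
```

Request:
{"api": "step_arm", "payload": {"steps": [{"dx":0.7,"dy":0.35,"dz":2,"roll":0,"gripper":5},{"dx":0.4,"dy":0.2,"dz":1,"roll":0,"gripper":5},{"dx":0,"dy":0,"dz":0,"roll":0,"gripper":5}]}}

```text
time: 7.1
tool_pos: [390.8, 221.5, 383.6]
tool_rot: [0.688, -0.688, -0.165, 0.165]
contact_force: [4.4, 3.6, -6.6]
width: 11.2
```

```bash
python3 b.py d10
```

```text
g [390.8 221.5 224.4] w 11.2 t 7.1 F [ 4.4  3.6 -6.6]
theta from z 0.37
blue 236 bx,by,z 45.2 58.6 167.7
red 316 bx,by,z 9.8 -63.4 181.3
```

Request:
{"api": "step_arm", "payload": {"steps": [{"dx":0.7,"dy":0.35,"dz":2,"roll":0,"gripper":5},{"dx":0.4,"dy":0.2,"dz":1,"roll":0,"gripper":5},{"dx":0,"dy":0,"dz":0,"roll":0,"gripper":5}]}}

```text
time: 7.4
tool_pos: [391.8, 222.0, 386.6]
tool_rot: [0.688, -0.688, -0.165, 0.165]
contact_force: [3.1, 2.9, -6.5]
width: 11.4
```

```bash
python3 b.py d11
```

```text
g [391.8 222.  227.4] w 11.4 t 7.4 F [ 3.1  2.9 -6.5]
theta from z 0.382
blue 238 bx,by,z 46.5 58.7 168.1
red 311 bx,by,z 10.2 -63.3 182.4
```

Request:
{"api": "step_arm", "payload": {"steps": [{"dx":0.75,"dy":0.4,"dz":2,"roll":0,"gripper":5},{"dx":0.4,"dy":0.2,"dz":1,"roll":0,"gripper":5},{"dx":0,"dy":0,"dz":0,"roll":0,"gripper":5}]}}

```text
time: 7.7
tool_pos: [393.0, 222.6, 389.5]
tool_rot: [0.688, -0.688, -0.165, 0.165]
contact_force: [3.5, 3.1, -6.3]
width: 10.9
```

```bash
python3 b.py d12
```

```text
g [392.9 222.6 230.3] w 10.9 t 7.7 F [ 3.5  3.1 -6.3]
theta from z 0.395
blue 239 bx,by,z 48.3 59.1 168.6
red 312 bx,by,z 13.1 -63.3 182.7
```

Request:
{"api": "step_arm", "payload": {"steps": [{"dx":0,"dy":0,"dz":0,"roll":0,"gripper":5},{"dx":0,"dy":0,"dz":0,"roll":0,"gripper":5},{"dx":0,"dy":0,"dz":0,"roll":0,"gripper":5}]}}

```text
time: 8.0
tool_pos: [392.9, 222.6, 389.5]
tool_rot: [0.688, -0.688, -0.165, 0.165]
contact_force: [3.8, 3.1, -5.9]
width: 11.4
```

```bash
python3 b.py d13
```

```text
g [392.9 222.6 230.3] w 11.4 t 8.0 F [ 3.8  3.1 -5.9]
theta from z 0.395
blue 238 bx,by,z 51.7 58.1 166.9
red 305 bx,by,z 17.1 -62.7 181.2
```

Both are sliding slowly (about 4 mm in 0.35 s), so I hold here.

Request:
{"api": "step_arm", "payload": {"steps": [{"dx":0,"dy":0,"dz":0,"roll":0,"gripper":5},{"dx":0,"dy":0,"dz":0,"roll":0,"gripper":5},{"dx":0,"dy":0,"dz":0,"roll":0,"gripper":5},{"dx":0,"dy":0,"dz":0,"roll":0,"gripper":5},{"dx":0,"dy":0,"dz":0,"roll":0,"gripper":5},{"dx":0,"dy":0,"dz":0,"roll":0,"gripper":5},{"dx":0,"dy":0,"dz":0,"roll":0,"gripper":5},{"dx":0,"dy":0,"dz":0,"roll":0,"gripper":5},{"dx":0,"dy":0,"dz":0,"roll":0,"gripper":5},{"dx":0,"dy":0,"dz":0,"roll":0,"gripper":5}]}}

```text
time: 8.88
tool_pos: [392.9, 222.6, 389.5]
tool_rot: [0.688, -0.688, -0.165, 0.165]
contact_force: [2.9, 3.0, -6.8]
width: 11.1
```

```bash
python3 b.py d14
```

```text
g [392.9 222.6 230.3] w 11.1 t 8.8833 F [ 2.9  3.  -6.8]
theta from z 0.395
blue 212 bx,by,z 81.6 57.9 154.8
red 300 bx,by,z 47.1 -63.0 168.8
```

Request:
{"api": "step_arm", "payload": {"steps": [{"dx":0,"dy":0,"dz":0,"roll":0,"gripper":5},{"dx":0,"dy":0,"dz":0,"roll":0,"gripper":5},{"dx":0,"dy":0,"dz":0,"roll":0,"gripper":5},{"dx":0,"dy":0,"dz":0,"roll":0,"gripper":5},{"dx":0,"dy":0,"dz":0,"roll":0,"gripper":5},{"dx":0,"dy":0,"dz":0,"roll":0,"gripper":5},{"dx":0,"dy":0,"dz":0,"roll":0,"gripper":5},{"dx":0,"dy":0,"dz":0,"roll":0,"gripper":5},{"dx":0,"dy":0,"dz":0,"roll":0,"gripper":5},{"dx":0,"dy":0,"dz":0,"roll":0,"gripper":5}]}}

```text
time: 9.77
tool_pos: [393.0, 222.6, 389.6]
tool_rot: [0.688, -0.688, -0.165, 0.165]
contact_force: [3.1, 3.8, -5.5]
width: 11.2
```

```bash
python3 b.py d15
```

```text
g [393.  222.6 230.4] w 11.2 t 9.7667 F [ 3.1  3.8 -5.5]
theta from z 0.395
blue 126 bx,by,z 180.5 56.6 92.8
red 302 bx,by,z 105.8 -62.5 145.1
```

View pics/d15.png

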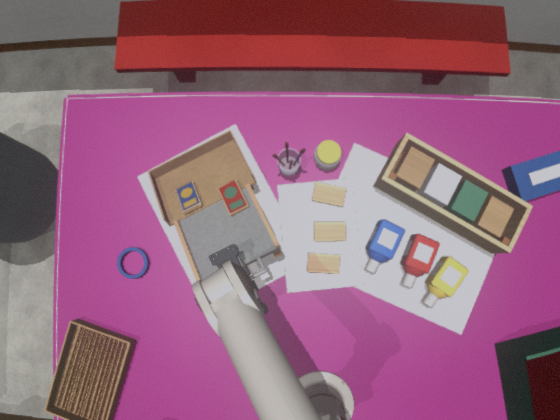

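Request:
{"api": "step_arm", "payload": {"steps": [{"dx":0,"dy":0,"dz":0,"roll":0,"gripper":5},{"dx":0,"dy":0,"dz":0,"roll":0,"gripper":5},{"dx":0,"dy":0,"dz":0,"roll":0,"gripper":5},{"dx":0,"dy":0,"dz":0,"roll":0,"gripper":5},{"dx":0,"dy":0,"dz":0,"roll":0,"gripper":5},{"dx":0,"dy":0,"dz":0,"roll":0,"gripper":5},{"dx":0,"dy":0,"dz":0,"roll":0,"gripper":5},{"dx":0,"dy":0,"dz":0,"roll":0,"gripper":5},{"dx":0,"dy":0,"dz":0,"roll":0,"gripper":5},{"dx":0,"dy":0,"dz":0,"roll":0,"gripper":5}]}}

```text
time: 10.65
tool_pos: [393.0, 222.6, 389.6]
tool_rot: [0.688, -0.688, -0.165, 0.165]
contact_force: [2.6, 4.1, -5.7]
width: 11.3
```

Request:
{"api": "step_arm", "payload": {"steps": [{"dx":0,"dy":0,"dz":0,"roll":0,"gripper":5},{"dx":0,"dy":0,"dz":0,"roll":0,"gripper":5},{"dx":0,"dy":0,"dz":0,"roll":0,"gripper":5},{"dx":0,"dy":0,"dz":0,"roll":0,"gripper":5},{"dx":0,"dy":0,"dz":0,"roll":0,"gripper":5},{"dx":0,"dy":0,"dz":0,"roll":0,"gripper":5},{"dx":0,"dy":0,"dz":0,"roll":0,"gripper":5},{"dx":0,"dy":0,"dz":0,"roll":0,"gripper":5},{"dx":0,"dy":0,"dz":0,"roll":0,"gripper":5},{"dx":0,"dy":0,"dz":0,"roll":0,"gripper":5}]}}

```text
time: 11.48
tool_pos: [393.0, 222.6, 389.6]
tool_rot: [0.688, -0.688, -0.165, 0.165]
contact_force: [1.8, 4.3, -4.9]
width: 11.3
```

```bash
python3 b.py d16;  python3 -c "
import cv2
p=cv2.imread('pics/d16.png')
cv2.imwrite('pics/z3.png',cv2.resize(p[120:310,130:310],None,fx=3,fy=3))"
```

```text
g [393.  222.6 230.4] w 11.3 t 11.4833 F [ 1.8  4.3 -4.9]
theta from z 0.395
blue 110 bx,by,z 260.5 55.0 43.2
red 224 bx,by,z 251.3 -65.4 48.9
```

View pics/z3.png

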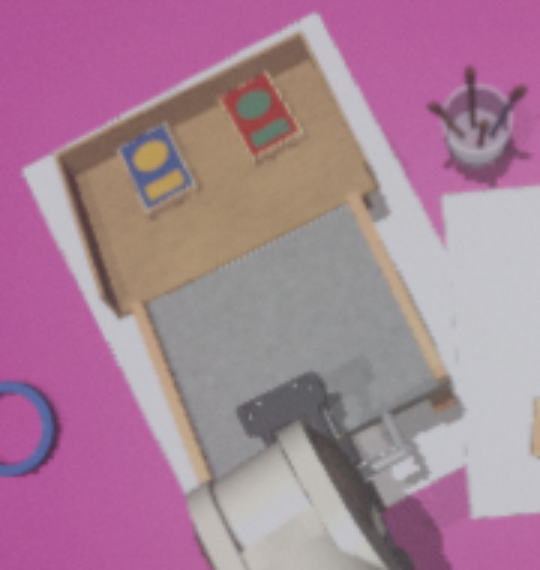

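Request:
{"api": "step_arm", "payload": {"steps": [{"dx":-1.1,"dy":-0.55,"dz":-3,"roll":0,"gripper":5},{"dx":-1.8,"dy":-0.9,"dz":-5,"roll":0,"gripper":5},{"dx":-1.8,"dy":-0.9,"dz":-5,"roll":0,"gripper":5},{"dx":-1.7,"dy":-0.85,"dz":-5,"roll":0,"gripper":5},{"dx":-1.6,"dy":-0.8,"dz":-5,"roll":0,"gripper":5},{"dx":-1.5,"dy":-0.75,"dz":-5,"roll":0,"gripper":5},{"dx":-1.4,"dy":-0.7,"dz":-5,"roll":0,"gripper":5},{"dx":-1.3,"dy":-0.65,"dz":-5,"roll":0,"gripper":5},{"dx":-1.2,"dy":-0.6,"dz":-5,"roll":0,"gripper":5},{"dx":-1.1,"dy":-0.5,"dz":-5,"roll":0,"gripper":5}]}}

```text
time: 12.37
tool_pos: [378.9, 215.4, 341.4]
tool_rot: [0.688, -0.687, -0.166, 0.165]
contact_force: [3.3, 3.0, -1.2]
width: 11.1
```

Request:
{"api": "step_arm", "payload": {"steps": [{"dx":-1.0,"dy":-0.5,"dz":-5,"roll":0,"gripper":5},{"dx":-0.8,"dy":-0.4,"dz":-5,"roll":0,"gripper":5},{"dx":-0.7,"dy":-0.35,"dz":-5,"roll":0,"gripper":5},{"dx":-0.6,"dy":-0.3,"dz":-5,"roll":0,"gripper":5},{"dx":-0.5,"dy":-0.25,"dz":-5,"roll":0,"gripper":5},{"dx":-0.4,"dy":-0.2,"dz":-5,"roll":0,"gripper":5},{"dx":-0.3,"dy":-0.15,"dz":-5,"roll":0,"gripper":5},{"dx":-0.2,"dy":-0.1,"dz":-5,"roll":0,"gripper":5},{"dx":-0.1,"dy":0,"dz":-5,"roll":0,"gripper":5},{"dx":0,"dy":0,"dz":0,"roll":0,"gripper":5}]}}

```text
time: 13.2
tool_pos: [374.2, 213.1, 295.8]
tool_rot: [-0.688, 0.688, 0.165, -0.165]
contact_force: [6.1, 2.3, -3.5]
width: 11.2
```

```bash
python3 b.py d17
```

```text
g [374.2 213.1 136.6] w 11.2 t 13.2 F [ 6.1  2.3 -3.5]
theta from z 0.017
blue 110 bx,by,z 260.4 55.0 43.5
red 221 bx,by,z 251.3 -65.0 48.6
```

Request:
{"api": "step_arm", "payload": {"steps": [{"dx":0,"dy":0,"dz":-2,"roll":0,"gripper":5},{"dx":0,"dy":0,"dz":-2,"roll":0,"gripper":5},{"dx":0,"dy":0,"dz":-0.5,"roll":0,"gripper":5},{"dx":0,"dy":0,"dz":0,"roll":0,"gripper":5},{"dx":0,"dy":0,"dz":0,"roll":0,"gripper":28},{"dx":0,"dy":0,"dz":0,"roll":0,"gripper":28},{"dx":0,"dy":0,"dz":0,"roll":0,"gripper":28},{"dx":0,"dy":0,"dz":0,"roll":0,"gripper":28}]}}

```text
time: 13.92
tool_pos: [372.9, 212.5, 291.2]
tool_rot: [-0.687, 0.688, 0.164, -0.166]
contact_force: [0.6, -0.2, -0.4]
width: 27.4
```

Request:
{"api": "step_arm", "payload": {"steps": [{"dx":0,"dy":0,"dz":10,"roll":0,"gripper":28},{"dx":0,"dy":0,"dz":15,"roll":0,"gripper":28},{"dx":0,"dy":0,"dz":25,"roll":0,"gripper":28},{"dx":0,"dy":0,"dz":35,"roll":0,"gripper":28},{"dx":0,"dy":-30,"dz":20,"roll":-3,"gripper":91},{"dx":5,"dy":-35,"dz":0,"roll":-5,"gripper":91},{"dx":8,"dy":-35,"dz":0,"roll":-5,"gripper":91},{"dx":8,"dy":-35,"dz":0,"roll":-5,"gripper":91}]}}

```text
time: 14.58
tool_pos: [394.3, 76.7, 397.1]
tool_rot: [-0.705, 0.705, 0.054, -0.055]
contact_force: [1.0, -0.1, -1.0]
width: 49.9
```

```bash
cat > m.py <<'E'
from h import *
import sys
s,M,g=toolinfo(); print('g',g.round(1),'ang',np.degrees(np.arctan2(M[1,0],M[0,0])).round(1),'w',round(s['width'],1),'t',s['time'],'F',s['contact_force'].round(1))
p,W=snap('top',sys.argv[1])
z=W[...,2];xx=W[...,0];yy=W[...,1];ok=~np.isnan(z)
def comps(mask,minA,name,maxA=9999):
    n,l,st,c=cv2.connectedComponentsWithStats(mask.astype(np.uint8))
    for i in range(1,n):
        if minA<=st[i,4]<=maxA:
            pts=W[l==i]; (cx,cy),(a,b),an=cv2.minAreaRect(pts[:,:2].astype(np.float32))
            if a<b: an+=90
            an=(an+90)%180-90   # long-axis angle, world
            print(name,c[i].round(0),st[i,4],'mean',pts.mean(0).round(1),'rect',round(cx,1),round(cy,1),'size',round(max(a,b),1),round(min(a,b),1),'long-axis',round(an,1))
comps(ok&(z>8)&(z<25)&(xx>350)&(xx<720)&(abs(yy+20)<110),300,'blank')
comps(ok&(abs(z-80)<7)&(yy<-120)&(xx<600),150,'bottletop')
comps(ok&(abs(z-140.5)<4)&(yy>60)&(xx>330)&(xx<640),100,'boardthing')
comps(ok&(abs(z-126)<5)&(yy>60)&(xx>330)&(xx<640),100,'board')
comps(ok&(abs(z-90)<6)&(yy<40)&(yy>-80)&(xx>700),100,'tub')
E
python3 m.py e1
```

```text
g [394.2  76.7 237.9] ang 8.8 w 49.9 t 14.5833 F [ 1.  -0.1 -1. ]
blank [329. 194.] 608 mean [656.4 -30.   15.2] rect 659.4 -32.2 size 106.8 68.5 long-axis 78.8
blank [330. 231.] 602 mean [539.3 -31.4  15.1] rect 539.7 -33.2 size 106.3 61.2 long-axis 87.9
blank [325. 262.] 488 mean [444.2 -18.   15.3] rect 440.3 -13.7 size 102.7 61.3 long-axis 86.6
bottletop [386. 239.] 894 mean [ 511.8 -195.5   79.7] rect 508.1 -194.4 size 114.8 80.8 long-axis -26.6
bottletop [422. 253.] 862 mean [ 469.9 -302.4   79.6] rect 467.3 -303.3 size 109.6 80.3 long-axis -22.0
bottletop [449. 277.] 844 mean [ 399.7 -386.8   79.7] rect 397.5 -385.7 size 113.9 82.3 long-axis -35.4
boardthing [265. 220.] 195 mean [562.2 164.  140.6] rect 562.6 164.1 size 172.7 10.3 long-axis 27.0
boardthing [192. 258.] 286 mean [454.5 371.1 140.3] rect 456.6 372.1 size 215.5 14.2 long-axis 26.2
board [230. 241.] 5425 mean [503.2 266.3 126.1] rect 491.0 259.7 size 266.5 222.4 long-axis 27.0
tub [328. 152.] 404 mean [773.6 -21.7  90.1] rect 774.5 -21.6 size 67.9 67.0 long-axis -32.1
```

View pics/e1.png

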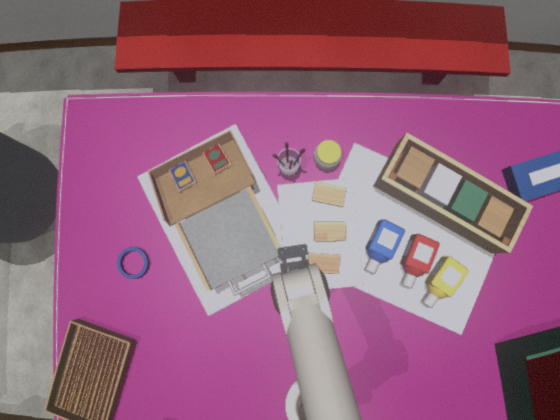

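Request:
{"api": "step_arm", "payload": {"steps": [{"dx":16,"dy":-30,"dz":0,"roll":-5,"gripper":91},{"dx":15,"dy":-30,"dz":0,"roll":-4,"gripper":91},{"dx":14,"dy":-27,"dz":-20,"roll":-4,"gripper":91},{"dx":0,"dy":0,"dz":-40,"roll":0,"gripper":91},{"dx":0,"dy":0,"dz":-40,"roll":0,"gripper":91},{"dx":0,"dy":0,"dz":-36,"roll":0,"gripper":91},{"dx":0,"dy":0,"dz":-30,"roll":0,"gripper":91},{"dx":0,"dy":0,"dz":0,"roll":0,"gripper":91},{"dx":0,"dy":0,"dz":0,"roll":0,"gripper":91}]}}

```text
time: 15.38
tool_pos: [438.6, -8.8, 229.6]
tool_rot: [-0.706, 0.707, -0.027, 0.022]
contact_force: [-0.8, 0.1, 0.5]
width: 90.6
```

```bash
python3 m.py e2|grep -v bo
python3 - <<'E'
from h import *
snap('wrist','e2w')
E
```

```text
g [437.6  -8.9  70.4] ang -4.0 w 90.6 t 15.3833 F [-0.8  0.1  0.5]
blank [329. 194.] 607 mean [656.1 -29.8  15.4] rect 657.5 -31.3 size 102.5 65.8 long-axis 78.9
blank [330. 228.] 350 mean [549.5 -33.4  15.4] rect 542.4 -30.9 size 109.1 62.9 long-axis -89.8
tub [328. 152.] 395 mean [773.9 -21.6  90. ] rect 774.4 -21.7 size 68.2 66.6 long-axis -33.3
```

View pics/e2w.png

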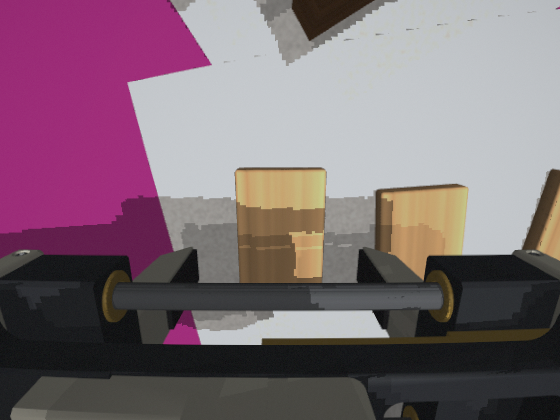

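Request:
{"api": "step_arm", "payload": {"steps": [{"dx":0,"dy":0,"dz":-25,"roll":0,"gripper":91},{"dx":0,"dy":0,"dz":-16,"roll":0,"gripper":91},{"dx":0,"dy":0,"dz":-7,"roll":0,"gripper":91},{"dx":0,"dy":0,"dz":0,"roll":0,"gripper":91},{"dx":0,"dy":0,"dz":0,"roll":0,"gripper":50},{"dx":0,"dy":0,"dz":0,"roll":0,"gripper":50},{"dx":0,"dy":0,"dz":0,"roll":0,"gripper":50},{"dx":0,"dy":0,"dz":0,"roll":0,"gripper":50},{"dx":0,"dy":0,"dz":0,"roll":0,"gripper":50}], "squeeze": 25}}

```text
time: 16.23
tool_pos: [440.2, -8.8, 183.7]
tool_rot: [0.707, -0.707, 0.024, -0.025]
contact_force: [-0.7, 0.4, 0.4]
width: 62.2
```

```bash
python3 -c "
from h import *
s,M,g=toolinfo();print(g,s['width'],s['contact_force'],np.degrees(np.arctan2(M[1,0],M[0,0])))
a=np.radians(27)
for n,bx,by in (('p1',66,48),('p2',-66,48),('p3',0,-48)):
    print(n,np.array([510,268.5])+bx*np.array([np.cos(a),np.sin(a)])+by*np.array([-np.sin(a),np.cos(a)]))
"
```

```text
[440.43685247  -8.79993374  24.54251448] 62.19478207640065 [-0.73693176  0.35236875  0.44086711] -3.9850982027153954
p1 [547.01488661 341.23168614]
p2 [429.40202542 281.30494018]
p3 [531.79154399 225.73168684]
```

Request:
{"api": "step_arm", "payload": {"steps": [{"dx":0,"dy":0,"dz":0,"roll":0,"gripper":50},{"dx":0,"dy":0,"dz":0,"roll":0,"gripper":50},{"dx":0,"dy":0,"dz":20,"roll":0,"gripper":50},{"dx":0,"dy":0,"dz":35,"roll":0,"gripper":50}]}}

```text
time: 16.57
tool_pos: [438.0, -8.9, 236.1]
tool_rot: [-0.706, 0.707, -0.027, 0.022]
contact_force: [0.7, 0.1, -0.4]
width: 59.4
```

Request:
{"api": "step_arm", "payload": {"steps": [{"dx":0,"dy":0,"dz":35,"roll":0,"gripper":50},{"dx":0,"dy":0,"dz":35,"roll":0,"gripper":50},{"dx":0,"dy":0,"dz":35,"roll":0,"gripper":50},{"dx":0,"dy":0,"dz":30,"roll":0,"gripper":50},{"dx":10,"dy":33,"dz":0,"roll":4,"gripper":50},{"dx":11,"dy":35,"dz":0,"roll":4,"gripper":50},{"dx":11,"dy":35,"dz":0,"roll":4,"gripper":50},{"dx":11,"dy":35,"dz":0,"roll":4,"gripper":50},{"dx":11,"dy":35,"dz":0,"roll":4,"gripper":50},{"dx":11,"dy":35,"dz":0,"roll":4,"gripper":50}]}}

```text
time: 17.4
tool_pos: [504.9, 200.7, 372.9]
tool_rot: [-0.696, 0.696, 0.124, -0.124]
contact_force: [1.3, 0.0, 0.0]
width: 59.5
```

Request:
{"api": "step_arm", "payload": {"steps": [{"dx":10,"dy":35,"dz":0,"roll":4,"gripper":50},{"dx":10,"dy":35,"dz":0,"roll":3,"gripper":50},{"dx":11,"dy":36,"dz":0,"roll":0,"gripper":50},{"dx":11,"dy":35,"dz":0,"roll":0,"gripper":50},{"dx":0,"dy":0,"dz":-20,"roll":0,"gripper":50},{"dx":0,"dy":0,"dz":-20,"roll":0,"gripper":50},{"dx":0,"dy":0,"dz":0,"roll":0,"gripper":50},{"dx":0,"dy":0,"dz":0,"roll":0,"gripper":50}]}}

```text
time: 18.07
tool_pos: [546.3, 339.5, 331.4]
tool_rot: [-0.687, 0.688, 0.164, -0.167]
contact_force: [-0.1, 0.5, -0.4]
width: 59.7
```

```bash
python3 m.py e3|egrep 'g |boardth'
python3 - <<'E'
from h import *
snap('wrist','e3w')
E
```

```text
g [545.7 339.  172.2] ang 27.0 w 59.7 t 18.0667 F [-0.1  0.5 -0.4]
boardthing [267. 223.] 222 mean [554.2 159.9 140.3] rect 552.9 159.2 size 191.4 10.3 long-axis 27.0
```

View pics/e3w.png

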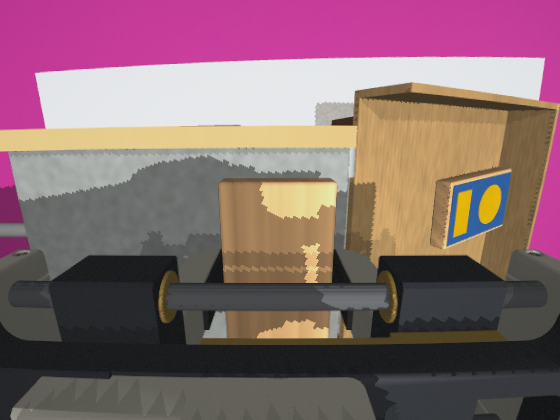

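Request:
{"api": "step_arm", "payload": {"steps": [{"dx":1,"dy":1,"dz":-10,"roll":0,"gripper":50},{"dx":0,"dy":0,"dz":-8,"roll":0,"gripper":50},{"dx":0,"dy":0,"dz":-3.5,"roll":0,"gripper":50},{"dx":0,"dy":0,"dz":0,"roll":0,"gripper":50},{"dx":0,"dy":0,"dz":0,"roll":0,"gripper":50}]}}

```text
time: 18.58
tool_pos: [547.8, 341.0, 311.3]
tool_rot: [-0.687, 0.688, 0.165, -0.165]
contact_force: [-0.2, 1.5, -0.9]
width: 59.6
```

Request:
{"api": "step_arm", "payload": {"steps": [{"dx":0,"dy":0,"dz":-1.5,"roll":0,"gripper":50},{"dx":0,"dy":0,"dz":0,"roll":0,"gripper":50},{"dx":0,"dy":0,"dz":0,"roll":0,"gripper":75},{"dx":0,"dy":0,"dz":0,"roll":0,"gripper":75},{"dx":0,"dy":0,"dz":0,"roll":0,"gripper":75},{"dx":0,"dy":0,"dz":20,"roll":0,"gripper":75},{"dx":0,"dy":0,"dz":35,"roll":0,"gripper":91}]}}

```text
time: 19.17
tool_pos: [546.4, 340.2, 361.3]
tool_rot: [-0.686, 0.689, 0.162, -0.168]
contact_force: [0.6, 0.8, -0.1]
width: 78.4
```

```bash
python3 m.py e4|egrep 'g |boardth|blank'
```

```text
g [545.3 339.4 202.1] ang 27.0 w 78.4 t 19.1667 F [ 0.6  0.8 -0.1]
blank [329. 194.] 605 mean [656.2 -29.4  15.2] rect 657.5 -31.1 size 102.2 67.1 long-axis 79.0
blank [330. 231.] 602 mean [539.  -30.9  15.3] rect 539.3 -31.4 size 104.5 59.7 long-axis 88.2
boardthing [267. 224.] 231 mean [552.2 158.7 140.4] rect 552.9 159.2 size 191.4 10.3 long-axis 27.0
boardthing [214. 220.] 219 mean [563.3 309.4 140.8] rect 562.8 308.6 size 59.8 34.7 long-axis 27.8
```

Request:
{"api": "step_arm", "payload": {"steps": [{"dx":-1,"dy":-37,"dz":0,"roll":-3,"gripper":91},{"dx":-1,"dy":-37,"dz":0,"roll":-3,"gripper":91},{"dx":-1,"dy":-37,"dz":0,"roll":-3,"gripper":91},{"dx":-1,"dy":-37,"dz":0,"roll":-3,"gripper":91},{"dx":-1,"dy":-37,"dz":0,"roll":-3,"gripper":91},{"dx":-1,"dy":-37,"dz":0,"roll":-3,"gripper":91},{"dx":-1,"dy":-37,"dz":0,"roll":-3,"gripper":91},{"dx":-1,"dy":-37,"dz":0,"roll":-3,"gripper":91},{"dx":0,"dy":-37,"dz":0,"roll":-3,"gripper":91},{"dx":0,"dy":-37,"dz":0,"roll":-2,"gripper":91}]}}

```text
time: 20.05
tool_pos: [539.8, -30.6, 365.8]
tool_rot: [0.707, -0.707, 0.013, -0.014]
contact_force: [0.1, -0.4, -0.5]
width: 91.0
```

Request:
{"api": "step_arm", "payload": {"steps": [{"dx":0,"dy":-2,"dz":-40,"roll":0,"gripper":91},{"dx":0,"dy":0,"dz":-40,"roll":0,"gripper":91},{"dx":0,"dy":0,"dz":-40,"roll":0,"gripper":91},{"dx":0,"dy":0,"dz":0,"roll":0,"gripper":91},{"dx":0,"dy":0,"dz":0,"roll":0,"gripper":91}]}}

```text
time: 20.47
tool_pos: [538.8, -30.8, 243.6]
tool_rot: [-0.707, 0.707, -0.014, 0.01]
contact_force: [0.5, -0.5, 1.0]
width: 91.0
```

```bash
python3 m.py e5|egrep 'g |boardth|blank'
python3 - <<'E'
from h import *
snap('wrist','e5w')
E
```

```text
g [538.  -30.8  84.4] ang -2.0 w 91.0 t 20.4667 F [ 0.5 -0.5  1. ]
blank [327. 191.] 397 mean [665.4 -21.7  15.2] rect 656.2 -30.6 size 101.7 60.0 long-axis 79.2
boardthing [267. 223.] 231 mean [553.5 159.5 140.3] rect 554.7 160.1 size 195.4 10.3 long-axis 27.0
boardthing [204. 225.] 611 mean [547.3 339.  140.8] rect 547.5 339.3 size 101.4 60.0 long-axis -63.1
boardthing [192. 258.] 277 mean [454.5 371.  140.3] rect 456.6 372.1 size 215.5 12.7 long-axis 26.7
```

View pics/e5w.png

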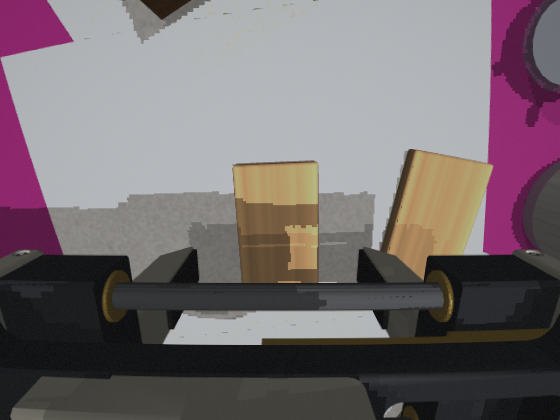

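Request:
{"api": "step_arm", "payload": {"steps": [{"dx":0,"dy":0,"dz":-30,"roll":0,"gripper":91},{"dx":0,"dy":0,"dz":-20,"roll":0,"gripper":91},{"dx":0,"dy":0,"dz":-11,"roll":0,"gripper":91},{"dx":0,"dy":0,"dz":0,"roll":0,"gripper":50},{"dx":0,"dy":0,"dz":0,"roll":0,"gripper":50},{"dx":0,"dy":0,"dz":0,"roll":0,"gripper":50},{"dx":0,"dy":0,"dz":0,"roll":0,"gripper":50},{"dx":0,"dy":0,"dz":0,"roll":0,"gripper":50},{"dx":0,"dy":0,"dz":0,"roll":0,"gripper":50},{"dx":0,"dy":0,"dz":0,"roll":0,"gripper":50}]}}

```text
time: 21.4
tool_pos: [540.6, -30.9, 185.4]
tool_rot: [0.707, -0.707, 0.012, -0.013]
contact_force: [-1.9, 0.3, 5.9]
width: 59.8
```

Request:
{"api": "step_arm", "payload": {"steps": [{"dx":0,"dy":0,"dz":10,"roll":0,"gripper":50},{"dx":0,"dy":0,"dz":10,"roll":0,"gripper":50},{"dx":0,"dy":0,"dz":0,"roll":0,"gripper":50},{"dx":0,"dy":0,"dz":0,"roll":0,"gripper":50}]}}

```text
time: 21.73
tool_pos: [540.4, -30.9, 205.2]
tool_rot: [0.707, -0.707, 0.011, -0.013]
contact_force: [-0.3, 0.9, -0.9]
width: 59.5
```

```bash
python3 m.py e6|egrep 'g |boardth|blank'
python3 - <<'E'
from h import *
snap('wrist','e6w');snap('scene','e6s')
E
```

```text
g [540.8 -30.9  46. ] ang -2.0 w 59.5 t 21.7333 F [-0.3  0.9 -0.9]
blank [327. 191.] 416 mean [665.1 -22.2  15.3] rect 657.1 -27.9 size 102.7 63.9 long-axis 77.1
boardthing [267. 224.] 225 mean [551.7 158.4 140.2] rect 554.1 159.8 size 194.1 10.3 long-axis 27.0
boardthing [204. 225.] 613 mean [547.9 339.1 140.9] rect 547.3 339.1 size 101.3 59.9 long-axis -62.8
boardthing [192. 258.] 272 mean [452.7 370.4 140.2] rect 456.5 372.1 size 215.5 13.5 long-axis 26.7
```

View pics/e6w.png

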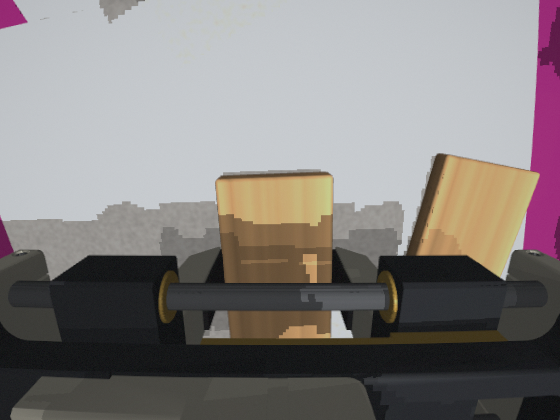

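View pics/e6s.png

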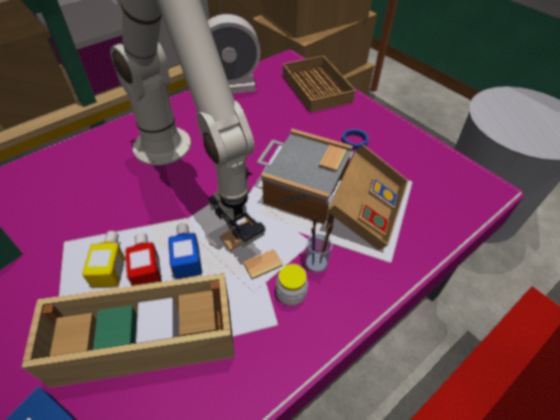

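Request:
{"api": "step_arm", "payload": {"steps": [{"dx":0,"dy":0,"dz":35,"roll":0,"gripper":50},{"dx":0,"dy":0,"dz":35,"roll":0,"gripper":50},{"dx":0,"dy":0,"dz":35,"roll":0,"gripper":50},{"dx":0,"dy":0,"dz":35,"roll":0,"gripper":50},{"dx":-5,"dy":20,"dz":24,"roll":2,"gripper":50},{"dx":-12,"dy":35,"dz":0,"roll":3,"gripper":50},{"dx":-12,"dy":35,"dz":0,"roll":3,"gripper":50},{"dx":-12,"dy":35,"dz":0,"roll":3,"gripper":50},{"dx":-12,"dy":35,"dz":0,"roll":3,"gripper":50},{"dx":-12,"dy":35,"dz":0,"roll":3,"gripper":50}]}}

```text
time: 22.72
tool_pos: [473.9, 165.5, 367.9]
tool_rot: [-0.701, 0.701, 0.093, -0.093]
contact_force: [0.5, 0.1, -0.6]
width: 59.8
```

Request:
{"api": "step_arm", "payload": {"steps": [{"dx":-12,"dy":35,"dz":0,"roll":4,"gripper":50},{"dx":-12,"dy":35,"dz":0,"roll":4,"gripper":50},{"dx":-12,"dy":30,"dz":0,"roll":4,"gripper":50},{"dx":-10,"dy":17,"dz":0,"roll":0,"gripper":50},{"dx":0,"dy":0,"dz":-20,"roll":0,"gripper":50},{"dx":0,"dy":0,"dz":-20,"roll":0,"gripper":50},{"dx":0,"dy":0,"dz":0,"roll":0,"gripper":50},{"dx":0,"dy":0,"dz":0,"roll":0,"gripper":50},{"dx":0,"dy":0,"dz":0,"roll":0,"gripper":50}]}}

```text
time: 23.47
tool_pos: [429.3, 280.9, 328.5]
tool_rot: [-0.688, 0.688, 0.165, -0.165]
contact_force: [0.5, -0.2, -1.7]
width: 59.6
```

```bash
python3 m.py e7|egrep 'g |boardth|blank'
python3 - <<'E'
from h import *
snap('wrist','e7w')
E
```

```text
g [429.3 280.9 169.3] ang 27.0 w 59.6 t 23.4667 F [ 0.5 -0.2 -1.7]
blank [329. 194.] 607 mean [655.6 -29.2  15.3] rect 657.3 -28.7 size 106.2 63.4 long-axis 77.6
boardthing [266. 222.] 229 mean [555.9 160.8 140.5] rect 553.9 159.7 size 193.8 10.3 long-axis 27.0
boardthing [204. 224.] 568 mean [549.5 339.1 140.9] rect 547.6 339.2 size 100.9 60.0 long-axis -63.3
boardthing [183. 238.] 114 mean [510.7 399.4 140. ] rect 509.8 399.2 size 95.9 12.9 long-axis 26.0
```

View pics/e7w.png

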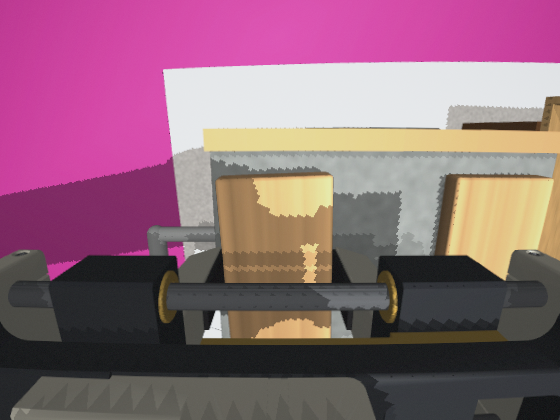

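Request:
{"api": "step_arm", "payload": {"steps": [{"dx":0,"dy":0,"dz":-9,"roll":0,"gripper":50},{"dx":0,"dy":0,"dz":-6,"roll":0,"gripper":50},{"dx":0,"dy":0,"dz":-2,"roll":0,"gripper":50},{"dx":0,"dy":0,"dz":0,"roll":0,"gripper":50},{"dx":0,"dy":0,"dz":0,"roll":0,"gripper":50}]}}

```text
time: 23.98
tool_pos: [429.0, 281.0, 311.3]
tool_rot: [-0.688, 0.688, 0.165, -0.165]
contact_force: [-0.7, -1.6, 3.4]
width: 59.7
```

Request:
{"api": "step_arm", "payload": {"steps": [{"dx":0,"dy":0,"dz":0,"roll":0,"gripper":75},{"dx":0,"dy":0,"dz":0,"roll":0,"gripper":75},{"dx":0,"dy":0,"dz":0,"roll":0,"gripper":75},{"dx":0,"dy":0,"dz":20,"roll":0,"gripper":75},{"dx":0,"dy":0,"dz":35,"roll":0,"gripper":75},{"dx":20,"dy":-30,"dz":0,"roll":7,"gripper":0},{"dx":20,"dy":-30,"dz":0,"roll":7,"gripper":0},{"dx":20,"dy":-30,"dz":0,"roll":7,"gripper":0},{"dx":20,"dy":-30,"dz":0,"roll":7,"gripper":0},{"dx":20,"dy":-30,"dz":0,"roll":7,"gripper":0}]}}

```text
time: 24.82
tool_pos: [526.4, 135.0, 366.1]
tool_rot: [0.608, -0.608, -0.36, 0.36]
contact_force: [-0.4, -0.0, -0.2]
width: 46.4
```

Request:
{"api": "step_arm", "payload": {"steps": [{"dx":24,"dy":-32,"dz":0,"roll":7,"gripper":0},{"dx":24,"dy":-32,"dz":0,"roll":7,"gripper":0},{"dx":24,"dy":-32,"dz":0,"roll":7,"gripper":0},{"dx":24,"dy":-32,"dz":0,"roll":7,"gripper":0},{"dx":24,"dy":-32,"dz":0,"roll":0,"gripper":0},{"dx":0,"dy":0,"dz":0,"roll":0,"gripper":0},{"dx":0,"dy":0,"dz":0,"roll":0,"gripper":0}]}}

```text
time: 25.4
tool_pos: [646.1, -27.0, 365.1]
tool_rot: [-0.507, 0.507, 0.492, -0.493]
contact_force: [-0.5, 0.4, -0.4]
width: 1.6
```

```bash
python3 m.py e8|egrep 'g |boardth|blank|tub'
python3 - <<'E'
from h import *
snap('wrist','e8w')
E
```

```text
g [646.  -27.2 205.9] ang 88.4 w 1.6 t 25.4 F [-0.5  0.4 -0.4]
boardthing [267. 224.] 225 mean [551.7 158.4 140.3] rect 554.1 159.8 size 194.1 10.3 long-axis 27.0
boardthing [204. 225.] 613 mean [547.1 339.  140.8] rect 547.4 339.2 size 101.0 59.7 long-axis -63.2
boardthing [193. 259.] 274 mean [451.2 369.4 140.1] rect 456.6 372.2 size 215.7 14.2 long-axis 26.3
boardthing [223. 267.] 627 mean [427.3 281.1 141. ] rect 427.2 280.8 size 102.1 60.3 long-axis -60.6
tub [323. 149.] 156 mean [780.2  -5.8  90. ] rect 781.6 -7.4 size 68.0 35.5 long-axis -27.5
```

View pics/e8w.png

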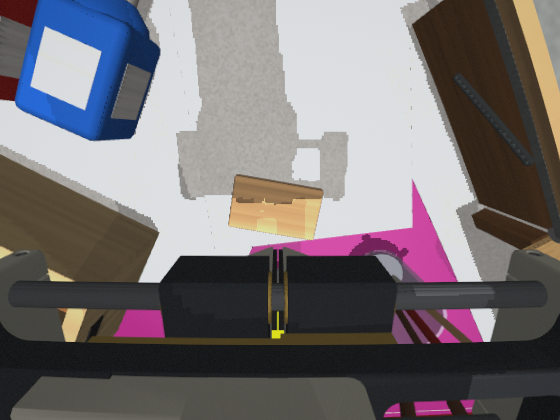

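View pics/e8.png

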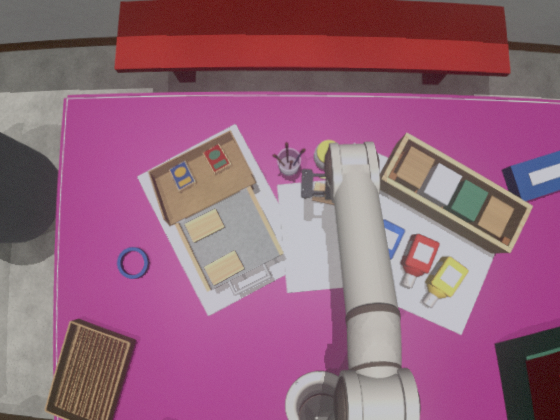

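Request:
{"api": "step_arm", "payload": {"steps": [{"dx":0,"dy":0,"dz":-40,"roll":1,"gripper":0},{"dx":0,"dy":0,"dz":-40,"roll":0,"gripper":0},{"dx":0,"dy":0,"dz":-40,"roll":0,"gripper":0},{"dx":0,"dy":0,"dz":-30,"roll":0,"gripper":0},{"dx":0,"dy":0,"dz":-10,"roll":0,"gripper":0},{"dx":0,"dy":0,"dz":0,"roll":0,"gripper":0},{"dx":0,"dy":0,"dz":0,"roll":0,"gripper":0}]}}

```text
time: 26.08
tool_pos: [645.6, -21.9, 207.0]
tool_rot: [0.501, -0.501, -0.499, 0.499]
contact_force: [0.4, 0.4, 0.8]
width: 0.1
```

Request:
{"api": "step_arm", "payload": {"steps": [{"dx":0,"dy":-6,"dz":-6,"roll":0,"gripper":0},{"dx":0,"dy":0,"dz":-6,"roll":0,"gripper":0},{"dx":0,"dy":0,"dz":-3,"roll":0,"gripper":0},{"dx":0,"dy":0,"dz":-1,"roll":0,"gripper":0},{"dx":0,"dy":0,"dz":0,"roll":0,"gripper":0}]}}

```text
time: 26.5
tool_pos: [646.3, -30.2, 193.3]
tool_rot: [-0.5, 0.502, 0.499, -0.498]
contact_force: [-3.6, -0.5, 14.2]
width: 0.6
```

Request:
{"api": "step_arm", "payload": {"steps": [{"dx":-4,"dy":0,"dz":0,"roll":0,"gripper":0},{"dx":-7,"dy":0,"dz":0,"roll":0,"gripper":0},{"dx":-8,"dy":0,"dz":0,"roll":0,"gripper":0},{"dx":-8,"dy":0,"dz":0,"roll":0,"gripper":0},{"dx":-8,"dy":0,"dz":0,"roll":0,"gripper":0},{"dx":-8,"dy":0,"dz":0,"roll":0,"gripper":0},{"dx":-8,"dy":0,"dz":0,"roll":0,"gripper":0},{"dx":-8,"dy":0,"dz":0,"roll":0,"gripper":0},{"dx":-8,"dy":0,"dz":0,"roll":0,"gripper":0},{"dx":0,"dy":0,"dz":0,"roll":0,"gripper":0}]}}

```text
time: 27.33
tool_pos: [580.2, -29.3, 193.3]
tool_rot: [-0.499, 0.503, 0.501, -0.497]
contact_force: [1.0, 0.1, 11.0]
width: 0.4
```

Request:
{"api": "step_arm", "payload": {"steps": [{"dx":0,"dy":0,"dz":10,"roll":0,"gripper":0},{"dx":0,"dy":0,"dz":35,"roll":0,"gripper":0},{"dx":-20,"dy":0,"dz":35,"roll":-7,"gripper":91},{"dx":-30,"dy":10,"dz":30,"roll":-7,"gripper":91},{"dx":-30,"dy":20,"dz":0,"roll":-7,"gripper":91},{"dx":-30,"dy":20,"dz":0,"roll":-7,"gripper":91},{"dx":-30,"dy":20,"dz":0,"roll":-7,"gripper":91},{"dx":0,"dy":0,"dz":0,"roll":-7,"gripper":91},{"dx":0,"dy":0,"dz":0,"roll":-7,"gripper":91}]}}

```text
time: 28.08
tool_pos: [437.8, 41.7, 299.7]
tool_rot: [0.664, -0.663, -0.245, 0.245]
contact_force: [0.9, -1.4, -0.5]
width: 42.3
```

```bash
python3 m.py e9|egrep 'g |bo|blank|tub'
```

```text
g [437.7  41.8 140.5] ang 40.6 w 42.3 t 28.0833 F [ 0.9 -1.4 -0.5]
blank [329. 214.] 608 mean [591.4 -28.2  15.2] rect 593.9 -27.3 size 104.2 64.3 long-axis 77.9
bottletop [386. 239.] 910 mean [ 511.6 -195.7   79.4] rect 508.7 -194.7 size 113.3 80.9 long-axis -26.1
bottletop [422. 253.] 851 mean [ 469.7 -302.6   79.7] rect 467.4 -302.3 size 110.0 81.0 long-axis -22.7
bottletop [449. 277.] 844 mean [ 399.3 -386.6   79.5] rect 396.5 -385.2 size 115.4 80.6 long-axis -35.2
boardthing [265. 220.] 208 mean [563.2 164.5 140.3] rect 562.6 164.1 size 172.7 10.3 long-axis 27.0
boardthing [204. 225.] 593 mean [547.1 338.8 140.8] rect 547.4 339.2 size 100.8 60.1 long-axis -63.0
boardthing [193. 258.] 279 mean [452.5 370.1 140.2] rect 456.4 372.2 size 215.3 14.2 long-axis 26.7
boardthing [224. 267.] 647 mean [427.5 280.7 140.7] rect 427.3 280.6 size 101.3 60.2 long-axis -61.0
board [235. 239.] 4108 mean [507.9 251.2 126.2] rect 489.8 259.3 size 263.9 222.7 long-axis 27.1
tub [328. 152.] 399 mean [773.8 -21.7  90.1] rect 773.9 -22.1 size 68.4 67.4 long-axis 33.8
```

View pics/e9.png

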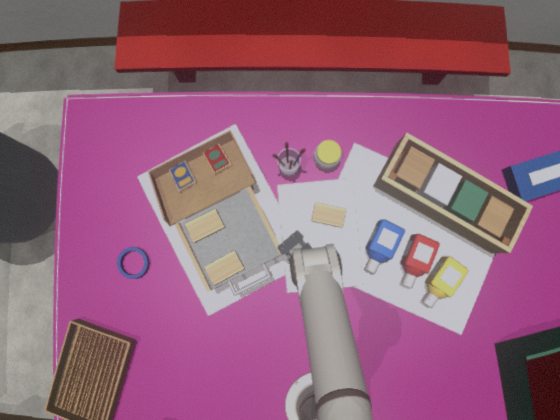

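Request:
{"api": "step_arm", "payload": {"steps": [{"dx":10,"dy":-5,"dz":0,"roll":-7,"gripper":91},{"dx":20,"dy":-9,"dz":0,"roll":-7,"gripper":91},{"dx":20,"dy":-9,"dz":0,"roll":-7,"gripper":91},{"dx":20,"dy":-9,"dz":0,"roll":-7,"gripper":91},{"dx":20,"dy":-9,"dz":0,"roll":-7,"gripper":91},{"dx":22,"dy":-9,"dz":0,"roll":-7,"gripper":91},{"dx":20,"dy":-10,"dz":0,"roll":-7,"gripper":91},{"dx":20,"dy":-10,"dz":-30,"roll":-3.5,"gripper":91},{"dx":0,"dy":0,"dz":-30,"roll":0,"gripper":91},{"dx":0,"dy":0,"dz":0,"roll":0,"gripper":91}]}}

```text
time: 28.97
tool_pos: [590.1, -30.4, 234.0]
tool_rot: [-0.703, 0.704, -0.075, 0.069]
contact_force: [-2.0, 0.4, -1.4]
width: 91.3
```

Request:
{"api": "step_arm", "payload": {"steps": [{"dx":0,"dy":0,"dz":0,"roll":0,"gripper":91},{"dx":0,"dy":0,"dz":0,"roll":0,"gripper":91}]}}

```text
time: 29.13
tool_pos: [591.8, -29.6, 239.8]
tool_rot: [0.704, -0.703, 0.072, -0.072]
contact_force: [1.5, -0.1, 0.4]
width: 90.8
```

Run:
```python
from h import *
s,M,g=toolinfo(); print('g',g.round(1),'ang',np.degrees(np.arctan2(M[1,0],M[0,0])).round(1),'w',round(s['width'],1))
snap('wrist','e10w')
```

```text
g [591.9 -29.6  80.6] ang -11.7 w 90.8
```

View pics/e10w.png

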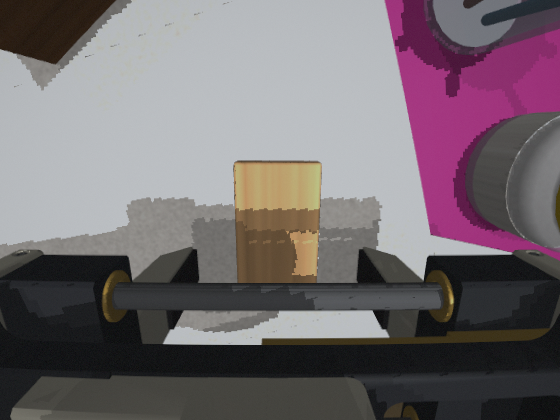

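Request:
{"api": "step_arm", "payload": {"steps": [{"dx":0,"dy":0,"dz":-30,"roll":0,"gripper":91},{"dx":0,"dy":0,"dz":-18,"roll":0,"gripper":91},{"dx":0,"dy":0,"dz":-8,"roll":0,"gripper":91},{"dx":0,"dy":0,"dz":0,"roll":0,"gripper":50},{"dx":0,"dy":0,"dz":0,"roll":0,"gripper":50},{"dx":0,"dy":0,"dz":0,"roll":0,"gripper":50},{"dx":0,"dy":0,"dz":0,"roll":0,"gripper":50},{"dx":0,"dy":0,"dz":0,"roll":0,"gripper":50},{"dx":0,"dy":0,"dz":0,"roll":0,"gripper":50},{"dx":0,"dy":0,"dz":0,"roll":0,"gripper":50}]}}

```text
time: 30.02
tool_pos: [592.2, -29.6, 183.9]
tool_rot: [0.704, -0.703, 0.072, -0.073]
contact_force: [-0.6, -0.8, 6.5]
width: 60.0
```

Request:
{"api": "step_arm", "payload": {"steps": [{"dx":0,"dy":0,"dz":20,"roll":0,"gripper":50},{"dx":0,"dy":0,"dz":35,"roll":0,"gripper":50},{"dx":0,"dy":0,"dz":35,"roll":0,"gripper":50},{"dx":0,"dy":0,"dz":35,"roll":0,"gripper":50},{"dx":0,"dy":0,"dz":35,"roll":3,"gripper":50},{"dx":-5,"dy":25,"dz":20,"roll":6,"gripper":50},{"dx":-10,"dy":35,"dz":0,"roll":6,"gripper":50},{"dx":-10,"dy":35,"dz":0,"roll":6,"gripper":50},{"dx":-10,"dy":35,"dz":0,"roll":6,"gripper":50},{"dx":-10,"dy":35,"dz":0,"roll":6,"gripper":50}]}}

```text
time: 30.85
tool_pos: [545.8, 136.7, 363.2]
tool_rot: [0.695, -0.695, -0.132, 0.132]
contact_force: [0.2, -0.3, -1.2]
width: 59.8
```

Request:
{"api": "step_arm", "payload": {"steps": [{"dx":-8,"dy":35,"dz":0,"roll":6,"gripper":50},{"dx":-7,"dy":35,"dz":0,"roll":0,"gripper":50},{"dx":0,"dy":20,"dz":0,"roll":0,"gripper":50},{"dx":0,"dy":0,"dz":-20,"roll":0,"gripper":50},{"dx":0,"dy":0,"dz":-15,"roll":0,"gripper":50},{"dx":0,"dy":0,"dz":0,"roll":0,"gripper":50},{"dx":0,"dy":0,"dz":0,"roll":0,"gripper":50},{"dx":0,"dy":0,"dz":0,"roll":0,"gripper":50}]}}

```text
time: 31.52
tool_pos: [532.1, 225.1, 328.5]
tool_rot: [-0.687, 0.687, 0.166, -0.166]
contact_force: [-0.1, -0.3, 0.2]
width: 59.8
```

Run:
```python
from h import *
s,M,g=toolinfo(); print('g',g.round(1),'ang',np.degrees(np.arctan2(M[1,0],M[0,0])).round(1),'w',round(s['width'],1))
snap('wrist','e11w')
```

```text
g [532.1 225.1 169.3] ang 27.2 w 59.8
```

View pics/e11w.png

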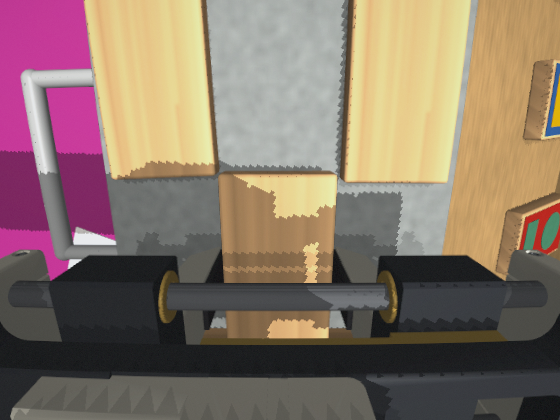

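Request:
{"api": "step_arm", "payload": {"steps": [{"dx":0,"dy":0,"dz":-9,"roll":0,"gripper":50},{"dx":0,"dy":0,"dz":-6,"roll":0,"gripper":50},{"dx":0,"dy":0,"dz":-3.5,"roll":0,"gripper":50},{"dx":0,"dy":0,"dz":0,"roll":0,"gripper":50},{"dx":0,"dy":0,"dz":0,"roll":0,"gripper":50}]}}

```text
time: 31.98
tool_pos: [531.7, 225.2, 309.6]
tool_rot: [-0.687, 0.687, 0.166, -0.166]
contact_force: [-0.9, -1.1, 4.0]
width: 59.8
```

Request:
{"api": "step_arm", "payload": {"steps": [{"dx":0,"dy":0,"dz":0,"roll":0,"gripper":75},{"dx":0,"dy":0,"dz":0,"roll":0,"gripper":75},{"dx":0,"dy":0,"dz":0,"roll":0,"gripper":75},{"dx":0,"dy":0,"dz":20,"roll":0,"gripper":75},{"dx":0,"dy":0,"dz":35,"roll":0,"gripper":75},{"dx":-10,"dy":-20,"dz":35,"roll":5,"gripper":75},{"dx":-10,"dy":-40,"dz":0,"roll":5,"gripper":75},{"dx":-10,"dy":-40,"dz":0,"roll":5,"gripper":75},{"dx":-10,"dy":-40,"dz":0,"roll":5,"gripper":75},{"dx":-10,"dy":-40,"dz":0,"roll":5,"gripper":75}]}}

```text
time: 32.82
tool_pos: [480.9, 43.9, 399.5]
tool_rot: [-0.634, 0.634, 0.313, -0.313]
contact_force: [0.8, -0.3, 0.5]
width: 74.9
```

Request:
{"api": "step_arm", "payload": {"steps": [{"dx":-10,"dy":-40,"dz":0,"roll":5,"gripper":75},{"dx":-10,"dy":-40,"dz":0,"roll":5,"gripper":75},{"dx":0,"dy":0,"dz":0,"roll":5,"gripper":75},{"dx":0,"dy":0,"dz":0,"roll":0,"gripper":75}]}}

```text
time: 33.15
tool_pos: [461.0, -37.4, 399.4]
tool_rot: [-0.589, 0.59, 0.391, -0.391]
contact_force: [0.5, 0.2, -0.6]
width: 74.9
```

```bash
python3 m.py f1|egrep 'g |bo|blank'
python3 - <<'E'
from h import *
import pickle
p,W=snap('top')
pickle.dump((p,W),open('top1.pkl','wb'))
p,W2=snap('scene','f1s'); pickle.dump((p,W2),open('scene1.pkl','wb'))
z=W[...,2];ok=~np.isnan(z)
# crate top & face
m=ok&(abs(z-138)<6)&(W[...,1]<-150)&(W[...,0]>480)
n,l,st,c=cv2.connectedComponentsWithStats(m.astype(np.uint8));i=1+st[1:,4].argmax()
rc=cv2.minAreaRect(W[l==i][:,:2].astype(np.float32));print('crate',rc)
print(cv2.boxPoints(rc).round(1))
# face points: z between 20 and 120 between bottle and crate
f=ok&(z>25)&(z<115)&(W[...,1]<-150)&(W[...,0]>480)
for nm,X in (('top',W),('scene',W2)):
    zz=X[...,2];f=(zz>25)&(zz<115)&(X[...,1]<-150)
    P=X[f]
    print(nm,len(P))
E
```

```text
g [461.  -37.5 240.2] ang 67.1 w 74.9 t 33.15 F [ 0.5  0.2 -0.6]
bottletop [391. 235.] 552 mean [ 525.4 -209.2   79.9] rect 515.0 -198.4 size 98.9 81.0 long-axis -26.3
bottletop [422. 253.] 857 mean [ 469.2 -302.6   79.6] rect 465.6 -302.3 size 112.3 80.5 long-axis -22.9
bottletop [449. 277.] 855 mean [ 399.6 -386.9   79.6] rect 398.2 -386.6 size 110.8 80.9 long-axis -35.9
boardthing [266. 223.] 225 mean [555.3 160.5 140.5] rect 553.5 159.5 size 192.8 10.3 long-axis 27.0
boardthing [204. 225.] 618 mean [547.  338.7 140.9] rect 547.4 339.0 size 101.0 59.9 long-axis -63.2
boardthing [243. 232.] 629 mean [529.  226.3 140.9] rect 529.5 226.0 size 99.9 60.4 long-axis -62.8
boardthing [192. 257.] 287 mean [454.6 371.3 140.4] rect 456.6 372.0 size 215.4 13.9 long-axis 26.5
boardthing [224. 267.] 626 mean [427.1 280.2 140.8] rect 426.9 281.0 size 101.8 60.1 long-axis -60.8
board [233. 241.] 3408 mean [504.2 256.  126.1] rect 491.2 259.9 size 266.8 222.6 long-axis 27.1
crate ((647.6707763671875, -400.2498779296875), (442.91070556640625, 163.7227020263672), 60.378841400146484)
[[ 467.1 -552.3]
 [ 609.4 -633.2]
 [ 828.3 -248.2]
 [ 686.  -167.3]]
top 11197
scene 15160
```

View pics/f1.png

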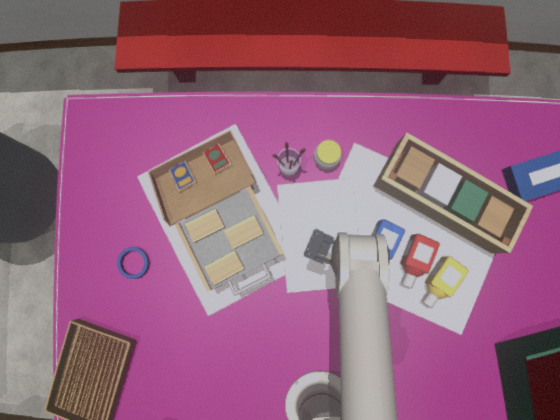

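```bash
cat > bt.py <<'E'
from h import *
import pickle,sys
a=np.radians(-29.6);n=np.array([np.cos(a),np.sin(a)]);t=np.array([-n[1],n[0]]);O=np.array([578,-361.])
def w2l(P): q=P[...,:2]-O; return np.stack([q@n,q@t],-1)
def l2w(l): return O+l[0]*n+l[1]*t
if __name__=='__main__':
    p,W=pickle.load(open(sys.argv[1],'rb')) if len(sys.argv)>1 else snap('top','bt')
    z=W[...,2]
    m=(abs(z-80)<4)&(W[...,1]<-120)&(W[...,0]<600)
    N,l,st,c=cv2.connectedComponentsWithStats(m.astype(np.uint8))
    for i in range(1,N):
        if st[i,4]<150: continue
        P=W[l==i][:,:2]
        # long axis via lateral edges: minimise lateral spread
        best=min(np.arange(-60,10,.5),key=lambda d:np.subtract(*np.percentile((P@[-np.sin(np.radians(d)),np.cos(np.radians(d))]),[99,1])))
        d=np.radians(best);u=np.array([np.cos(d),np.sin(d)]);v=np.array([-u[1],u[0]])
        hi,lo=np.percentile(P@u,[99.5,.5]);L,H=np.percentile(P@v,[.5,99.5])
        base=u*hi+v*(L+H)/2; cap=base-u*160; cen=base-u*80
        print('px',c[i].round(0),'axis',best,'relwall',round(best+29.6,1),'len',round(hi-lo,1),'wid',round(H-L,1),'base(wall)',w2l(base).round(1),'cen',cen.round(1),'cen(wall)',w2l(cen).round(1),'capmid world',(base-u*141).round(1),w2l(base-u*141).round(1))
E
python3 bt.py top0.pkl; python3 bt.py top1.pkl
```

```text
px [387. 239.] axis -26.5 relwall 3.1 len 101.6 wid 78.5 base(wall) [-87.9 113.6] cen [ 486.1 -183.2] cen(wall) [-167.8  109.2] capmid world [ 431.5 -155.9] [-228.7  105.9]
px [422. 253.] axis -25.0 relwall 4.6 len 102.7 wid 77.0 base(wall) [-72.7   0.7] cen [ 442.6 -290.7] cen(wall) [-152.5   -5.8] capmid world [ 387.3 -264.9] [-213.3  -10.6]
px [450. 277.] axis -35.5 relwall -5.9 len 106.4 wid 78.8 base(wall) [ -90.9 -116.4] cen [ 376.3 -370.9] cen(wall) [-170.5 -108.2] capmid world [ 326.7 -335.4] [-231.2 -101.9]
px [391. 235.] axis 9.5 relwall 39.1 len 115.5 wid 80.8 base(wall) [-83.6 135.7] cen [ 493.5 -214.9] cen(wall) [-145.7   85.3] capmid world [ 433.3 -225. ] [-193.    46.8]
px [422. 253.] axis -26.0 relwall 3.6 len 102.9 wid 79.2 base(wall) [-72.6   0.5] cen [ 443.2 -289.6] cen(wall) [-152.5   -4.5] capmid world [ 388.4 -262.9] [-213.4   -8.3]
px [450. 276.] axis -35.5 relwall -5.9 len 106.4 wid 77.3 base(wall) [ -90.8 -116.6] cen [ 376.3 -371.1] cen(wall) [-170.4 -108.4] capmid world [ 326.7 -335.7] [-231.  -102.1]
```

View pics/f1s.png

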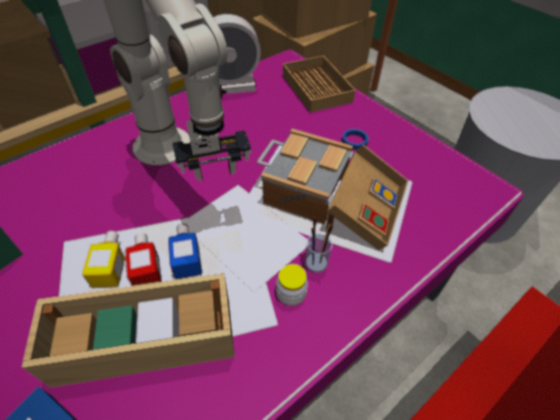

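Request:
{"api": "step_arm", "payload": {"steps": [{"dx":-10,"dy":-35,"dz":0,"roll":-3.5,"gripper":60},{"dx":-10,"dy":-35,"dz":0,"roll":0,"gripper":60},{"dx":-10,"dy":-30,"dz":-20,"roll":0,"gripper":60},{"dx":-4,"dy":-16,"dz":-40,"roll":0,"gripper":60},{"dx":0,"dy":0,"dz":-40,"roll":0,"gripper":60},{"dx":0,"dy":0,"dz":0,"roll":0,"gripper":60},{"dx":0,"dy":0,"dz":0,"roll":0,"gripper":60}]}}

```text
time: 33.88
tool_pos: [427.5, -148.4, 299.3]
tool_rot: [0.602, -0.599, -0.372, 0.375]
contact_force: [0.4, -0.5, 0.2]
width: 60.1
```

Run:
```python
from h import *
s,M,g=toolinfo(); print('g',g.round(1),'ang',np.degrees(np.arctan2(M[1,0],M[0,0])).round(1),'w',round(s['width'],1),s['time'])
p,W=snap('wrist','g1w')
```

```text
g [ 426.5 -148.1  140.1] ang 63.8 w 60.1 33.8833
```

View pics/g1w.png

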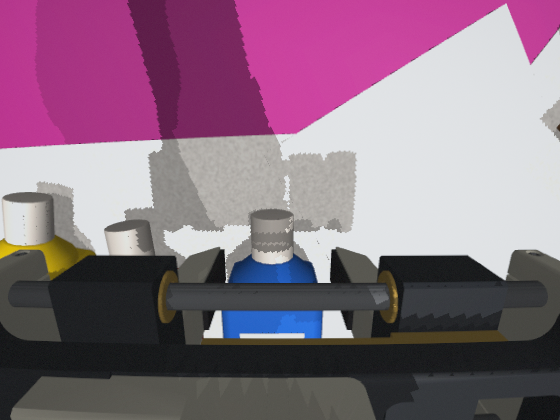

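```bash
cat > cap.py <<'E'
from h import *
from bt import *
import sys
u0,u1,v0,v1=map(int,sys.argv[1:5])
s,M,g=toolinfo()
p,W=snap('wrist',sys.argv[5])
m=np.zeros(W.shape[:2],bool);m[v0:v1,u0:u1]=1
m&=(W[...,2]>42)&(W[...,2]<66)&(p.min(-1)>90)&(p.max(-1).astype(int)-p.min(-1)<40)
P=W[m];j=M[:2,0];f=np.array([j[1],-j[0]])
q=P[:,:2]-g[:2]
print('g',g.round(1),'ang',np.degrees(np.arctan2(j[1],j[0])).round(1),'wall',w2l(g),'n',m.sum())
print('lateral',np.percentile(q@j,[1,50,99]).round(1),'axial(+ to base)',np.percentile(q@f,[1,50,99]).round(1),'z',np.percentile(P[:,2],[50,98]).round(1))
# cap axis direction: ridge
c=[];A=q@f;L=q@j
for lo in np.arange(A.min(),A.max()-4,4):
    k=(A>=lo)&(A<lo+4)
    if k.sum()>10:c.append((lo+2,(np.percentile(L[k],2)+np.percentile(L[k],98))/2))
c=np.array(c);pf=np.polyfit(c[:,0],c[:,1],1);print('lateral=%.3f*axial+%.1f -> skew %.1f deg'%(pf[0],pf[1],np.degrees(np.arctan(pf[0]))))
E
python3 cap.py 245 300 205 265 g2w
```

```text
g [ 428.5 -148.5  142. ] ang 63.8 wall [-234.9688779   110.88610531] n 1947
lateral [-23.   -6.1  10.1] axial(+ to base) [-10.1   6.   26.5] z [54.5 57.6]
lateral=-0.009*axial+-6.3 -> skew -0.5 deg
```

Request:
{"api": "step_arm", "payload": {"steps": [{"dx":0,"dy":-7,"dz":-20,"roll":0,"gripper":60},{"dx":0,"dy":0,"dz":-35,"roll":0,"gripper":60},{"dx":0,"dy":0,"dz":-30,"roll":0,"gripper":60},{"dx":0,"dy":0,"dz":-11,"roll":0,"gripper":60},{"dx":0,"dy":0,"dz":0,"roll":0,"gripper":60},{"dx":0,"dy":0,"dz":0,"roll":0,"gripper":60},{"dx":0,"dy":0,"dz":0,"roll":0,"gripper":60}]}}

```text
time: 34.57
tool_pos: [429.6, -156.9, 207.0]
tool_rot: [-0.599, 0.601, 0.375, -0.372]
contact_force: [0.5, -0.5, 0.5]
width: 60.1
```

```bash
python3 cap.py 230 320 180 265 g3w
```

```text
g [ 430.3 -157.    47.8] ang 63.8 wall [-229.19102776  104.40448959] n 910
lateral [-15.9   0.7  17. ] axial(+ to base) [-15.7 -14.8  -8.9] z [51.5 57. ]
lateral=-0.012*axial+0.4 -> skew -0.7 deg
```

View pics/g3w.png

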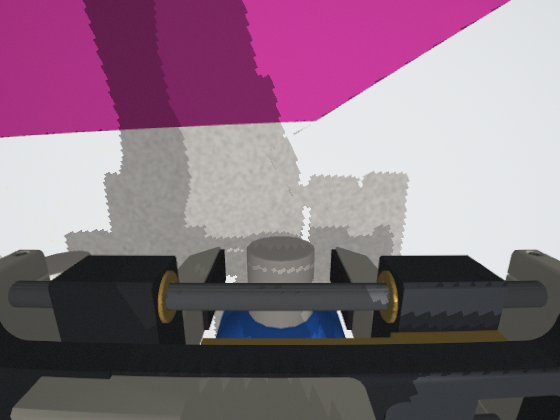

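Request:
{"api": "step_arm", "payload": {"steps": [{"dx":0,"dy":0,"dz":-5,"roll":0,"gripper":60},{"dx":0,"dy":0,"dz":0,"roll":0,"gripper":25},{"dx":0,"dy":0,"dz":0,"roll":0,"gripper":25},{"dx":0,"dy":0,"dz":0,"roll":0,"gripper":25},{"dx":0,"dy":0,"dz":0,"roll":0,"gripper":25},{"dx":0,"dy":0,"dz":0,"roll":0,"gripper":25}], "squeeze": 15}}

```text
time: 35.12
tool_pos: [427.9, -156.9, 199.9]
tool_rot: [0.601, -0.6, -0.373, 0.373]
contact_force: [-0.1, 0.8, 1.4]
width: 35.9
```

```bash
cat > arc.py <<'E'
from h import *
from bt import *
import sys
def plan(g0,s0,h0,psi0,basen,n_rows=22,bias=0.0,phi0=0,phi1=90):
    # psi0: bottle axis angle rel. wall normal (deg). pivot = base bottom edge middle.
    ps=np.radians(psi0);l0=w2l(np.array(g0[:2]))
    piv0=l0+s0*np.array([np.cos(ps),np.sin(ps)])
    if basen is not None: piv0[0]=basen
    out=[]
    for k in range(n_rows+1):
        x=k/n_rows
        ph=np.radians(phi0+(phi1-phi0)*x)
        psi=ps*(1-min(1,1.5*x))
        pv=piv0.copy()
        need=-80*np.sin(ph)*1.0   # base upper edge may not pass wall
        pv[0]=min(pv[0],need) if ph>0.5 else pv[0]
        # late slide to the wall
        if x>0.75 : pv[0]=pv[0]+( -80-pv[0])*(x-.75)/.25
        r_=-s0*np.cos(ph)+h0*np.sin(ph); zz=s0*np.sin(ph)+h0*np.cos(ph)-bias*np.sin(ph)
        l=pv+r_*np.array([np.cos(psi),np.sin(psi)])
        out.append(np.r_[l2w(l),zz,psi])
    return np.array(out)
if __name__=='__main__':
    s,M,g=toolinfo();ang=np.degrees(np.arctan2(M[1,0],M[0,0]))
    print('g',g.round(1),ang.round(1),'w',s['width'],'F',s['contact_force'].round(1),w2l(g).round(1))
    s0,psi0,basen=map(float,sys.argv[1:4])
    N=int(sys.argv[4]) if len(sys.argv)>4 else 24
    A=plan(g,s0,g[2],psi0,basen,N,2)
    D=np.diff(A,axis=0)
    for k,d in enumerate(D): print(k+1,d[:3].round(1),'roll',np.degrees(d[3]).round(2),'z',A[k+1,2].round(1))
    print('total',(A[-1]-A[0])[:3].round(1),np.degrees(A[-1,3]-A[0,3]).round(1))
E
python3 arc.py 144.5 3.4 -86.5
```

```text
g [ 427.9 -156.8   40.7] 63.8 w 35.93102088977903 F [-0.1  0.8  1.4] [-231.3  103.4]
1 [ 2.9 -0.8  9.2] roll -0.21 z 49.9
2 [ 3.4 -1.1  9. ] roll -0.21 z 59.0
3 [ 4.  -1.4  8.8] roll -0.21 z 67.7
4 [ 4.4 -1.7  8.5] roll -0.21 z 76.2
5 [ 4.9 -2.   8.1] roll -0.21 z 84.4
6 [ 5.4 -2.3  7.8] roll -0.21 z 92.1
7 [ 5.8 -2.6  7.4] roll -0.21 z 99.5
8 [ 6.2 -2.8  7. ] roll -0.21 z 106.5
9 [ 6.6 -3.1  6.5] roll -0.21 z 113.0
10 [ 6.9 -3.3  6. ] roll -0.21 z 119.1
11 [ 7.2 -3.6  5.5] roll -0.21 z 124.6
12 [ 7.5 -3.8  5. ] roll -0.21 z 129.6
13 [ 7.8 -4.   4.4] roll -0.21 z 134.0
14 [ 8.  -4.2  3.9] roll -0.21 z 137.8
15 [ 8.2 -4.4  3.3] roll -0.21 z 141.1
16 [ 8.3 -4.5  2.7] roll -0.21 z 143.8
17 [ 8.3 -4.7  2. ] roll 0.0 z 145.8
18 [ 8.4 -4.8  1.4] roll 0.0 z 147.2
19 [ 9.5 -5.4  0.8] roll 0.0 z 148.0
20 [ 9.5 -5.4  0.2] roll 0.0 z 148.2
21 [ 9.5 -5.4 -0.5] roll 0.0 z 147.7
22 [ 9.4 -5.4 -1.1] roll 0.0 z 146.6
23 [ 9.4 -5.3 -1.7] roll 0.0 z 144.9
24 [ 9.2 -5.2 -2.4] roll 0.0 z 142.5
total [170.7 -87.1 101.8] -3.4
```

Request:
{"api": "step_arm", "payload": {"steps": [{"dx":2.9,"dy":-0.8,"dz":9.2,"roll":-0.2,"gripper":25},{"dx":3.4,"dy":-1.1,"dz":9.0,"roll":-0.2,"gripper":25},{"dx":4.0,"dy":-1.4,"dz":8.8,"roll":-0.2,"gripper":25},{"dx":4.4,"dy":-1.7,"dz":8.5,"roll":-0.2,"gripper":25},{"dx":4.9,"dy":-2.0,"dz":8.1,"roll":-0.2,"gripper":25},{"dx":5.4,"dy":-2.3,"dz":7.8,"roll":-0.2,"gripper":25},{"dx":5.8,"dy":-2.6,"dz":7.4,"roll":-0.2,"gripper":25},{"dx":6.2,"dy":-2.8,"dz":7.0,"roll":-0.2,"gripper":25}]}}

```text
time: 35.78
tool_pos: [465.4, -171.9, 266.6]
tool_rot: [-0.606, 0.606, 0.365, -0.365]
contact_force: [-0.1, 2.6, -1.2]
width: 35.6
```

Run:
```python
from h import *
s,M,g=toolinfo(); print('g',g.round(1),s['width'],s['contact_force'])
snap('scene','g4s');snap('wrist','g4w')
p=cv2.imread('pics/g4s.png');cv2.imwrite('pics/g4sz.png',cv2.resize(p[180:400,10:290],None,fx=2.7,fy=2.7))
```

```text
g [ 465.5 -171.9  107.4] 35.58716837127131 [-0.10488703  2.63610522 -1.17800913]
```

View pics/g4sz.png

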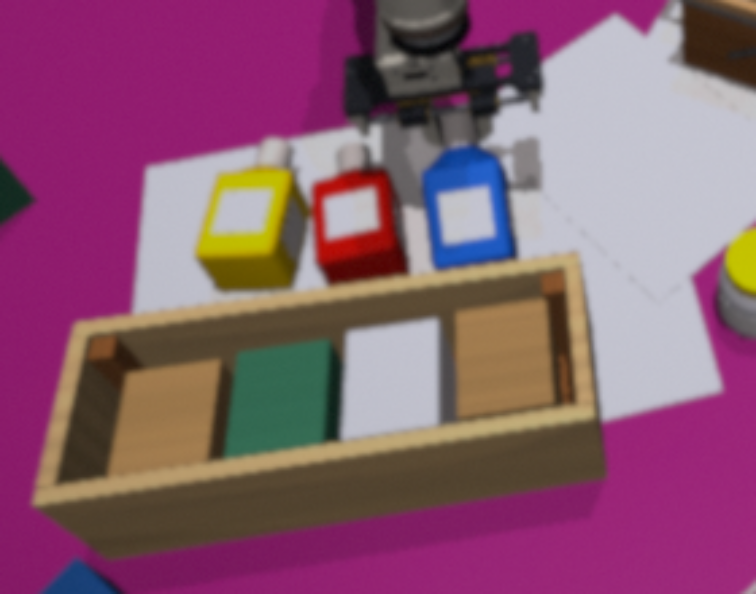

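View pics/g4w.png

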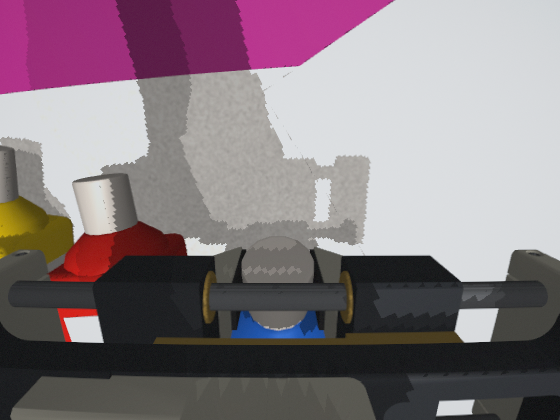

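Blue is tilting about its base edge, with the cap still held (cap at wrist pixel ~(278,275)). I'll continue the arc.

Request:
{"api": "step_arm", "payload": {"steps": [{"dx":6.6,"dy":-3.1,"dz":6.5,"roll":-0.2,"gripper":25},{"dx":6.9,"dy":-3.3,"dz":6.0,"roll":-0.2,"gripper":25},{"dx":7.2,"dy":-3.6,"dz":5.5,"roll":-0.2,"gripper":25},{"dx":7.5,"dy":-3.8,"dz":5.0,"roll":-0.2,"gripper":25},{"dx":7.8,"dy":-4.0,"dz":4.4,"roll":-0.2,"gripper":25},{"dx":8.0,"dy":-4.2,"dz":3.9,"roll":-0.2,"gripper":25},{"dx":8.2,"dy":-4.4,"dz":3.3,"roll":-0.2,"gripper":25},{"dx":8.3,"dy":-4.5,"dz":2.7,"roll":-0.4,"gripper":25}]}}

```text
time: 36.55
tool_pos: [526.7, -203.1, 303.9]
tool_rot: [-0.611, 0.612, 0.356, -0.355]
contact_force: [-1.2, 2.7, 3.3]
width: 35.7
```

Request:
{"api": "step_arm", "payload": {"steps": [{"dx":8.3,"dy":-4.7,"dz":2.0,"roll":0,"gripper":25},{"dx":8.4,"dy":-4.8,"dz":1.4,"roll":0,"gripper":25},{"dx":9.5,"dy":-5.4,"dz":0.8,"roll":0,"gripper":25},{"dx":9.5,"dy":-5.4,"dz":0.2,"roll":0,"gripper":25},{"dx":9.5,"dy":-5.4,"dz":-0.5,"roll":0,"gripper":25},{"dx":9.4,"dy":-5.4,"dz":-1.1,"roll":0,"gripper":25},{"dx":9.4,"dy":-5.3,"dz":-1.7,"roll":0,"gripper":25},{"dx":0,"dy":0,"dz":0,"roll":0,"gripper":25}]}}

```text
time: 37.22
tool_pos: [592.1, -240.2, 304.3]
tool_rot: [-0.61, 0.613, 0.356, -0.354]
contact_force: [2.9, 1.0, 3.4]
width: 35.5
```

Run:
```python
from h import *
from bt import *
s,M,g=toolinfo(); print('g',g.round(1),w2l(g).round(1),s['width'],s['contact_force'])
snap('scene','g5s');snap('wrist','g5w')
p=cv2.imread('pics/g5s.png');cv2.imwrite('pics/g5sz.png',cv2.resize(p[180:400,10:290],None,fx=2.7,fy=2.7))
```

```text
g [ 592.8 -240.4  145.1] [-46.7 112.1] 35.49264744518949 [2.94236796 1.02416882 3.43764179]
```

View pics/g5sz.png

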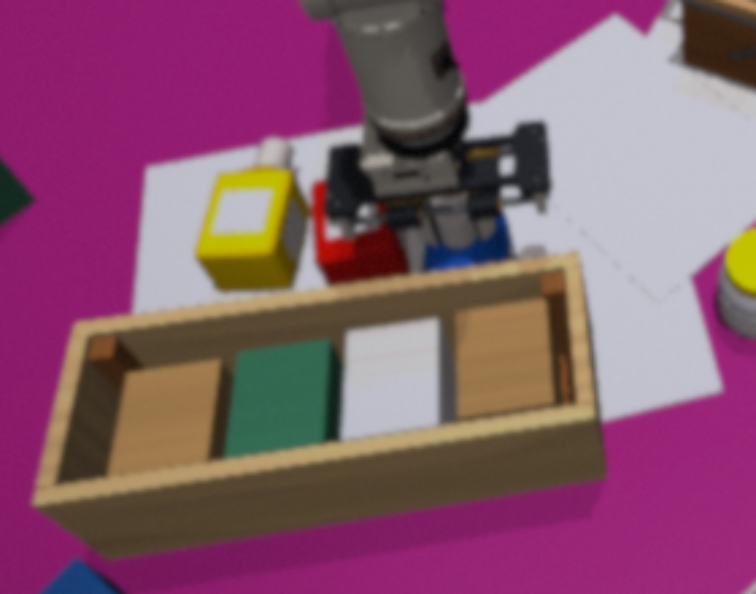

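Request:
{"api": "step_arm", "payload": {"steps": [{"dx":3.5,"dy":-2,"dz":-1.2,"roll":0,"gripper":25},{"dx":3.5,"dy":-2,"dz":-1.2,"roll":0,"gripper":25},{"dx":0,"dy":0,"dz":0,"roll":0,"gripper":25},{"dx":0,"dy":0,"dz":0,"roll":0,"gripper":25}]}}

```text
time: 37.65
tool_pos: [596.9, -243.1, 302.4]
tool_rot: [-0.611, 0.612, 0.356, -0.355]
contact_force: [2.8, 1.5, 4.8]
width: 36.0
```

Run:
```python
from h import *
from bt import *
s,M,g=toolinfo(); print('g',g.round(1),w2l(g).round(1),s['width'],s['contact_force'], (s['contact_force'][:2]@n).round(1))
snap('wrist','g6w')
```

```text
g [ 597.2 -243.2  143.2] [-41.5 111.9] 36.019318700165186 [2.78976305 1.48217436 4.83702308] 1.7
```

View pics/g6w.png

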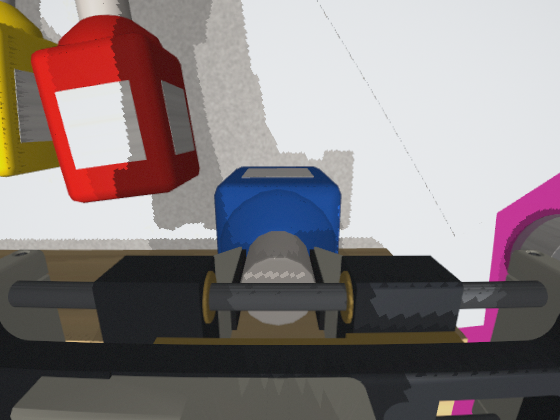

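Request:
{"api": "step_arm", "payload": {"steps": [{"dx":1.7,"dy":-1,"dz":0,"roll":0,"gripper":25},{"dx":1.7,"dy":-1,"dz":0,"roll":0,"gripper":25},{"dx":0,"dy":0,"dz":0,"roll":0,"gripper":25},{"dx":0,"dy":0,"dz":0,"roll":0,"gripper":25}]}}

```text
time: 38.03
tool_pos: [599.0, -244.3, 302.3]
tool_rot: [0.612, -0.61, -0.355, 0.356]
contact_force: [-2.9, 3.6, 10.5]
width: 35.5
```

```bash
cat > st.py <<'E'
from h import *
from bt import *
s,M,g=toolinfo(); print('g',g.round(1),w2l(g).round(1),'ang',np.degrees(np.arctan2(M[1,0],M[0,0])).round(1),'w',s['width'].round(1),s['contact_force'].round(1),'Fn', (s['contact_force'][:2]@n).round(1),'t',s['time'])
E
python3 st.py
python3 - <<'E'
from h import *
from bt import *
p,W=snap('wrist')
z=W[...,2]
P=W[(z>20)&(z<100)&(p[...,2]>p[...,0].astype(int)+50)]
l=w2l(P); print(len(P)); 
for lo,hi in((20,40),(40,60),(60,80),(80,102)):
    k=(P[:,2]>lo)&(P[:,2]<hi)&(abs(l[:,1]-112)<38)
    if k.sum()>20: print(lo,hi,k.sum(),'n',np.percentile(l[k,0],[5,50,95]).round(1),'t',np.percentile(l[k,1],[2,98]).round(1), 'slope dn/dt',np.polyfit(l[k,1],l[k,0],1)[0].round(3))
E
```

```text
1257
20 40 61 n [-83.2 -82.9 -82.1] t [ 76.4 145.6] slope dn/dt -0.002
40 60 76 n [-83.1 -82.9 -82. ] t [ 76.5 145.4] slope dn/dt -0.002
60 80 133 n [-83.  -82.7 -81.5] t [ 75.3 146.6] slope dn/dt -0.003
80 102 937 n [-82.8 -82.3 -79.5] t [ 76.1 149.6] slope dn/dt 0.079Traceback (most recent call last):
  File "st.py", line 3, in <module>
    s,M,g=toolinfo(); print('g',g.round(1),w2l(g).round(1),'ang',np.degrees(np.arctan2(M[1,0],M[0,0])).round(1),'w',s['width'].round(1),s['contact_force'].round(1),'Fn', (s['contact_force'][:2]@n).round(1),'t',s['time'])
                                                                                                                    ^^^^^^^^^^^^^^^^
AttributeError: 'float' object has no attribute 'round'
```

Request:
{"api": "step_arm", "payload": {"steps": [{"dx":0,"dy":0,"dz":0,"roll":0,"gripper":60},{"dx":0,"dy":0,"dz":0,"roll":0,"gripper":60},{"dx":0,"dy":0,"dz":0,"roll":0,"gripper":60},{"dx":0,"dy":0,"dz":20,"roll":0,"gripper":60},{"dx":0,"dy":0,"dz":30,"roll":0,"gripper":60},{"dx":-20,"dy":0,"dz":10,"roll":0,"gripper":60},{"dx":-35,"dy":0,"dz":0,"roll":0,"gripper":60},{"dx":-35,"dy":0,"dz":0,"roll":0,"gripper":60},{"dx":-35,"dy":0,"dz":0,"roll":0,"gripper":60},{"dx":-35,"dy":0,"dz":0,"roll":0,"gripper":60}]}}

```text
time: 38.92
tool_pos: [437.6, -245.0, 360.9]
tool_rot: [0.612, -0.611, -0.355, 0.356]
contact_force: [-1.0, -0.7, -0.1]
width: 59.8
```

Request:
{"api": "step_arm", "payload": {"steps": [{"dx":-20,"dy":-5,"dz":0,"roll":4,"gripper":60},{"dx":-20,"dy":-10,"dz":0,"roll":0,"gripper":60},{"dx":-10,"dy":-5,"dz":0,"roll":0,"gripper":60},{"dx":0,"dy":0,"dz":0,"roll":0,"gripper":60},{"dx":0,"dy":0,"dz":0,"roll":0,"gripper":60}]}}

```text
time: 39.33
tool_pos: [390.0, -265.3, 361.6]
tool_rot: [-0.599, 0.599, 0.376, -0.376]
contact_force: [0.3, 0.3, 0.1]
width: 60.1
```

```bash
sed -i "s/s\['width'\].round(1)/round(s['width'],1)/" st.py; python3 st.py; python3 bt.py
python3 - <<'E'
from h import *
snap('wrist','g7w')
E
```

```text
g [ 390.1 -265.3  202.4] [-210.7   -9.6] ang 64.2 w 60.1 [0.3 0.3 0.1] Fn 0.1 t 39.3333
px [423. 251.] axis -24.0 relwall 5.6 len 86.2 wid 76.7 base(wall) [-71.7   1.6] cen [ 443.3 -291.6] cen(wall) [-151.4   -6.2] capmid world [ 387.6 -266.8] [-212.1  -12.1]
```

View pics/bt.png

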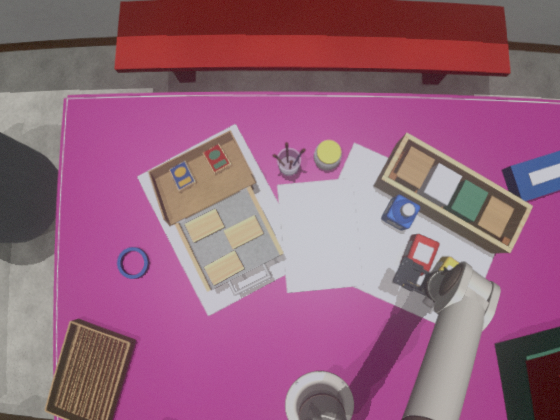

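View pics/g7w.png

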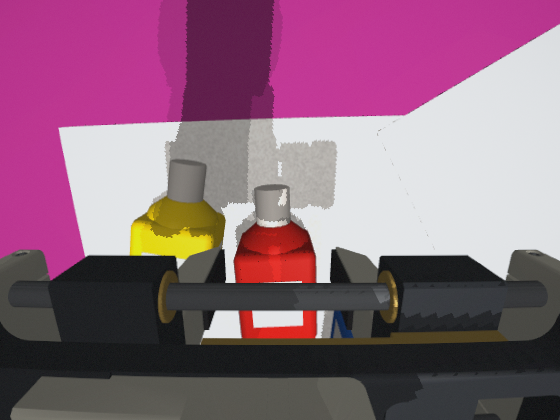

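```bash
python3 cap.py 248 297 180 226 g8w
```

```text
g [ 391.2 -264.6  202.4] ang 64.4 wall [-210.0638245    -8.46702842] n 1291
lateral [-23.5  -6.2   9.8] axial(+ to base) [-18.5  -1.6  17.6] z [54.5 57.6]
lateral=0.044*axial+-6.6 -> skew 2.5 deg
```

Request:
{"api": "step_arm", "payload": {"steps": [{"dx":-6,"dy":-4.5,"dz":-30,"roll":1.7,"gripper":60},{"dx":0,"dy":0,"dz":-40,"roll":0,"gripper":60},{"dx":0,"dy":0,"dz":-40,"roll":0,"gripper":60},{"dx":0,"dy":0,"dz":-20,"roll":0,"gripper":60},{"dx":0,"dy":0,"dz":0,"roll":0,"gripper":60},{"dx":0,"dy":0,"dz":0,"roll":0,"gripper":60},{"dx":0,"dy":0,"dz":0,"roll":0,"gripper":60}]}}

```text
time: 40.07
tool_pos: [384.9, -269.8, 232.5]
tool_rot: [-0.592, 0.593, 0.386, -0.385]
contact_force: [0.3, -0.4, -0.6]
width: 60.1
```

```bash
python3 cap.py 235 315 190 265 g9w
```

```text
g [ 385.1 -269.9   73.3] ang 66.1 wall [-212.68883124  -16.06620447] n 1823
lateral [-16.1   0.5  17. ] axial(+ to base) [-15.5  -9.5   1.9] z [53.5 57.5]
lateral=0.001*axial+0.4 -> skew 0.1 deg
```

View pics/g9w.png

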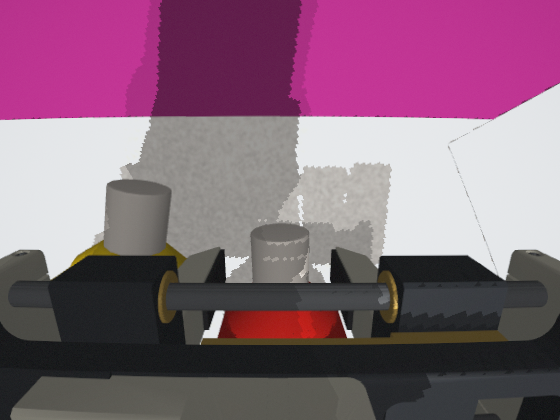

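Request:
{"api": "step_arm", "payload": {"steps": [{"dx":0,"dy":0,"dz":-20,"roll":0,"gripper":60},{"dx":0,"dy":0,"dz":-12,"roll":0,"gripper":60},{"dx":0,"dy":0,"dz":0,"roll":0,"gripper":60},{"dx":0,"dy":0,"dz":0,"roll":0,"gripper":25},{"dx":0,"dy":0,"dz":0,"roll":0,"gripper":25},{"dx":0,"dy":0,"dz":0,"roll":0,"gripper":25},{"dx":0,"dy":0,"dz":0,"roll":0,"gripper":25},{"dx":0,"dy":0,"dz":0,"roll":0,"gripper":25}]}}

```text
time: 40.78
tool_pos: [384.2, -269.6, 200.4]
tool_rot: [-0.592, 0.593, 0.386, -0.385]
contact_force: [-1.0, 0.5, 4.0]
width: 35.6
```

```bash
python3 arc.py 144.5 5.7 -71.5
```

```text
g [ 384.4 -269.7   41.2] 66.1 w 35.552712905600906 F [-1.   0.5  4. ] [-213.4  -16.2]
1 [ 3.1 -0.4  9.2] roll -0.36 z 50.5
2 [ 3.6 -0.7  9. ] roll -0.36 z 59.5
3 [ 4.2 -1.   8.8] roll -0.36 z 68.2
4 [ 4.7 -1.3  8.5] roll -0.36 z 76.7
5 [ 5.1 -1.6  8.1] roll -0.36 z 84.9
6 [ 5.6 -1.9  7.8] roll -0.36 z 92.6
7 [ 6.  -2.2  7.4] roll -0.36 z 100.0
8 [ 6.4 -2.5  7. ] roll -0.36 z 107.0
9 [ 6.8 -2.7  6.5] roll -0.36 z 113.5
10 [ 7.1 -3.   6. ] roll -0.36 z 119.5
11 [ 7.4 -3.3  5.5] roll -0.36 z 125.0
12 [ 7.7 -3.5  5. ] roll -0.36 z 129.9
13 [ 7.9 -3.8  4.4] roll -0.36 z 134.3
14 [ 8.1 -4.   3.8] roll -0.36 z 138.2
15 [ 8.2 -4.2  3.2] roll -0.36 z 141.4
16 [ 8.4 -4.4  2.6] roll -0.36 z 144.0
17 [ 8.1 -4.6  2. ] roll 0.0 z 146.0
18 [ 6.6 -3.7  1.4] roll 0.0 z 147.4
19 [ 6.3 -3.6  0.8] roll 0.0 z 148.2
20 [ 7.1 -4.   0.1] roll 0.0 z 148.3
21 [ 7.6 -4.3 -0.5] roll 0.0 z 147.8
22 [ 8.  -4.6 -1.1] roll 0.0 z 146.7
23 [ 8.2 -4.7 -1.8] roll 0.0 z 144.9
24 [ 8.3 -4.7 -2.4] roll 0.0 z 142.5
total [160.6 -74.7 101.3] -5.7
```

Request:
{"api": "step_arm", "payload": {"steps": [{"dx":3.1,"dy":-0.4,"dz":9.2,"roll":-0.36,"gripper":25},{"dx":3.6,"dy":-0.7,"dz":9.0,"roll":-0.36,"gripper":25},{"dx":4.2,"dy":-1.0,"dz":8.8,"roll":-0.36,"gripper":25},{"dx":4.7,"dy":-1.3,"dz":8.5,"roll":-0.36,"gripper":25},{"dx":5.1,"dy":-1.6,"dz":8.1,"roll":-0.36,"gripper":25},{"dx":5.6,"dy":-1.9,"dz":7.8,"roll":-0.36,"gripper":25},{"dx":6.0,"dy":-2.2,"dz":7.4,"roll":-0.36,"gripper":25},{"dx":6.4,"dy":-2.5,"dz":7.0,"roll":-0.36,"gripper":25}]}}

```text
time: 41.45
tool_pos: [423.1, -281.3, 266.3]
tool_rot: [-0.602, 0.603, 0.37, -0.37]
contact_force: [-0.7, 1.2, -2.1]
width: 35.4
```

```bash
python3 st.py
python3 - <<'E'
from h import *
snap('wrist','h1w');snap('scene','h1s')
p=cv2.imread('pics/h1s.png');cv2.imwrite('pics/h1sz.png',cv2.resize(p[180:400,10:290],None,fx=2.7,fy=2.7))
E
```

```text
g [ 423.2 -281.3  107.1] [-174.    -7.2] ang 63.1 w 35.4 [-0.7  1.2 -2.1] Fn -1.2 t 41.45
```

View pics/h1sz.png

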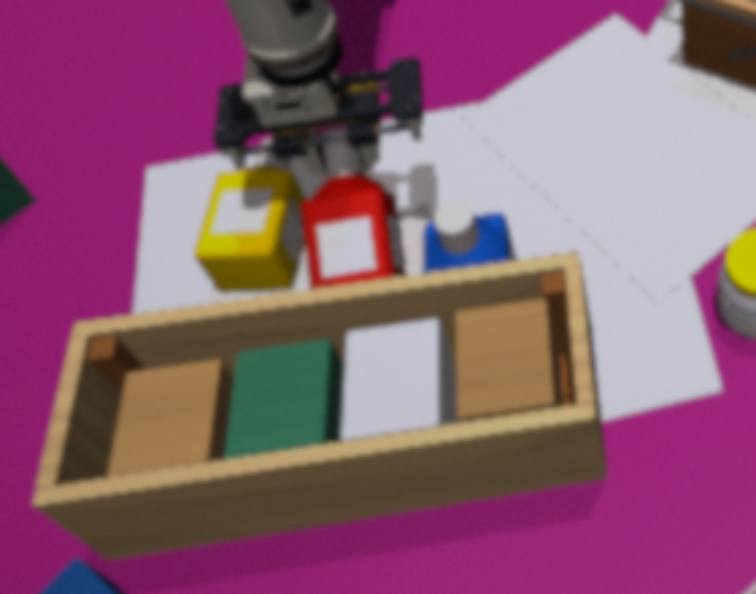

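Red is tilting the same way, and blue still stands. I'll continue.

Request:
{"api": "step_arm", "payload": {"steps": [{"dx":6.8,"dy":-2.7,"dz":6.5,"roll":-0.36,"gripper":25},{"dx":7.1,"dy":-3.0,"dz":6.0,"roll":-0.36,"gripper":25},{"dx":7.4,"dy":-3.3,"dz":5.5,"roll":-0.36,"gripper":25},{"dx":7.7,"dy":-3.5,"dz":5.0,"roll":-0.36,"gripper":25},{"dx":7.9,"dy":-3.8,"dz":4.4,"roll":-0.36,"gripper":25},{"dx":8.1,"dy":-4.0,"dz":3.8,"roll":-0.36,"gripper":25},{"dx":8.2,"dy":-4.2,"dz":3.2,"roll":-0.36,"gripper":25},{"dx":8.4,"dy":-4.4,"dz":2.6,"roll":-0.36,"gripper":25}]}}

```text
time: 42.22
tool_pos: [483.1, -309.6, 302.6]
tool_rot: [0.614, -0.61, -0.354, 0.356]
contact_force: [-11.8, 6.8, 10.0]
width: 35.7
```

Request:
{"api": "step_arm", "payload": {"steps": [{"dx":8.0,"dy":-4.6,"dz":2.0,"roll":0,"gripper":25},{"dx":6.6,"dy":-3.7,"dz":1.4,"roll":0,"gripper":25},{"dx":6.3,"dy":-3.6,"dz":0.8,"roll":0,"gripper":25},{"dx":7.1,"dy":-4.0,"dz":0.1,"roll":0,"gripper":25},{"dx":7.6,"dy":-4.3,"dz":-0.5,"roll":0,"gripper":25}]}}

```text
time: 42.63
tool_pos: [520.5, -330.8, 306.8]
tool_rot: [-0.611, 0.612, 0.355, -0.355]
contact_force: [-2.1, 0.9, 3.6]
width: 35.5
```

Request:
{"api": "step_arm", "payload": {"steps": [{"dx":8.0,"dy":-4.6,"dz":-1.1,"roll":0,"gripper":25},{"dx":8.0,"dy":-4.6,"dz":-1.8,"roll":0,"gripper":25},{"dx":0,"dy":0,"dz":0,"roll":0,"gripper":25},{"dx":0,"dy":0,"dz":0,"roll":0,"gripper":25}]}}

```text
time: 42.97
tool_pos: [537.0, -340.2, 303.7]
tool_rot: [-0.61, 0.613, 0.356, -0.354]
contact_force: [1.3, -0.9, 3.6]
width: 36.0
```

```bash
python3 st.py
python3 - <<'E'
from h import *
snap('wrist','h2w')
E
```

```text
g [ 537.5 -340.5  144.5] [-45.4  -2.2] ang 60.3 w 36.0 [ 1.3 -0.9  3.6] Fn 1.6 t 42.9667
```

View pics/h2w.png

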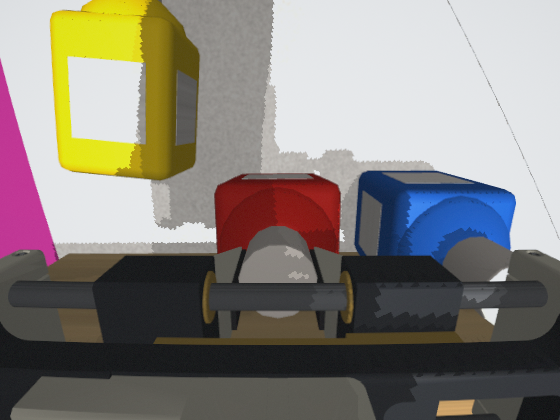

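Red is nearly upright, with blue standing to its right. I'll finish the push to the wall.

Request:
{"api": "step_arm", "payload": {"steps": [{"dx":2.6,"dy":-1.5,"dz":-0.8,"roll":0,"gripper":25},{"dx":2.6,"dy":-1.5,"dz":-0.8,"roll":0,"gripper":25},{"dx":1.8,"dy":-1.0,"dz":0,"roll":0,"gripper":25},{"dx":0,"dy":0,"dz":0,"roll":0,"gripper":25},{"dx":0,"dy":0,"dz":0,"roll":0,"gripper":25}]}}

```text
time: 43.43
tool_pos: [542.7, -343.4, 302.1]
tool_rot: [-0.611, 0.612, 0.355, -0.355]
contact_force: [1.7, -0.2, 5.4]
width: 35.9
```

```bash
python3 st.py
cat > face.py <<'E'
from h import *
from bt import *
import sys
# front-face check of the standing bottle with wall-t near argv[1], colour argv[2]
t0=float(sys.argv[1]);col=sys.argv[2]
p,W=snap('wrist','face_'+col);q=p.astype(int);z=W[...,2]
cm=dict(blue=q[...,2]>q[...,0]+50,red=(q[...,0]>q[...,1]+60)&(q[...,0]>q[...,2]+60),yellow=(q[...,0]>q[...,2]+80)&(q[...,1]>q[...,2]+60))[col]
P=W[(z>20)&(z<110)&cm];l=w2l(P)
for lo,hi in((20,40),(40,60),(60,80),(80,110)):
    k=(P[:,2]>lo)&(P[:,2]<hi)&(abs(l[:,1]-t0)<38)
    if k.sum()>20: print(lo,hi,k.sum(),'n',np.percentile(l[k,0],[5,50,95]).round(1),'t',np.percentile(l[k,1],[2,98]).round(1),'slope',np.polyfit(l[k,1],l[k,0],1)[0].round(3))
E
python3 face.py -2 red
```

```text
g [ 542.8 -343.5  142.9] [-39.3  -2.2] ang 60.3 w 35.9 [ 1.7 -0.2  5.4] Fn 1.5 t 43.4333
40 60 39 n [-82.6 -82.  -81.6] t [-34.9  28.8] slope -0.008
60 80 52 n [-83.4 -83.  -82.4] t [-35.2  28.5] slope -0.008
80 110 3788 n [-83.7 -77.2 -53.1] t [-39.2  34.5] slope 0.03
```

Request:
{"api": "step_arm", "payload": {"steps": [{"dx":1.7,"dy":-1.0,"dz":-0.5,"roll":0,"gripper":25},{"dx":1.7,"dy":-1.0,"dz":-0.5,"roll":0,"gripper":25},{"dx":0,"dy":0,"dz":0,"roll":0,"gripper":25},{"dx":0,"dy":0,"dz":0,"roll":0,"gripper":25}]}}

```text
time: 43.82
tool_pos: [546.1, -345.4, 301.0]
tool_rot: [-0.611, 0.612, 0.355, -0.355]
contact_force: [0.5, -0.6, 4.4]
width: 35.5
```

```bash
python3 st.py; python3 face.py -2 red
```

```text
g [ 546.2 -345.3  141.8] [-35.4  -2.1] ang 60.3 w 35.5 [ 0.5 -0.6  4.4] Fn 0.7 t 43.8167
20 40 31 n [-80.8 -80.5 -80.1] t [-35.1  28.2] slope -0.007
40 60 49 n [-81.1 -80.8 -80.4] t [-35.3  29.6] slope -0.006
60 80 76 n [-81.4 -81.1 -80.7] t [-35.5  30.2] slope -0.006
80 110 4094 n [-81.4 -74.3 -49.1] t [-39.3  34.5] slope 0.027
```

Request:
{"api": "step_arm", "payload": {"steps": [{"dx":1.7,"dy":-1.0,"dz":-0.3,"roll":0,"gripper":25},{"dx":0.9,"dy":-0.5,"dz":0,"roll":0,"gripper":25},{"dx":0,"dy":0,"dz":0,"roll":0,"gripper":25},{"dx":0,"dy":0,"dz":0,"roll":0,"gripper":25}]}}

```text
time: 44.2
tool_pos: [548.5, -346.7, 300.3]
tool_rot: [0.612, -0.611, -0.355, 0.355]
contact_force: [0.7, 0.4, 3.9]
width: 35.5
```

```bash
python3 st.py; python3 face.py -2 red
```

```text
g [ 548.4 -346.6  141.1] [-32.8  -2.1] ang 60.3 w 35.5 [0.7 0.4 3.9] Fn 0.4 t 44.2
20 40 44 n [-80.1 -79.9 -79.4] t [-35.7  30.7] slope -0.006
40 60 65 n [-80.1 -79.8 -79.2] t [-36.8  30.3] slope -0.007
60 80 79 n [-80.1 -79.8 -79.3] t [-36.4  30.8] slope -0.005
80 110 4311 n [-79.8 -72.4 -46.8] t [-39.1  34.4] slope 0.033
```

Run:
```python
from h import *
from bt import *
for nm in('wrist','top'):
    p,W=snap(nm);z=W[...,2];l=w2l(W)
    k=(abs(z-139)<4)&(l[...,0]>-25)&(l[...,0]<60)&(abs(l[...,1])<215)
    for a in range(-200,200,40):
        kk=k&(l[...,1]>a)&(l[...,1]<a+40)
        if kk.sum()>10: print(nm,a+20,kk.sum(),np.percentile(l[kk][:,0],[2,5]).round(1))
    kk=(z>40)&(z<120)&(l[...,0]>-20)&(l[...,0]<15)&(abs(l[...,1])<215)
    for a in range(-200,200,40):
        k2=kk&(l[...,1]>a)&(l[...,1]<a+40)
        if k2.sum()>10: print('  face',nm,a+20,k2.sum(),np.percentile(l[k2][:,0],[10,50,90]).round(1))
```

```text
wrist -140 106 [0.3 0.4]
wrist -100 439 [0.3 0.5]
wrist -20 487 [-0.6 -0.3]
wrist 20 384 [-0.7 -0.6]
wrist 100 579 [-1.1 -0.9]
  face wrist -180 740 [1.  1.5 2. ]
  face wrist -140 641 [0.8 1.2 1.7]
  face wrist -100 25 [0.8 1.2 1.7]
  face wrist -20 42 [0.2 0.6 1.2]
  face wrist 20 31 [0.1 0.6 0.9]
  face wrist 60 135 [-19.3 -16.2 -10.9]
  face wrist 100 31 [-19.9 -18.4   0. ]
  face wrist 140 18 [-0.8 -0.4  0.2]
top 100 54 [-1.4 -0.9]
top 140 49 [-0.1  0. ]
top 180 68 [-1.5 -0.8]
  face top 20 18 [-17.7  -8.5   1.5]
  face top 60 26 [-16.1  -0.5   0.2]
  face top 100 86 [-15.5  -6.3  -0.1]
  face top 140 112 [-16.6  -4.4   0.4]
  face top 180 81 [-1.6 -0.6  0.6]
```

Request:
{"api": "step_arm", "payload": {"steps": [{"dx":0.9,"dy":-0.5,"dz":0,"roll":0,"gripper":25},{"dx":0,"dy":0,"dz":0,"roll":0,"gripper":25},{"dx":0,"dy":0,"dz":0,"roll":0,"gripper":25}]}}

```text
time: 44.6
tool_pos: [548.8, -346.9, 300.3]
tool_rot: [0.612, -0.611, -0.355, 0.355]
contact_force: [-3.7, 2.5, 7.1]
width: 35.7
```

```bash
python3 st.py; python3 face.py -2 red; python3 face.py 112 blue
```

```text
g [ 548.4 -346.6  141.1] [-32.8  -2.1] ang 60.3 w 35.7 [-3.7  2.5  7.1] Fn -4.5 t 44.6
20 40 43 n [-80.1 -80.  -79.5] t [-35.  29.] slope -0.007
40 60 61 n [-80.1 -79.8 -79.4] t [-36.4  30.4] slope -0.006
60 80 82 n [-80.1 -79.8 -79.1] t [-37.   30.9] slope -0.007
80 110 4282 n [-79.8 -72.4 -46.6] t [-39.2  34.5] slope 0.031
20 40 44 n [-82.6 -82.3 -81.1] t [74.8 85.5] slope -0.135
40 60 70 n [-82.6 -82.2 -80.8] t [74.4 85.6] slope -0.17
60 80 131 n [-83.1 -82.6 -80.7] t [ 74.2 136.8] slope -0.031
80 110 4129 n [-82.9 -74.9 -40.7] t [ 74.5 146.1] slope -0.236
```

Request:
{"api": "step_arm", "payload": {"steps": [{"dx":0,"dy":0,"dz":0,"roll":0,"gripper":60},{"dx":0,"dy":0,"dz":0,"roll":0,"gripper":60},{"dx":0,"dy":0,"dz":0,"roll":0,"gripper":60},{"dx":0,"dy":0,"dz":20,"roll":0,"gripper":60},{"dx":0,"dy":0,"dz":30,"roll":0,"gripper":60},{"dx":-20,"dy":2,"dz":10,"roll":0,"gripper":60},{"dx":-35,"dy":2,"dz":0,"roll":-2,"gripper":60},{"dx":-35,"dy":2,"dz":0,"roll":-2,"gripper":60},{"dx":-35,"dy":2,"dz":0,"roll":-2,"gripper":60},{"dx":-35,"dy":2,"dz":0,"roll":0,"gripper":60}]}}

```text
time: 45.53
tool_pos: [387.8, -337.1, 360.0]
tool_rot: [0.63, -0.629, -0.322, 0.322]
contact_force: [0.1, -0.3, 0.4]
width: 60.0
```

Request:
{"api": "step_arm", "payload": {"steps": [{"dx":-30,"dy":2,"dz":0,"roll":0,"gripper":60},{"dx":-25,"dy":1,"dz":0,"roll":0,"gripper":60},{"dx":-5,"dy":0,"dz":0,"roll":0,"gripper":60},{"dx":0,"dy":0,"dz":0,"roll":0,"gripper":60},{"dx":0,"dy":0,"dz":0,"roll":0,"gripper":60},{"dx":0,"dy":0,"dz":0,"roll":0,"gripper":60}]}}

```text
time: 46.03
tool_pos: [331.0, -334.4, 360.5]
tool_rot: [-0.629, 0.629, 0.323, -0.323]
contact_force: [0.6, -0.4, -0.4]
width: 60.0
```

```bash
python3 st.py;  python3 - <<'E'
from h import *
snap('wrist','i1w');snap('top','i1t')
E
```

```text
g [ 331.1 -334.5  201.3] [-227.7  -98.9] ang 54.4 w 60.0 [ 0.6 -0.4 -0.4] Fn 0.7 t 46.0333
```

View pics/i1w.png

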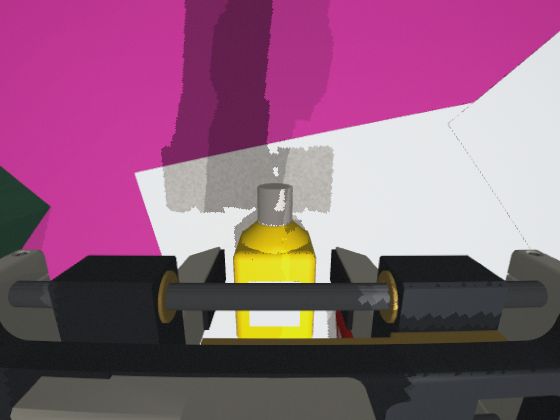

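View pics/i1t.png

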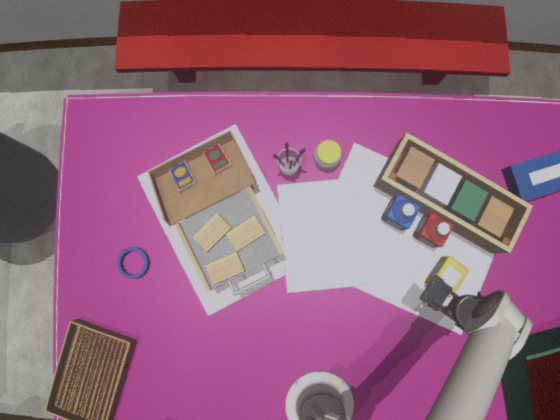

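```bash
python3 cap.py 250 300 180 226 i2w; python3 m.py i2 | grep boardth
```

```text
g [ 331.  -334.4  201.1] ang 54.4 wall [-227.95565558  -98.882206  ] n 1271
lateral [-20.4  -3.3  12.7] axial(+ to base) [-18.9  -1.7  17.1] z [54.6 57.7]
lateral=-0.003*axial+-3.8 -> skew -0.1 deg
boardthing [266. 223.] 237 mean [555.1 160.1 140.4] rect 553.7 159.6 size 193.3 10.3 long-axis 27.0
boardthing [228. 232.] 1213 mean [526.6 268.3 140.8] rect 529.8 268.3 size 208.9 107.9 long-axis -87.6
boardthing [192. 257.] 271 mean [456.1 371.9 140.3] rect 456.6 372.2 size 215.6 13.2 long-axis 26.8
boardthing [224. 268.] 637 mean [426.2 278.8 140.7] rect 425.9 279.2 size 101.3 60.3 long-axis -66.0
```

Request:
{"api": "step_arm", "payload": {"steps": [{"dx":-5,"dy":-1,"dz":-30,"roll":0,"gripper":60},{"dx":0,"dy":0,"dz":-40,"roll":0,"gripper":60},{"dx":0,"dy":0,"dz":-40,"roll":0,"gripper":60},{"dx":0,"dy":0,"dz":-18,"roll":0,"gripper":60},{"dx":0,"dy":0,"dz":0,"roll":0,"gripper":60},{"dx":0,"dy":0,"dz":0,"roll":0,"gripper":60},{"dx":0,"dy":0,"dz":0,"roll":0,"gripper":60}]}}

```text
time: 46.82
tool_pos: [325.3, -336.1, 233.4]
tool_rot: [-0.629, 0.63, 0.323, -0.322]
contact_force: [-0.1, -0.3, 0.8]
width: 60.0
```

```bash
python3 cap.py 235 315 190 265 i3w
```

```text
g [ 325.5 -336.2   74.2] ang 54.3 wall [-231.79860338 -103.21268335] n 1814
lateral [-15.9   1.   17.5] axial(+ to base) [-15.8  -8.8   2.6] z [53.9 57.5]
lateral=-0.019*axial+0.6 -> skew -1.1 deg
```

Request:
{"api": "step_arm", "payload": {"steps": [{"dx":0,"dy":0,"dz":-20,"roll":0,"gripper":60},{"dx":0,"dy":0,"dz":-13,"roll":0,"gripper":60},{"dx":0,"dy":0,"dz":0,"roll":0,"gripper":60},{"dx":0,"dy":0,"dz":0,"roll":0,"gripper":25},{"dx":0,"dy":0,"dz":0,"roll":0,"gripper":25},{"dx":0,"dy":0,"dz":0,"roll":0,"gripper":25},{"dx":0,"dy":0,"dz":0,"roll":0,"gripper":25},{"dx":0,"dy":0,"dz":0,"roll":0,"gripper":25}]}}

```text
time: 47.53
tool_pos: [325.0, -335.7, 200.3]
tool_rot: [-0.629, 0.63, 0.323, -0.322]
contact_force: [-0.1, 0.9, 5.7]
width: 35.7
```

```bash
python3 arc.py 144.3 -6.0 -89.5
```

```text
g [ 325.2 -335.8   41.1] 54.3 w 35.697261991014116 F [-0.1  0.9  5.7] [-232.2 -102.9]
1 [ 1.9 -2.5  9.2] roll 0.37 z 50.3
2 [ 2.4 -2.8  9. ] roll 0.38 z 59.3
3 [ 2.9 -3.1  8.7] roll 0.37 z 68.1
4 [ 3.5 -3.4  8.5] roll 0.38 z 76.5
5 [ 4.  -3.6  8.1] roll 0.37 z 84.7
6 [ 4.4 -3.9  7.8] roll 0.37 z 92.4
7 [ 4.9 -4.1  7.4] roll 0.38 z 99.8
8 [ 5.4 -4.3  6.9] roll 0.38 z 106.7
9 [ 5.8 -4.5  6.5] roll 0.38 z 113.2
10 [ 6.2 -4.6  6. ] roll 0.38 z 119.2
11 [ 6.6 -4.7  5.5] roll 0.37 z 124.7
12 [ 6.9 -4.8  5. ] roll 0.38 z 129.7
13 [ 7.3 -4.9  4.4] roll 0.38 z 134.1
14 [ 7.6 -4.9  3.8] roll 0.37 z 137.9
15 [ 7.8 -4.9  3.2] roll 0.38 z 141.1
16 [ 8.1 -4.9  2.6] roll 0.38 z 143.8
17 [ 8.3 -4.7  2. ] roll 0.0 z 145.8
18 [ 8.4 -4.8  1.4] roll 0.0 z 147.2
19 [ 9.9 -5.6  0.8] roll 0.0 z 148.0
20 [ 9.9 -5.6  0.1] roll 0.0 z 148.1
21 [ 9.9 -5.6 -0.5] roll 0.0 z 147.6
22 [ 9.9 -5.6 -1.1] roll 0.0 z 146.4
23 [ 9.8 -5.6 -1.8] roll 0.0 z 144.7
24 [ 9.7 -5.5 -2.4] roll 0.0 z 142.3
total [ 161.3 -109.   101.2] 6.0
```

Request:
{"api": "step_arm", "payload": {"steps": [{"dx":1.9,"dy":-2.5,"dz":9.2,"roll":0.38,"gripper":25},{"dx":2.4,"dy":-2.8,"dz":9.0,"roll":0.38,"gripper":25},{"dx":2.9,"dy":-3.1,"dz":8.7,"roll":0.38,"gripper":25},{"dx":3.5,"dy":-3.4,"dz":8.5,"roll":0.38,"gripper":25},{"dx":4.0,"dy":-3.6,"dz":8.1,"roll":0.38,"gripper":25},{"dx":4.4,"dy":-3.9,"dz":7.8,"roll":0.38,"gripper":25},{"dx":4.9,"dy":-4.1,"dz":7.4,"roll":0.38,"gripper":25},{"dx":5.4,"dy":-4.3,"dz":6.9,"roll":0.38,"gripper":25}]}}

```text
time: 48.2
tool_pos: [354.4, -363.5, 265.9]
tool_rot: [-0.62, 0.62, 0.339, -0.339]
contact_force: [-1.4, 1.1, -1.9]
width: 35.5
```

```bash
python3 st.py
python3 - <<'E'
from h import *
snap('wrist','i4w');snap('scene','i4s')
p=cv2.imread('pics/i4s.png');cv2.imwrite('pics/i4sz.png',cv2.resize(p[180:400,10:290],None,fx=2.7,fy=2.7))
E
```

```text
g [ 354.4 -363.5  106.7] [-193.2 -112.6] ang 57.3 w 35.5 [-1.4  1.1 -1.9] Fn -1.8 t 48.2
```

View pics/i4sz.png

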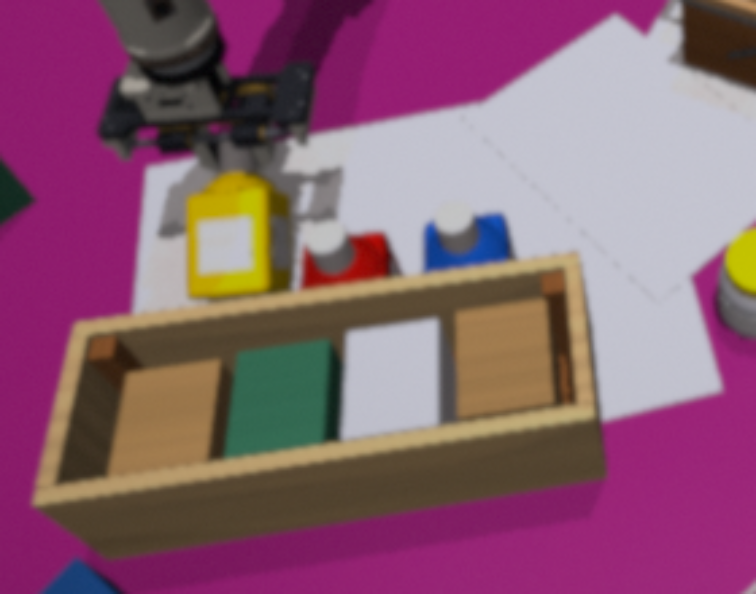

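Yellow is tilting, and red and blue both stand at the wall. I'll continue.

Request:
{"api": "step_arm", "payload": {"steps": [{"dx":5.8,"dy":-4.5,"dz":6.5,"roll":0.38,"gripper":25},{"dx":6.2,"dy":-4.6,"dz":6.0,"roll":0.38,"gripper":25},{"dx":6.6,"dy":-4.7,"dz":5.5,"roll":0.38,"gripper":25},{"dx":6.9,"dy":-4.8,"dz":5.0,"roll":0.38,"gripper":25},{"dx":7.3,"dy":-4.9,"dz":4.4,"roll":0.38,"gripper":25},{"dx":7.6,"dy":-4.9,"dz":3.8,"roll":0.38,"gripper":25},{"dx":7.8,"dy":-4.9,"dz":3.2,"roll":0.38,"gripper":25},{"dx":8.1,"dy":-4.9,"dz":2.6,"roll":0.38,"gripper":25}]}}

```text
time: 48.97
tool_pos: [411.3, -402.1, 302.8]
tool_rot: [-0.611, 0.612, 0.356, -0.355]
contact_force: [-1.1, 1.4, 3.7]
width: 35.7
```

Request:
{"api": "step_arm", "payload": {"steps": [{"dx":8.3,"dy":-4.7,"dz":2.0,"roll":0,"gripper":25},{"dx":8.4,"dy":-4.8,"dz":1.4,"roll":0,"gripper":25},{"dx":9.9,"dy":-5.6,"dz":0.8,"roll":0,"gripper":25},{"dx":9.9,"dy":-5.6,"dz":0.1,"roll":0,"gripper":25},{"dx":9.9,"dy":-5.6,"dz":-0.5,"roll":0,"gripper":25},{"dx":9.9,"dy":-5.6,"dz":-1.1,"roll":0,"gripper":25},{"dx":0,"dy":0,"dz":0,"roll":0,"gripper":25}]}}

```text
time: 49.55
tool_pos: [468.9, -434.5, 304.4]
tool_rot: [-0.61, 0.612, 0.356, -0.356]
contact_force: [1.2, -1.0, 2.2]
width: 35.5
```

```bash
python3 st.py; python3 face.py -110 yellow
```

```text
g [ 469.2 -434.9  145.2] [ -58.1 -118. ] ang 60.4 w 35.5 [ 1.2 -1.   2.2] Fn 1.5 t 49.55
60 80 27 n [-94.7 -93.7 -92.6] t [-147.9  -87.6] slope 0.018
80 110 2815 n [-95.9 -90.7 -71.4] t [-146.9  -81. ] slope 0.154
```

View pics/face_yellow.png

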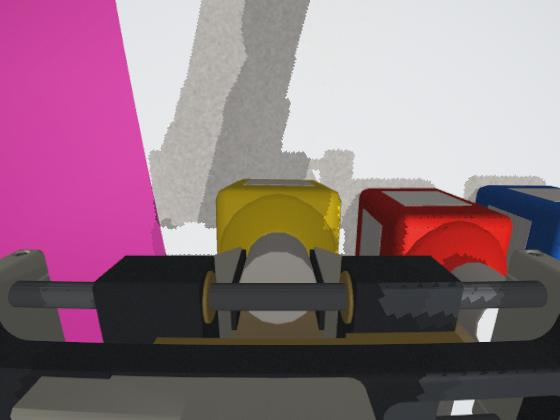

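Request:
{"api": "step_arm", "payload": {"steps": [{"dx":5.2,"dy":-3,"dz":-1,"roll":0,"gripper":25},{"dx":5.2,"dy":-3,"dz":-1.2,"roll":0,"gripper":25},{"dx":3.5,"dy":-2,"dz":-1.2,"roll":0,"gripper":25},{"dx":0,"dy":0,"dz":0,"roll":0,"gripper":25},{"dx":0,"dy":0,"dz":0,"roll":0,"gripper":25}]}}

```text
time: 50.02
tool_pos: [480.5, -441.6, 301.3]
tool_rot: [-0.611, 0.612, 0.355, -0.355]
contact_force: [1.4, -2.1, 1.0]
width: 35.7
```

```bash
python3 st.py; python3 face.py -118 yellow
```

```text
g [ 480.6 -441.7  142.1] [ -44.8 -118.3] ang 60.3 w 35.7 [ 1.4 -2.1  1. ] Fn 2.2 t 50.0167
20 40 51 n [-88.  -87.1 -86.8] t [-153.4  -86.6] slope 0.013
40 60 68 n [-88.  -87.2 -86.2] t [-153.1  -84.2] slope 0.015
60 80 105 n [-88.2 -87.3 -86.7] t [-153.8  -84.6] slope 0.014
80 110 4174 n [-87.8 -80.8 -57.9] t [-155.1  -81.6] slope 0.038
```

Request:
{"api": "step_arm", "payload": {"steps": [{"dx":1.8,"dy":-1,"dz":0,"roll":0,"gripper":25},{"dx":1.8,"dy":-1,"dz":0,"roll":0,"gripper":25},{"dx":0,"dy":0,"dz":0,"roll":0,"gripper":25},{"dx":0,"dy":0,"dz":0,"roll":0,"gripper":25}]}}

```text
time: 50.4
tool_pos: [483.0, -443.1, 301.3]
tool_rot: [0.612, -0.61, -0.355, 0.356]
contact_force: [-4.7, 0.2, 5.6]
width: 35.7
```

```bash
python3 st.py; python3 face.py -118 yellow
```

```text
g [ 482.6 -442.8  142.1] [ -42.5 -118.3] ang 60.3 w 35.7 [-4.7  0.2  5.6] Fn -4.1 t 50.4
20 40 57 n [-87.5 -86.7 -86.3] t [-153.7  -85.2] slope 0.012
40 60 85 n [-87.3 -86.5 -85.6] t [-153.5  -83.9] slope 0.015
60 80 105 n [-87.1 -86.3 -85.5] t [-153.1  -83.8] slope 0.016
80 110 4125 n [-86.4 -79.6 -56. ] t [-155.1  -81.6] slope 0.04
```

Request:
{"api": "step_arm", "payload": {"steps": [{"dx":-2.2,"dy":1.2,"dz":0,"roll":0,"gripper":25},{"dx":0,"dy":0,"dz":0,"roll":0,"gripper":25},{"dx":0,"dy":0,"dz":0,"roll":0,"gripper":25},{"dx":0,"dy":0,"dz":0,"roll":0,"gripper":25}], "squeeze": 45}}

```text
time: 50.78
tool_pos: [481.8, -441.8, 301.1]
tool_rot: [0.612, -0.611, -0.355, 0.355]
contact_force: [-2.0, -1.0, 0.5]
width: 35.1
```

```bash
python3 st.py; python3 face.py -118 yellow
```

```text
g [ 481.7 -441.7  141.9] [ -43.9 -117.8] ang 60.4 w 35.1 [-2.  -1.   0.5] Fn -1.2 t 50.7833
20 40 55 n [-88.  -87.1 -86.5] t [-152.8  -84.7] slope 0.015
40 60 72 n [-87.9 -87.1 -86.2] t [-152.6  -83.7] slope 0.015
60 80 113 n [-87.9 -87.  -86.4] t [-153.3  -83.8] slope 0.014
80 110 4263 n [-87.3 -80.2 -56. ] t [-155.   -81.3] slope 0.023
```

Request:
{"api": "step_arm", "payload": {"steps": [{"dx":1.3,"dy":-0.75,"dz":0,"roll":0,"gripper":25},{"dx":1.3,"dy":-0.75,"dz":0,"roll":0,"gripper":25},{"dx":1.3,"dy":-0.75,"dz":0,"roll":0,"gripper":25},{"dx":1.3,"dy":-0.75,"dz":0,"roll":0,"gripper":25},{"dx":0,"dy":0,"dz":0,"roll":0,"gripper":25},{"dx":0,"dy":0,"dz":0,"roll":0,"gripper":25}]}}

```text
time: 51.33
tool_pos: [487.1, -444.8, 301.6]
tool_rot: [0.611, -0.611, -0.356, 0.355]
contact_force: [-3.3, 2.1, 5.6]
width: 35.4
```

```bash
python3 st.py; python3 face.py -118 yellow
```

```text
g [ 487.  -444.7  142.4] [ -37.7 -117.7] ang 60.4 w 35.4 [-3.3  2.1  5.6] Fn -3.9 t 51.3333
20 40 69 n [-84.1 -83.6 -82.4] t [-152.3  -83.1] slope 0.016
40 60 88 n [-83.7 -82.9 -81.9] t [-152.9  -83. ] slope 0.015
60 80 111 n [-83.3 -82.5 -81.5] t [-153.1  -83. ] slope 0.014
80 110 4127 n [-82.4 -75.6 -51. ] t [-155.2  -81.1] slope 0.024
```

Request:
{"api": "step_arm", "payload": {"steps": [{"dx":1.3,"dy":-0.75,"dz":0,"roll":0,"gripper":25},{"dx":1.3,"dy":-0.75,"dz":0,"roll":0,"gripper":25},{"dx":1.3,"dy":-0.75,"dz":0,"roll":0,"gripper":25},{"dx":0,"dy":0,"dz":0,"roll":0,"gripper":25},{"dx":0,"dy":0,"dz":0,"roll":0,"gripper":25}]}}

```text
time: 51.8
tool_pos: [490.2, -446.8, 302.2]
tool_rot: [0.612, -0.61, -0.355, 0.356]
contact_force: [-6.6, 4.3, 11.8]
width: 35.7
```

```bash
python3 st.py; python3 face.py -118 yellow
```

```text
g [ 489.9 -446.5  143. ] [ -34.4 -117.8] ang 60.3 w 35.7 [-6.6  4.3 11.8] Fn -7.9 t 51.8
20 40 91 n [-83.6 -83.1 -81.9] t [-152.7  -83.3] slope 0.013
40 60 96 n [-82.9 -81.9 -80.6] t [-153.2  -82.9] slope 0.015
60 80 125 n [-82.  -81.1 -79.8] t [-153.7  -82.5] slope 0.014
80 110 4044 n [-80.5 -74.  -49.3] t [-155.2  -81.1] slope 0.027
```

```bash
cat > rs.py <<'E'
from h import *
from bt import *
import sys
s,M,g=toolinfo();l=w2l(g)
S,H,p0,p1,wall=[float(x) for x in sys.argv[1:6]]; phm=38
def pos(ph,pv): ph=np.radians(ph);return np.array([pv-S*np.cos(ph)+H*np.sin(ph), S*np.sin(ph)+H*np.cos(ph)])
path=[np.array([l[0],g[2]])]
for ph in np.linspace(90,phm,13): path.append(pos(ph,p0)-[0,1.5*np.sin(np.radians(ph))])
a=len(path)
for k in (1/3,2/3,1): path.append(pos(phm,p0+(p1-p0)*k)-[0,1.])
b=len(path)
for ph in np.linspace(phm,90,14)[1:]:
    pv=min(p1,wall-80*np.sin(np.radians(ph))); path.append(pos(ph,pv)-[0,1.5*np.sin(np.radians(ph))])
D=np.diff(np.array(path),axis=0)
for i,d in enumerate(D): 
    w=d[0]*n; print(i+1,w.round(1),d[1].round(1),'| n,z',np.round(path[i+1],1), '<--' if i+2 in(a,b) else '')
E
python3 rs.py 142 42 -85 -76 1.2
```

```text
1 [-7.5  4.3] -2.5 | n,z [-43.  140.5] 
2 [-9.4  5.4] 2.8 | n,z [-53.8 143.3] 
3 [-9.6  5.4] 2.0 | n,z [-64.9 145.2] 
4 [-9.7  5.5] 1.1 | n,z [-76.  146.3] 
5 [-9.7  5.5] 0.3 | n,z [-87.2 146.6] 
6 [-9.7  5.5] -0.6 | n,z [-98.4 146.1] 
7 [-9.7  5.5] -1.4 | n,z [-109.5  144.7] 
8 [-9.5  5.4] -2.2 | n,z [-120.5  142.5] 
9 [-9.4  5.3] -3.0 | n,z [-131.2  139.4] 
10 [-9.1  5.2] -3.8 | n,z [-141.7  135.6] 
11 [-8.8  5. ] -4.6 | n,z [-151.9  131. ] 
12 [-8.5  4.8] -5.4 | n,z [-161.7  125.7] 
13 [-8.1  4.6] -6.1 | n,z [-171.   119.6] <--
14 [ 2.6 -1.5] -0.1 | n,z [-168.   119.5] 
15 [ 2.6 -1.5] 0.0 | n,z [-165.   119.5] 
16 [ 2.6 -1.5] 0.0 | n,z [-162.   119.5] <--
17 [ 7.5 -4.3] 5.7 | n,z [-153.4  125.2] 
18 [ 7.8 -4.4] 5.0 | n,z [-144.4  130.2] 
19 [ 8.1 -4.6] 4.4 | n,z [-135.1  134.6] 
20 [ 8.4 -4.7] 3.7 | n,z [-125.5  138.4] 
21 [ 8.6 -4.9] 3.1 | n,z [-115.6  141.4] 
22 [ 8.7 -5. ] 2.4 | n,z [-105.6  143.8] 
23 [ 8.9 -5. ] 1.7 | n,z [-95.4 145.4] 
24 [ 8.9 -5.1] 1.0 | n,z [-85.1 146.4] 
25 [ 9.  -5.1] 0.2 | n,z [-74.8 146.6] 
26 [ 8.1 -4.6] -0.5 | n,z [-65.5 146.2] 
27 [ 8.1 -4.6] -1.2 | n,z [-56.2 145. ] 
28 [ 8.3 -4.7] -1.9 | n,z [-46.6 143.1] 
29 [ 8.5 -4.8] -2.6 | n,z [-36.8 140.5]
```

Request:
{"api": "step_arm", "payload": {"steps": [{"dx":-3.8,"dy":2.2,"dz":-0.5,"roll":0,"gripper":25},{"dx":-3.7,"dy":2.1,"dz":-1.0,"roll":0,"gripper":25},{"dx":-9.4,"dy":5.4,"dz":1.8,"roll":0,"gripper":25},{"dx":-9.6,"dy":5.4,"dz":2.0,"roll":0,"gripper":25},{"dx":-9.7,"dy":5.5,"dz":1.1,"roll":0,"gripper":25},{"dx":-9.7,"dy":5.5,"dz":0.3,"roll":0,"gripper":25},{"dx":-9.7,"dy":5.5,"dz":-0.6,"roll":0,"gripper":25},{"dx":-9.7,"dy":5.5,"dz":-1.4,"roll":0,"gripper":25}], "squeeze": 15}}

```text
time: 52.52
tool_pos: [425.2, -409.0, 301.5]
tool_rot: [0.612, -0.611, -0.356, 0.356]
contact_force: [-0.7, -0.2, -4.7]
width: 35.7
```

```bash
python3 st.py
python3 - <<'E'
from h import *
snap('wrist','k1w');snap('scene','k1s')
p=cv2.imread('pics/k1s.png');cv2.imwrite('pics/k1sz.png',cv2.resize(p[180:400,10:290],None,fx=2.7,fy=2.7))
E
```

```text
g [ 425.1 -408.7  142.3] [-109.4 -117. ] ang 60.4 w 35.7 [-0.7 -0.2 -4.7] Fn -0.5 t 52.5167
```

View pics/k1sz.png

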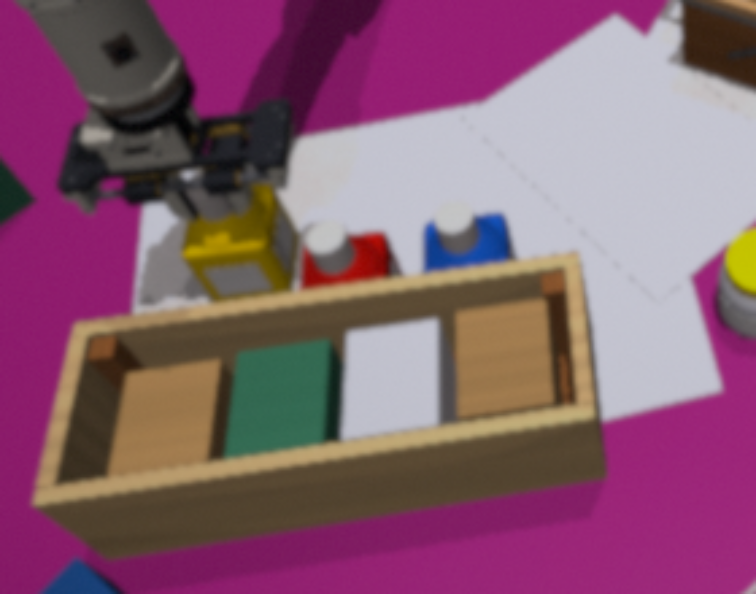

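```bash
cat > tilt.py <<'E'
from h import *
from bt import *
import sys
t0=float(sys.argv[1]);col=sys.argv[2]
p,W=snap('wrist');q=p.astype(int)
cm=dict(blue=q[...,2]>q[...,0]+50,red=(q[...,0]>q[...,1]+60)&(q[...,0]>q[...,2]+60),yellow=(q[...,0]>q[...,2]+80)&(q[...,1]>q[...,2]+60))[col]
l=w2l(W);k=cm&(abs(l[...,1]-t0)<36)&(W[...,2]>2)
L=np.c_[l[k],W[k][:,2]]
# front face = points on side facing robot: ransac on n = a z + b
rng=np.random.default_rng(0);best=None
for _ in range(300):
    i,j=rng.choice(len(L),2,replace=False)
    d=L[j,[0,2]]-L[i,[0,2]]; 
    if np.hypot(*d)<15: continue
    nr=np.array([-d[1],d[0]])/np.hypot(*d); r_=abs((L[:,[0,2]]-L[i,[0,2]])@nr)<1
    # face must run upward leaning back: consider angle
    ang=np.degrees(np.arctan2(abs(d[1]),abs(d[0])))
    if best is None or r_.sum()>best[0]: best=(r_.sum(),ang,r_)
r_=best[2];P=L[r_][:,[0,2]];u,s_,v=np.linalg.svd(P-P.mean(0));d=v[0];d*=np.sign(d[1]);
print('pts',len(L),'inl',best[0],'line dir (n,z)',d.round(3),'angle',np.degrees(np.arctan2(d[1],-d[0])).round(1),'zrange',P[:,1].min().round(1),P[:,1].max().round(1))
m=P.mean(0);print('line at z=0 -> n',(m[0]-d[0]/d[1]*m[1]).round(1), 'lowest pts',P[P[:,1].argsort()[:5]].round(1).tolist())
E
python3 tilt.py -117 yellow
```

```text
pts 7708 inl 2013 line dir (n,z) [0.643 0.766] angle 130.0 zrange 95.5 124.3
line at z=0 -> n -236.9 lowest pts [[-155.7, 95.5], [-155.2, 96.0], [-155.1, 96.1], [-155.2, 96.2], [-155.2, 96.2]]
```

View pics/k1w.png

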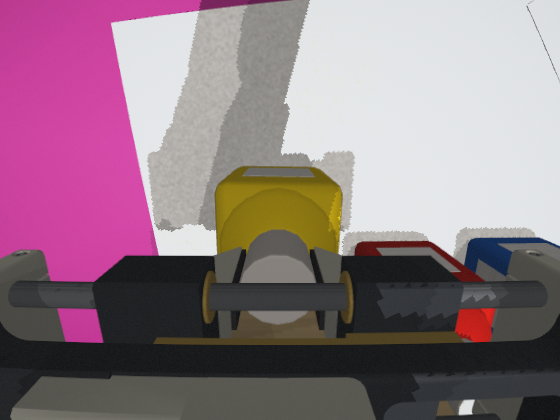

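Request:
{"api": "step_arm", "payload": {"steps": [{"dx":0,"dy":0,"dz":-1,"roll":0,"gripper":25},{"dx":0,"dy":0,"dz":0,"roll":0,"gripper":25},{"dx":0,"dy":0,"dz":0,"roll":0,"gripper":25}]}}

```text
time: 52.92
tool_pos: [426.4, -410.3, 301.7]
tool_rot: [-0.611, 0.611, 0.356, -0.356]
contact_force: [-0.8, -0.1, -5.2]
width: 35.8
```

```bash
python3 st.py; sed -i 's/>20)&(z<110)/>5)\&(z<110)/; s/((20,40)/((5,20),(20,40)/' face.py; python3 face.py -117 yellow
```

```text
g [ 426.4 -410.3  142.5] [-107.5 -117.7] ang 60.4 w 35.8 [-0.8 -0.1 -5.2] Fn -0.7 t 52.9167
20 40 52 n [-151.3 -150.7 -150.2] t [-152.   -86.1] slope 0.013
40 60 65 n [-151.4 -150.6 -149.6] t [-152.7  -83.7] slope 0.015
60 80 93 n [-151.6 -150.7 -150.1] t [-152.6  -84.2] slope 0.014
80 110 3933 n [-151.1 -144.6 -121.8] t [-154.1  -80.9] slope 0.047
```

Request:
{"api": "step_arm", "payload": {"steps": [{"dx":0,"dy":0,"dz":-1,"roll":0,"gripper":25},{"dx":0,"dy":0,"dz":-1,"roll":0,"gripper":25},{"dx":0,"dy":0,"dz":0,"roll":0,"gripper":25},{"dx":0,"dy":0,"dz":0,"roll":0,"gripper":25}]}}

```text
time: 53.3
tool_pos: [426.2, -410.4, 300.8]
tool_rot: [-0.611, 0.612, 0.356, -0.355]
contact_force: [0.8, 0.6, 0.8]
width: 35.4
```

```bash
python3 rs.py 141.6 43 -150.7 -76 1.2
```

```text
1 [-0.4  0.2] -1.5 | n,z [-107.7  140.1] 
2 [-9.4  5.3] 2.8 | n,z [-118.5  142.9] 
3 [-9.6  5.4] 2.0 | n,z [-129.5  145. ] 
4 [-9.7  5.5] 1.2 | n,z [-140.7  146.2] 
5 [-9.7  5.5] 0.4 | n,z [-151.8  146.5] 
6 [-9.7  5.5] -0.5 | n,z [-163.   146.1] 
7 [-9.7  5.5] -1.3 | n,z [-174.1  144.8] 
8 [-9.5  5.4] -2.1 | n,z [-185.1  142.6] 
9 [-9.4  5.3] -2.9 | n,z [-195.9  139.7] 
10 [-9.1  5.2] -3.7 | n,z [-206.4  135.9] 
11 [-8.9  5. ] -4.5 | n,z [-216.6  131.4] 
12 [-8.5  4.9] -5.3 | n,z [-226.4  126.1] 
13 [-8.2  4.6] -6.0 | n,z [-235.8  120.1] <--
14 [ 21.7 -12.3] -0.1 | n,z [-210.9  120.1] 
15 [ 21.7 -12.3] 0.0 | n,z [-186.   120.1] 
16 [ 21.7 -12.3] 0.0 | n,z [-161.1  120.1] <--
17 [ 7.5 -4.3] 5.6 | n,z [-152.5  125.7] 
18 [ 7.8 -4.5] 4.9 | n,z [-143.4  130.6] 
19 [ 8.1 -4.6] 4.3 | n,z [-134.1  135. ] 
20 [ 8.4 -4.8] 3.7 | n,z [-124.4  138.6] 
21 [ 8.6 -4.9] 3.0 | n,z [-114.6  141.6] 
22 [ 8.7 -5. ] 2.3 | n,z [-104.5  143.9] 
23 [ 8.9 -5. ] 1.6 | n,z [-94.3 145.5] 
24 [ 8.9 -5.1] 0.9 | n,z [-84.  146.4] 
25 [ 9.  -5.1] 0.2 | n,z [-73.7 146.5] 
26 [ 8.1 -4.6] -0.5 | n,z [-64.4 146. ] 
27 [ 8.1 -4.6] -1.3 | n,z [-55.1 144.7] 
28 [ 8.3 -4.7] -2.0 | n,z [-45.6 142.8] 
29 [ 8.5 -4.8] -2.7 | n,z [-35.8 140.1]
```

Request:
{"api": "step_arm", "payload": {"steps": [{"dx":0,"dy":0,"dz":0,"roll":0,"gripper":25},{"dx":0,"dy":0,"dz":0,"roll":0,"gripper":25},{"dx":-4.7,"dy":2.7,"dz":0.6,"roll":0,"gripper":25},{"dx":-4.7,"dy":2.7,"dz":0.7,"roll":0,"gripper":25},{"dx":0,"dy":0,"dz":0,"roll":0,"gripper":25}], "squeeze": 5}}

```text
time: 53.72
tool_pos: [415.7, -404.6, 302.2]
tool_rot: [-0.611, 0.612, 0.356, -0.355]
contact_force: [2.7, -0.3, 3.6]
width: 35.9
```

```bash
python3 st.py;python3 face.py -117 yellow
```

```text
g [ 415.9 -404.7  143. ] [-119.4 -118.1] ang 60.3 w 35.9 [ 2.7 -0.3  3.6] Fn 2.5 t 53.7167
40 60 21 n [-156.  -155.  -154.1] t [-149.6  -87.4] slope 0.014
60 80 26 n [-157.3 -156.4 -155.5] t [-149.3  -87.1] slope 0.018
80 110 3510 n [-158.  -152.  -131.4] t [-154.2  -81.2] slope 0.046
```

Request:
{"api": "step_arm", "payload": {"steps": [{"dx":-9.6,"dy":5.4,"dz":1.8,"roll":0,"gripper":25},{"dx":-9.7,"dy":5.5,"dz":1.2,"roll":0,"gripper":25},{"dx":-9.7,"dy":5.5,"dz":0.4,"roll":0,"gripper":25},{"dx":-9.7,"dy":5.5,"dz":-0.5,"roll":0,"gripper":25},{"dx":-9.7,"dy":5.5,"dz":-1.3,"roll":0,"gripper":25}]}}

```text
time: 54.18
tool_pos: [366.7, -376.6, 302.5]
tool_rot: [0.612, -0.611, -0.355, 0.356]
contact_force: [1.3, -0.2, -1.5]
width: 35.5
```

```bash
python3 st.py
python3 - <<'E'
from h import *
snap('wrist','k2w')
E
```

```text
g [ 366.5 -376.4  143.3] [-176.2 -117.9] ang 60.3 w 35.5 [ 1.3 -0.2 -1.5] Fn 1.3 t 54.1833
```

View pics/k2w.png

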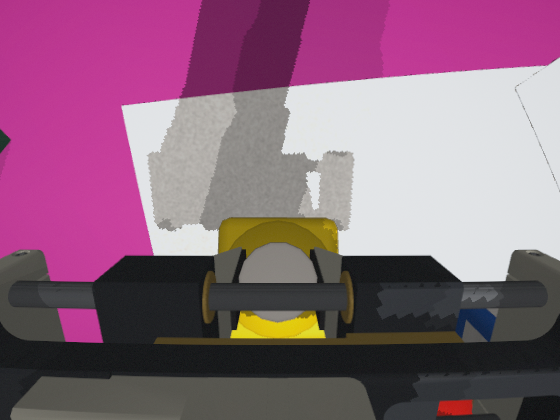

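Request:
{"api": "step_arm", "payload": {"steps": [{"dx":-9.5,"dy":5.4,"dz":-2.1,"roll":0,"gripper":25},{"dx":-9.4,"dy":5.3,"dz":-2.9,"roll":0,"gripper":25},{"dx":-9.1,"dy":5.2,"dz":-3.7,"roll":0,"gripper":25},{"dx":-8.9,"dy":5.0,"dz":-4.5,"roll":0,"gripper":25},{"dx":-8.5,"dy":4.9,"dz":-5.3,"roll":0,"gripper":25},{"dx":-8.2,"dy":4.6,"dz":-6.0,"roll":0,"gripper":25},{"dx":0,"dy":0,"dz":0,"roll":0,"gripper":25}], "squeeze": 8}}

```text
time: 54.82
tool_pos: [311.8, -345.5, 276.8]
tool_rot: [0.613, -0.61, -0.355, 0.356]
contact_force: [-1.0, 0.2, 0.2]
width: 35.8
```

```bash
python3 st.py
python3 - <<'E'
from h import *
snap('wrist','k3w');snap('scene','k3s')
p=cv2.imread('pics/k3s.png');cv2.imwrite('pics/k3sz.png',cv2.resize(p[180:400,10:290],None,fx=2.7,fy=2.7))
E
```

```text
g [ 311.3 -345.   117.6] [-239.8 -117.9] ang 60.3 w 35.8 [-1.   0.2  0.2] Fn -1.0 t 54.8167
```

View pics/k3w.png

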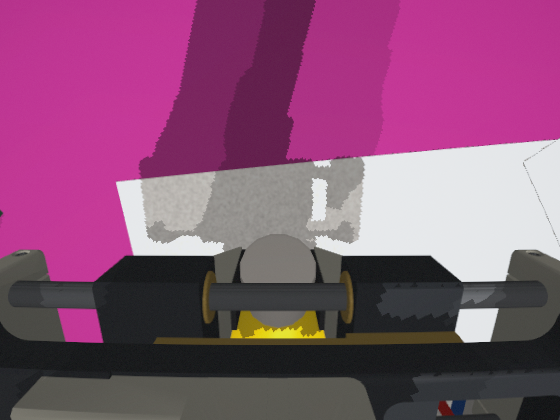

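View pics/k3sz.png

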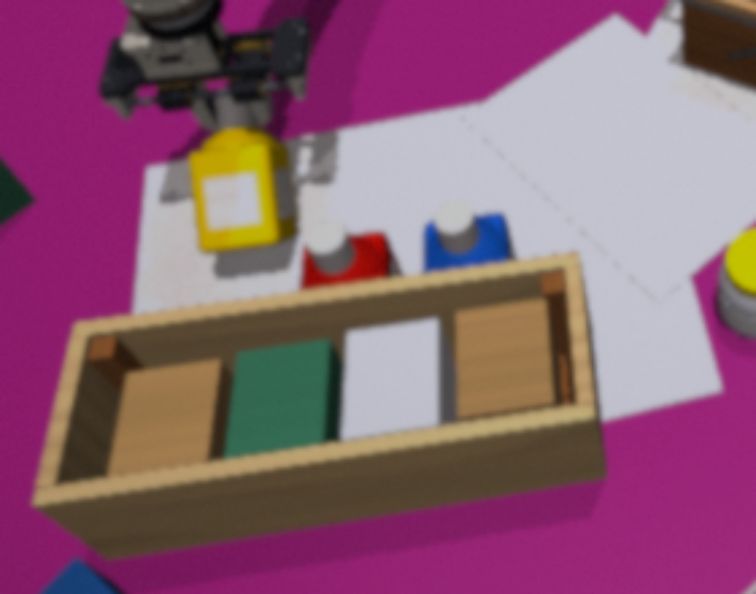

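Request:
{"api": "step_arm", "payload": {"steps": [{"dx":3,"dy":-1.7,"dz":0,"roll":0,"gripper":25},{"dx":5,"dy":-2.8,"dz":0,"roll":0,"gripper":25},{"dx":6,"dy":-3.4,"dz":0,"roll":0,"gripper":25},{"dx":6,"dy":-3.4,"dz":0,"roll":0,"gripper":25},{"dx":6,"dy":-3.4,"dz":0,"roll":0,"gripper":25},{"dx":6,"dy":-3.4,"dz":0,"roll":0,"gripper":25},{"dx":0,"dy":0,"dz":0,"roll":0,"gripper":25}], "squeeze": 12}}

```text
time: 55.5
tool_pos: [347.4, -365.9, 278.8]
tool_rot: [-0.611, 0.612, 0.356, -0.356]
contact_force: [-0.6, 0.2, -1.3]
width: 35.6
```

```bash
python3 st.py
python3 - <<'E'
from h import *
from bt import *
p,W=snap('scene','k4s')
q=p.astype(int);cm=(q[...,0]>q[...,2]+80)&(q[...,1]>q[...,2]+60)
cm[:,:60]=0;cm[:,130:]=0;cm[:180]=0
P=W[cm];L=np.c_[w2l(P),P[:,2]];print(len(L),np.percentile(L,[1,99],axis=0).round(1))
im=cv2.imread('pics/k4s.png');cv2.imwrite('pics/k4sz.png',cv2.resize(im[180:400,10:290],None,fx=2.7,fy=2.7))
E
```

```text
g [ 347.5 -366.1  119.6] [-197.9 -118.3] ang 60.4 w 35.6 [-0.6  0.2 -1.3] Fn -0.6 t 55.5
952 [[nan nan nan]
 [nan nan nan]]
```

View pics/k4sz.png

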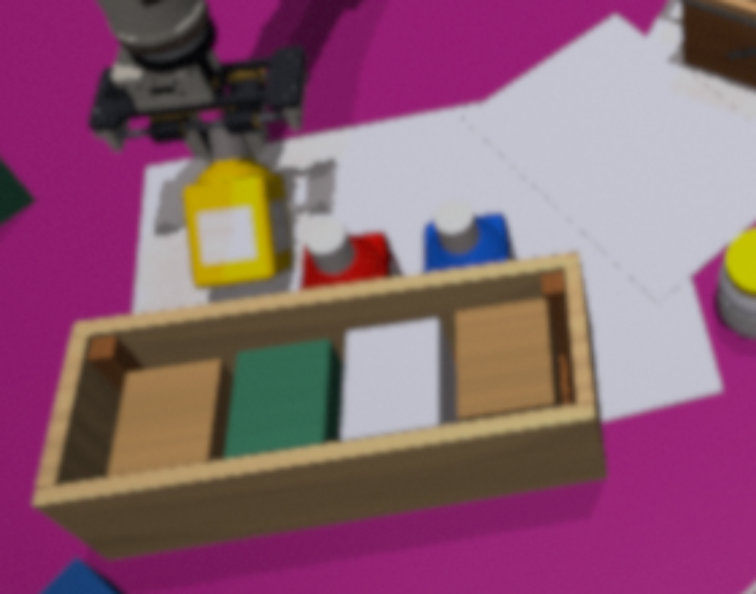

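```bash
cat > sc.py <<'E'
from h import *
from bt import *
# bottle tilt from the scene camera (yellow, t near -118): back face & base top edge
p,W=snap('scene')
q=p.astype(int);L=np.concatenate([w2l(W),W[...,2:]],-1)
k=(abs(L[...,1]+118)<33)&(L[...,2]>15)&(L[...,0]<-1)&(q[...,0]>110)&(q[...,1]>110)&(L[...,0]>-260)
P=L[k][:,[0,2]]
rng=np.random.default_rng(1);best=(0,)
for _ in range(400):
    i,j=rng.choice(len(P),2,replace=False);d=P[j]-P[i]
    if np.hypot(*d)<40: continue
    nr=np.array([-d[1],d[0]])/np.hypot(*d);r_=abs((P-P[i])@nr)<1.2
    if r_.sum()>best[0]:best=(r_.sum(),r_)
Q=P[best[1]];m=Q.mean(0);v=np.linalg.svd(Q-m,full_matrices=False)[2][0];v*=np.sign(v[1]);
s=(Q-m)@v
a=m+v*np.percentile(s,1);b=m+v*np.percentile(s,99)
print('inl',best[0],len(P),'phi',np.degrees(np.arctan2(v[1],-v[0])).round(1),'lower end(base upper edge)',a.round(1),'upper end',b.round(1))
ph=np.arctan2(v[1],-v[0]);nr=np.array([np.sin(ph),np.cos(ph)])
print('base lower edge est',(a-80*nr).round(1))
E
python3 sc.py
```

```text
inl 427 3042 phi 49.9 lower end(base upper edge) [-156.3  479.7] upper end [-257.7  600.3]
base lower edge est [-217.5  428.2]
```

```bash
sed -i 's/&(L\[...,2\]>15)/\&(L[...,2]>15)\&(L[...,2]<130)/' sc.py; python3 sc.py
```

```text
inl 441 1134 phi 38.1 lower end(base upper edge) [-67.6  65.9] upper end [-142.1  124.4]
base lower edge est [-117.     2.9]
```

Request:
{"api": "step_arm", "payload": {"steps": [{"dx":4,"dy":-2.3,"dz":0,"roll":0,"gripper":25},{"dx":6,"dy":-3.4,"dz":0,"roll":0,"gripper":25},{"dx":6,"dy":-3.4,"dz":0,"roll":0,"gripper":25},{"dx":6,"dy":-3.4,"dz":0,"roll":0,"gripper":25},{"dx":6,"dy":-3.4,"dz":0,"roll":0,"gripper":25},{"dx":5,"dy":-2.9,"dz":0,"roll":0,"gripper":25},{"dx":0,"dy":0,"dz":0,"roll":0,"gripper":25}]}}

```text
time: 56.23
tool_pos: [379.6, -384.2, 278.7]
tool_rot: [-0.611, 0.611, 0.355, -0.355]
contact_force: [-1.3, -0.1, 0.1]
width: 35.4
```

```bash
python3 st.py; python3 sc.py
```

```text
g [ 379.6 -384.3  119.5] [-161.  -118.2] ang 60.4 w 35.4 [-1.3 -0.1  0.1] Fn -1.1 t 56.2333
inl 385 1022 phi 37.9 lower end(base upper edge) [-41.7  74.5] upper end [-105.8  124.4]
base lower edge est [-90.9  11.4]
```

Request:
{"api": "step_arm", "payload": {"steps": [{"dx":7.5,"dy":-4.3,"dz":5.6,"roll":0,"gripper":25},{"dx":7.8,"dy":-4.5,"dz":4.9,"roll":0,"gripper":25},{"dx":8.1,"dy":-4.6,"dz":4.3,"roll":0,"gripper":25},{"dx":8.4,"dy":-4.8,"dz":3.7,"roll":0,"gripper":25},{"dx":8.6,"dy":-4.9,"dz":3.0,"roll":0,"gripper":25},{"dx":8.7,"dy":-5.0,"dz":2.3,"roll":0,"gripper":25},{"dx":8.9,"dy":-5.0,"dz":1.6,"roll":0,"gripper":25},{"dx":8.9,"dy":-5.1,"dz":0.9,"roll":0,"gripper":25}], "squeeze": 10}}

```text
time: 56.95
tool_pos: [447.8, -422.7, 305.6]
tool_rot: [-0.611, 0.612, 0.356, -0.355]
contact_force: [-0.5, -1.0, -1.7]
width: 35.3
```

Request:
{"api": "step_arm", "payload": {"steps": [{"dx":9.0,"dy":-5.1,"dz":0.2,"roll":0,"gripper":25},{"dx":8.1,"dy":-4.6,"dz":-0.5,"roll":0,"gripper":25},{"dx":8.1,"dy":-4.6,"dz":-1.3,"roll":0,"gripper":25},{"dx":8.3,"dy":-4.7,"dz":-1.8,"roll":0,"gripper":25},{"dx":0,"dy":0,"dz":0,"roll":0,"gripper":25},{"dx":0,"dy":0,"dz":0,"roll":0,"gripper":25}]}}

```text
time: 57.45
tool_pos: [480.9, -441.5, 301.7]
tool_rot: [-0.61, 0.612, 0.356, -0.355]
contact_force: [3.5, -0.7, 1.7]
width: 35.9
```

```bash
python3 st.py; python3 face.py -118 yellow
```

```text
g [ 481.3 -441.8  142.5] [ -44.2 -118. ] ang 60.4 w 35.9 [ 3.5 -0.7  1.7] Fn 3.4 t 57.45
20 40 38 n [-81.  -80.5 -79.9] t [-153.   -87.3] slope -0.009
40 60 60 n [-81.9 -81.4 -80.8] t [-152.5  -85.1] slope -0.005
60 80 78 n [-82.9 -82.3 -81.7] t [-153.   -85.2] slope -0.006
80 110 3848 n [-83.2 -77.1 -55.7] t [-155.2  -81.5] slope 0.02
```

Request:
{"api": "step_arm", "payload": {"steps": [{"dx":2.2,"dy":-1.2,"dz":-0.6,"roll":0,"gripper":25},{"dx":2.2,"dy":-1.3,"dz":-0.6,"roll":0,"gripper":25},{"dx":1.2,"dy":-0.7,"dz":-0.3,"roll":0,"gripper":25},{"dx":0,"dy":0,"dz":0,"roll":0,"gripper":25},{"dx":0,"dy":0,"dz":0,"roll":0,"gripper":25}]}}

```text
time: 57.92
tool_pos: [485.6, -444.3, 300.3]
tool_rot: [-0.611, 0.612, 0.356, -0.355]
contact_force: [1.7, 0.5, 4.3]
width: 35.7
```

```bash
python3 st.py; python3 face.py -118 yellow
```

```text
g [ 485.7 -444.4  141.1] [ -39.1 -118.1] ang 60.4 w 35.7 [1.7 0.5 4.3] Fn 1.2 t 57.9167
20 40 58 n [-79.8 -79.3 -78.6] t [-153.7  -84.9] slope -0.008
40 60 69 n [-79.9 -79.5 -78.9] t [-153.4  -85. ] slope -0.007
60 80 116 n [-80.1 -79.7 -78.7] t [-154.1  -84. ] slope -0.007
80 110 4202 n [-80.  -73.2 -50.5] t [-155.   -81.6] slope 0.017
```

Request:
{"api": "step_arm", "payload": {"steps": [{"dx":0.7,"dy":-0.4,"dz":0,"roll":0,"gripper":25},{"dx":0,"dy":0,"dz":0,"roll":0,"gripper":25},{"dx":0,"dy":0,"dz":0,"roll":0,"gripper":60},{"dx":0,"dy":0,"dz":0,"roll":0,"gripper":60},{"dx":0,"dy":0,"dz":0,"roll":0,"gripper":60},{"dx":0,"dy":0,"dz":20,"roll":0,"gripper":60},{"dx":0,"dy":0,"dz":35,"roll":0,"gripper":60},{"dx":-10,"dy":6,"dz":35,"roll":0,"gripper":60},{"dx":-20,"dy":12,"dz":20,"roll":0,"gripper":60}]}}

```text
time: 58.72
tool_pos: [457.3, -427.5, 412.7]
tool_rot: [-0.61, 0.613, 0.356, -0.355]
contact_force: [-0.0, -0.7, 1.7]
width: 60.0
```

Request:
{"api": "step_arm", "payload": {"steps": [{"dx":-25,"dy":30,"dz":0,"roll":0,"gripper":60},{"dx":-20,"dy":35,"dz":0,"roll":0,"gripper":60},{"dx":-10,"dy":38,"dz":0,"roll":0,"gripper":60},{"dx":0,"dy":40,"dz":0,"roll":0,"gripper":60},{"dx":0,"dy":40,"dz":0,"roll":-5,"gripper":60},{"dx":0,"dy":40,"dz":0,"roll":-5,"gripper":60},{"dx":0,"dy":40,"dz":0,"roll":-5,"gripper":60},{"dx":0,"dy":40,"dz":0,"roll":-5,"gripper":60},{"dx":0,"dy":20,"dz":0,"roll":-5,"gripper":60},{"dx":0,"dy":0,"dz":0,"roll":-5,"gripper":60}]}}

```text
time: 59.55
tool_pos: [400.4, -100.1, 409.3]
tool_rot: [0.683, -0.681, -0.187, 0.187]
contact_force: [0.0, 0.1, -1.2]
width: 60.0
```

```bash
python3 st.py; python3 m.py j1 | grep -v tub;  python3 - <<'E'
from h import *
from bt import *
p,W=snap('scene','j1s')
p,W=snap('top')
l=w2l(W);z=W[...,2]
for t0 in(112,-2,-118):
    k=(abs(l[...,1]-t0)<19)&(abs(z-159)<6)&(l[...,0]<10)
    print('cap top',t0,k.sum(),np.nanmean(l[k],0).round(1),np.nanmean(z[k]).round(1))
im=cv2.imread('pics/j1.png')
cv2.imwrite('pics/j1z.png',np.hstack([cv2.resize(im[130:310,140:290],(400,480)),cv2.resize(im[130:310,370:520],(400,480))]))
E
```

```text
g [400.2 -99.8 250.1] [-283.6  139.3] ang 30.7 w 60.0 [ 0.   0.1 -1.2] Fn -0.0 t 59.55
g [400.2 -99.8 250.1] ang 30.7 w 60.0 t 59.55 F [ 0.   0.1 -1.2]
boardthing [267. 224.] 229 mean [551.9 158.8 140.6] rect 554.1 159.8 size 194.1 10.3 long-axis 27.0
boardthing [228. 232.] 1230 mean [526.5 269.7 140.9] rect 529.7 267.2 size 206.5 107.7 long-axis -87.7
boardthing [193. 258.] 278 mean [451.8 369.7 140.4] rect 456.2 371.9 size 214.7 13.8 long-axis 26.6
boardthing [224. 268.] 616 mean [425.9 278.9 140.9] rect 426.0 279.0 size 100.8 60.4 long-axis -66.1
board [231. 239.] 3397 mean [509.  262.  126.2] rect 489.9 259.3 size 264.1 222.7 long-axis 27.0
cap top 112 111 [-43.7 111.5] 159.3
cap top -2 140 [-70.4  -2.4] 159.2
cap top -118 115 [ -40.7 -117.8] 159.6
```

View pics/j1z.png

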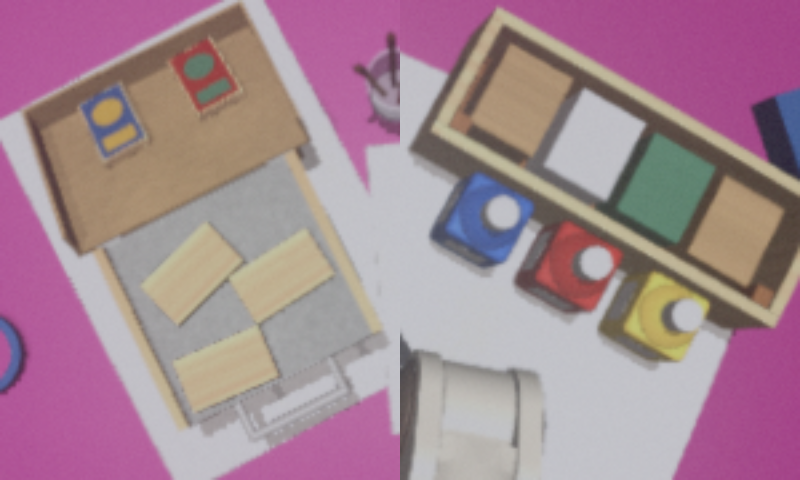

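Request:
{"api": "step_arm", "payload": {"steps": [{"dx":0,"dy":38,"dz":0,"roll":-3,"gripper":75},{"dx":2,"dy":38,"dz":0,"roll":-3.5,"gripper":75},{"dx":3,"dy":38,"dz":0,"roll":0,"gripper":75},{"dx":3,"dy":38,"dz":0,"roll":0,"gripper":75},{"dx":3,"dy":38,"dz":0,"roll":0,"gripper":75},{"dx":3,"dy":38,"dz":0,"roll":0,"gripper":75},{"dx":3,"dy":38,"dz":0,"roll":0,"gripper":75},{"dx":3,"dy":38,"dz":0,"roll":0,"gripper":75},{"dx":3,"dy":38,"dz":0,"roll":0,"gripper":75},{"dx":3,"dy":37,"dz":0,"roll":0,"gripper":75}]}}

```text
time: 60.53
tool_pos: [427.8, 274.8, 409.5]
tool_rot: [-0.691, 0.692, 0.147, -0.147]
contact_force: [0.2, -0.8, -0.1]
width: 74.8
```

Request:
{"api": "step_arm", "payload": {"steps": [{"dx":0,"dy":0,"dz":0,"roll":0,"gripper":75},{"dx":0,"dy":0,"dz":0,"roll":0,"gripper":75},{"dx":0,"dy":0,"dz":0,"roll":0,"gripper":75}]}}

```text
time: 60.78
tool_pos: [427.6, 272.9, 409.0]
tool_rot: [-0.691, 0.692, 0.146, -0.148]
contact_force: [0.1, -0.8, 0.0]
width: 75.0
```

```bash
python3 st.py;  python3 - <<'E'
from h import *
from bt import *
snap('wrist','j2w')
p,W=snap('top','j2t')
l=w2l(W);z=W[...,2]
for t0 in(112,-2,-118):
    k=(abs(l[...,1]-t0)<22)&(abs(z-159)<6)&(l[...,0]<0)&(l[...,0]>-90)
    print('cap top',t0,k.sum(),np.nanmean(l[k],0).round(1),np.nanmean(z[k]).round(1))
E
```

```text
g [427.4 272.6 249.8] [-443.9  476.5] ang 24.0 w 75.0 [ 0.1 -0.8  0. ] Fn 0.5 t 60.7833
cap top 112 115 [-43.9 111.4] 159.6
cap top -2 128 [-41.7  -2.4] 159.4
cap top -118 111 [ -40.3 -118.4] 159.4
```

View pics/j2w.png

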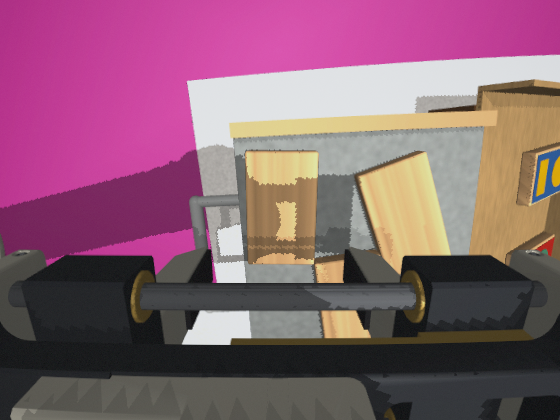

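Request:
{"api": "step_arm", "payload": {"steps": [{"dx":-1.5,"dy":6.5,"dz":-20,"roll":0,"gripper":75},{"dx":0,"dy":0,"dz":-30,"roll":0,"gripper":75},{"dx":0,"dy":0,"dz":-20,"roll":0,"gripper":75},{"dx":0,"dy":0,"dz":0,"roll":0,"gripper":75},{"dx":0,"dy":0,"dz":0,"roll":0,"gripper":75},{"dx":0,"dy":0,"dz":0,"roll":0,"gripper":75}]}}

```text
time: 61.38
tool_pos: [426.3, 280.1, 341.0]
tool_rot: [0.692, -0.692, -0.147, 0.146]
contact_force: [1.0, -0.5, -0.7]
width: 75.2
```

```bash
python3 st.py;  python3 - <<'E'
from h import *
snap('wrist','j3w')
E
```

```text
g [426.5 280.2 181.8] [-448.5  482.7] ang 23.9 w 75.2 [ 1.  -0.5 -0.7] Fn 1.1 t 61.3833
```

View pics/j3w.png

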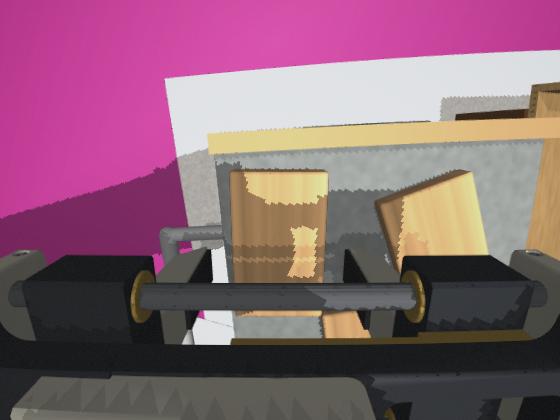

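Request:
{"api": "step_arm", "payload": {"steps": [{"dx":0,"dy":0,"dz":-18,"roll":0,"gripper":75},{"dx":0,"dy":0,"dz":-12.5,"roll":0,"gripper":75},{"dx":0,"dy":0,"dz":0,"roll":0,"gripper":50},{"dx":0,"dy":0,"dz":0,"roll":0,"gripper":50},{"dx":0,"dy":0,"dz":0,"roll":0,"gripper":50},{"dx":0,"dy":0,"dz":0,"roll":0,"gripper":50},{"dx":0,"dy":0,"dz":0,"roll":0,"gripper":50}], "squeeze": 20}}

```text
time: 62.02
tool_pos: [426.1, 281.0, 310.7]
tool_rot: [0.692, -0.691, -0.148, 0.146]
contact_force: [0.2, 0.4, 4.8]
width: 59.5
```

Request:
{"api": "step_arm", "payload": {"steps": [{"dx":0,"dy":0,"dz":3,"roll":0,"gripper":50},{"dx":0.8,"dy":2.7,"dz":0,"roll":1.5,"gripper":50},{"dx":0.8,"dy":2.7,"dz":0,"roll":1.5,"gripper":50},{"dx":0,"dy":0,"dz":0,"roll":0,"gripper":50},{"dx":0,"dy":0,"dz":-3,"roll":0,"gripper":50},{"dx":0,"dy":0,"dz":0,"roll":0,"gripper":50},{"dx":0,"dy":0,"dz":0,"roll":0,"gripper":50}]}}

```text
time: 62.6
tool_pos: [427.3, 286.6, 310.0]
tool_rot: [0.688, -0.687, -0.165, 0.165]
contact_force: [-1.8, 0.1, 7.0]
width: 59.6
```

Request:
{"api": "step_arm", "payload": {"steps": [{"dx":0,"dy":0,"dz":0,"roll":0,"gripper":72},{"dx":0,"dy":0,"dz":0,"roll":0,"gripper":72},{"dx":0,"dy":0,"dz":0,"roll":0,"gripper":72},{"dx":0,"dy":0,"dz":20,"roll":0,"gripper":72},{"dx":0,"dy":0,"dz":35,"roll":0,"gripper":72},{"dx":0,"dy":0,"dz":35,"roll":0,"gripper":72},{"dx":-10,"dy":-35,"dz":10,"roll":0,"gripper":72},{"dx":-10,"dy":-38,"dz":0,"roll":0,"gripper":72},{"dx":-5,"dy":-38,"dz":0,"roll":0,"gripper":72},{"dx":0,"dy":-38,"dz":0,"roll":0,"gripper":72}]}}

```text
time: 63.43
tool_pos: [400.7, 135.8, 409.3]
tool_rot: [0.687, -0.687, -0.166, 0.166]
contact_force: [-0.1, -0.4, 0.1]
width: 71.5
```

Request:
{"api": "step_arm", "payload": {"steps": [{"dx":0,"dy":-38,"dz":0,"roll":0,"gripper":72},{"dx":0,"dy":-38,"dz":0,"roll":0,"gripper":72},{"dx":0,"dy":-30,"dz":0,"roll":0,"gripper":72},{"dx":0,"dy":0,"dz":0,"roll":0,"gripper":72},{"dx":0,"dy":0,"dz":0,"roll":0,"gripper":72}]}}

```text
time: 63.85
tool_pos: [401.9, 29.5, 409.2]
tool_rot: [0.688, -0.688, -0.163, 0.164]
contact_force: [-0.2, -0.3, -0.8]
width: 72.3
```

```bash
python3 st.py; python3 m.py l1 ;  python3 - <<'E'
from h import *
from bt import *
p,W=snap('top')
l=w2l(W);z=W[...,2]
for t0 in(112,-2,-118):
    k=(abs(l[...,1]-t0)<22)&(abs(z-159)<6)&(l[...,0]<0)&(l[...,0]>-90)
    print('cap top',t0,k.sum(),np.nanmean(l[k],0).round(1),np.nanmean(z[k]).round(1))
a=np.radians(27);ex=np.array([np.cos(a),np.sin(a)]);ey=np.array([-ex[1],ex[0]])
q=W[...,:2]-[509.5,268];bx=q@ex;by=q@ey
hsv=cv2.cvtColor(p,cv2.COLOR_RGB2HSV)
k=(abs(z-141)<4)&(abs(by)<107)&(abs(bx)<115)&(hsv[...,1]>45)
print('blank extents bx',np.percentile(bx[k],[.2,99.8]).round(1),'by',np.percentile(by[k],[.2,99.8]).round(1),k.sum(),'zmax',np.percentile(z[k],99.5))
im=cv2.imread('pics/l1.png')
cv2.imwrite('pics/l1z.png',np.hstack([cv2.resize(im[130:310,140:290],(400,480)),cv2.resize(im[130:310,370:520],(400,480))]))
snap('scene','l1s')
E
```

```text
g [401.9  29.5 250. ] [-346.   252.6] ang 26.7 w 72.3 [-0.2 -0.3 -0.8] Fn -0.1 t 63.85
g [401.9  29.5 250. ] ang 26.7 w 72.3 t 63.85 F [-0.2 -0.3 -0.8]
boardthing [267. 224.] 235 mean [551.2 158.4 140.2] rect 553.7 159.6 size 193.4 10.3 long-axis 27.0
boardthing [228. 232.] 1221 mean [527.3 269.3 140.7] rect 530.0 269.1 size 209.9 108.0 long-axis -87.5
boardthing [193. 258.] 285 mean [451.8 369.6 140.2] rect 456.3 372.0 size 214.8 14.1 long-axis 26.3
boardthing [222. 268.] 642 mean [425.7 284.3 140.9] rect 426.5 284.9 size 101.3 59.9 long-axis -63.0
board [232. 239.] 3400 mean [508.8 260.3 126.2] rect 489.9 259.2 size 264.2 222.4 long-axis 27.0
tub [329. 152.] 398 mean [773.8 -22.4  90. ] rect 774.6 -22.0 size 68.5 68.2 long-axis 50.3
cap top 112 114 [-43.6 111.1] 159.7
cap top -2 130 [-41.4  -2.5] 159.4
cap top -118 118 [ -41.  -117.4] 159.7
blank extents bx [-95.   75.3] by [-98.8 100.9] 1708 zmax 144.9447170906476
```

View pics/l1z.png

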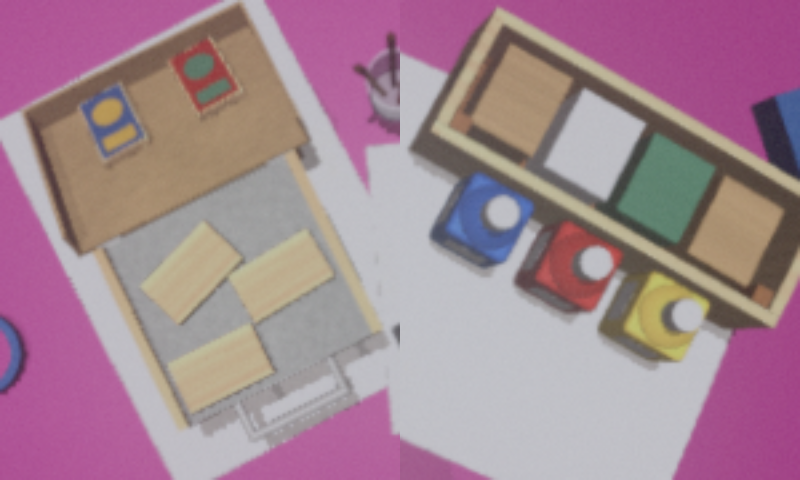

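View pics/l1s.png

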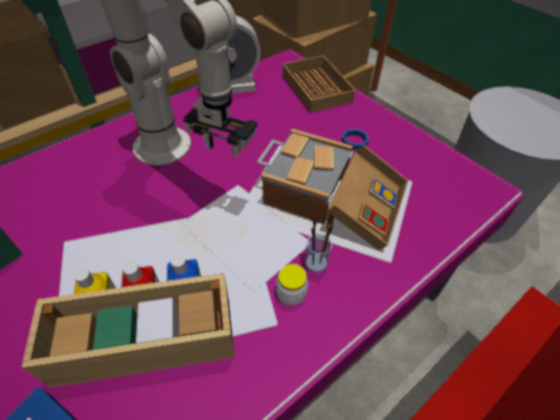

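```bash
python3 -c "
from rig import ticket
print(ticket.close_job())"
```

```text
the job is handed in; nothing more can be done
None
```

The job is handed in at about 64 s, with every part done. One rule was broken along the way: the yellow bottle came off the table for a moment.

- **Painted plaques:** I lifted the board by its bar, and both plaques began to slide at about 0.395 rad. I held it still until both were in the tray, then lowered it flat (top measured at 126 mm). Neither was touched by the fingers.
- **Bare plaques:** All three lie flat on the board. Seen from above, the nearest one is about 10 mm inside the board's edge. The middle one was knocked askew during the run; it now rests against its neighbour, flat and well inside. I regripped the one nearest the bar and moved it further in, as it had also turned slightly. The third blank lay too close to the tub for the gripper, so I drew it back by pressing on it before picking it up.
- **Bottles:** Red, blue and yellow all stand upright at the crate, cap tops at about 159 mm. Red and yellow are against the side to within 1–2 mm by camera.

**Checks that were not clean:**
- **Blue gap:** Blue measures about 2 mm off the crate. I left it there.
- **Yellow lifted:** Yellow first ended about 8 mm short. While I was drawing it back, the pads kept it upright and carried it a few millimetres off the table (at most about 4 mm by my estimate). I set it down, tilted it, slid it in on its base edge and swung it up again. The cap stayed on.
- **Bystanders:** The tub is where it was. The jar and tape looked undisturbed in the final pictures; I did not measure them.

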